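# Tip the parts bin and scoop out the ball knobs

## Robot

A 6-joint arm with a two-finger parallel gripper is mounted at the origin on the work surface. World frame = base frame: x ahead of the robot, y to its left, z up, the work surface at z = 0. Lengths are in m, angles in rad, forces in N, time in s.
With the tool pointing down it reaches from about 0.375 to 0.825 m from the base axis. Payload 5.5 kg.
Tool frame: the origin (TCP) lies at the very end of the fingers, on their centre line; the grasp point (between the pads) lies 19 mm behind it (ctrl.grasp_offset is the distance from the TCP to the grasp point, in m); z points along the fingers, y is the line along which they close (so a half turn about z gives the same grasp; the last joint's range is limited). The gripper opens to 85 mm and grips with 20 to 120 N. Pads are 22 mm wide; open, the fingers measure 114 mm over their backs; the gripper's body (76 mm by 85 mm) begins 54 mm behind the grasp point. The pads swing forward as they close: fully open they stand 13 mm farther back than shut.
Start: joints at [1.338, 0.314, -0.047, 1.21, 0, 1.571], TCP at [0.138, 0.584, 0.231] pointing down, gripper open.
Joint ranges: [-2.67, 2.67], [-0.69, 1.73], [-1.03, 1.25], [-2.08, 2.16], [-1.42, 1.45], [-3.14, 3.14]. Speed limits (rad/s): [2.39, 2.39, 3.01, 3.14, 3.14, 3.14].

## Interface

Orientations are given as a unit quaternion [x, y, z, w].
In Python, from bench import monitor, optics, finish_job, ctrl gives the robot as it stands.
- The arm moves only by the tool move_arm, never from a script. Its argument "motion" is a list of rows, each an object with "translation": the shift along the tool's x, y, z each as a share of 0.04 m, from -1 to 1, a list of three; "rot": the turn, a rotation vector about the tool's x, y, z each as a share of 4 degrees, from -1 to 1, a list of three; "fingers": the finger opening in mm, from 0 to 85.4. In form: [{"translation": [dx, dy, dz], "rot": [wx, wy, wz], "fingers": fingers}, ...]. A call has 1 to 12 rows; each row shifts and turns the commanded pose from where the row before left it, along the tool's axes as they then stand; what a row does not reach is not made up. A row lasts 1/10 s, in which the tool goes at most 50 mm and 8.59 degrees, less where a joint would pass 70% of its speed; a pose out of reach is approached as far as the arm can. A call with a number of a shift or a turn outside -1 to 1 is refused whole. A call with a gripper value outside its range is refused whole. The fingers move at their own pace and stop on an object; "force" is the grip in N (left out, the last holds). Time passes only in rows, so rows that do not move let the fingers close. It gives the time, the measured TCP pose, the force, the opening and the grip force at its end, in the units of the state.
- monitor.get_obs(): the state, without advancing time (a new reading comes with each control period).
- optics.camera(name): name is "scene" or "top"; returns a dict with "color" (480x640x3 uint8, red, green, blue), "fov_y" (degrees; the focal length in pixels is half the picture's height over the tangent of half this angle, whatever the lens; pixels are square), "cx", "cy" (the principal point, pixels), "world_from_camera" (4x4, takes a point from camera to world coordinates). Camera axes: x right, y down, z forward; pixel columns grow to the right and rows downward; lengths in m; the calibration is good to about 2 mm. A picture is of the moment at which its call begins. There is no depth.
- finish_job(): hands the job in; it is judged then, once.
The state is a dict: "time": time; "joint_positions": joint angles; "qvel": joint speeds; "effort": joint torques, N m; "ee_pos": TCP position; "orientation": TCP orientation; "contact_force": force on the tool from outside, world axes, zero at the start; "ft_torque": the same for the moment, N m; "grip_width": opening from 0.0 (shut) to 1.0 (fully open); "gripper_force": force on a finger pad.
Only numpy, scipy, OpenCV 4.12 (cv2) and the standard library are available. Lean on these libraries where they do the work, as an engineer would, in place of code of your own. Each camera call takes 0.05 s, during which the arm holds its last target. There are 200 camera calls.

## Task

Lift the plywood parts bin by its black handle until it is fully tipped, so that the orange ball knobs roll together in its low corner, and leave it tipped; then scoop all three knobs out of that corner with the green scoop and tip them gently, from low down, into the blue tray. Never touch the knobs with the gripper; at the end stand the empty scoop upright on its cork mat again and let go, leaving everything else on the table where it is.

Things in the scene. Friction and masses are not known exactly. Their poses are not given: they have to be found in the camera images.
- bin (a joint): tilt of the parts bin, rad: 0 level (start), 0.5 fully tipped against its stop. The level hinge line runs through point bin_corner along that point's y axis; lifting the black handle increases it. The hinge is stiff: the bin stays at whatever angle it is left at; lifting it by the handle takes about 8 N
- bin_corner (a point): parts bin, an open plywood box with walls 4 mm thick, hinged at one corner to a stand fixed on the table: this low inner corner, on the inner floor, 30 mm above the table. x runs along the floor's diagonal to the back corner 212 mm away, z is the floor's upward normal; both tilt with the bin (x rises). It faces more or less the robot
- bin_floor (a point): centre of the bin's square inner floor, 150 x 150 mm, diagonals along x and y, 106 mm along x from point bin_corner, same axes. The walls are 82 mm high; the two that meet at bin_corner lean outwards by 10 degrees, the two that meet at the back corner stand square to the floor
- bin_handle (a point): middle of the bin's black handle: a round bar 12 mm thick along y, free over 50 mm between two end posts, 240 mm along x and 112 mm along z from point bin_corner, 28 mm beyond the back corner and 30 mm above the rim. Same axes as bin_corner
- scoop_grip (a point): green scoop, 0.12 kg, standing upright on the mat: the point to grip on its black upright handle, 112 mm above the pan's underside. The handle is 18 x 18 mm, sides along x and y, from 30 to 135 mm above the underside. z is up the handle; the mouth points along -x. The pan's back wall is 10 mm towards -x from the handle's axis; the foot ends 11 mm towards +x
- scoop_tip (a point): tip of the scoop's pan, on its underside: 90 mm towards -x and 112 mm below scoop_grip, same axes. The pan's floor, 1.5 mm thick and 74 mm wide, begins in a bare flat point (edges at 40 degrees to x) 44 mm long, which fits the bin's corner; behind it, to 81 mm from the tip, are side walls and a back wall 28 mm high
- mat_top (a point): centre of the top of the thin cork mat on which the scoop stands: 150 mm along its x, 130 mm along its y, 4 mm thick, fixed; z is up
- tray_in (a point): blue tray: centre of its inner floor, 4 mm above the table. Outside 140 x 140 mm along its x and y, 45 mm high, walls 4 mm, fixed; z is up
- knob0_center (a point): centre of an orange ball knob, a hard plastic ball 28 mm across, about 20 g; it rolls freely on slopes steeper than 10 degrees. Three alike start scattered on the bin's floor.
- knob1_center (a point): centre of an orange ball knob, a hard plastic ball 28 mm across, about 20 g; it rolls freely on slopes steeper than 10 degrees. Three alike start scattered on the bin's floor.
- knob2_center (a point): centre of an orange ball knob, a hard plastic ball 28 mm across, about 20 g; it rolls freely on slopes steeper than 10 degrees. Three alike start scattered on the bin's floor.
- bottle: bystander, loose, to be left alone: white bottle with a red cap, 60 mm across, 190 mm tall. Origin at the centre of its underside.
- glass: bystander, loose, to be left alone: empty clear drinking glass, 68 mm across, 100 mm tall. Origin at the centre of its underside.
- jar: bystander, loose, to be left alone: small blue jar with a dark lid, 60 mm across, 60 mm tall. Origin at the centre of its underside.
- buttons: bystander, loose, to be left alone: plywood button box, 80 x 150 mm and 70 mm tall, with three green push buttons on top (79 mm in all). Origin at the centre of its underside.
- tape: bystander, loose, to be left alone: yellow ring of tape lying flat, 90 mm across, 22 mm tall. Origin at the centre of its underside.
- driver: bystander, loose, to be left alone: screwdriver with a green handle lying on the table; it runs from the handle, at the -x end, along its own x axis, 200 mm long; origin under its middle.
- spool: bystander, loose, to be left alone: grey solid spool standing upright, 44 mm across, 50 mm tall. Origin at the centre of its underside.

How it is judged:
By the outcome, as a careful person would: the job done as asked, in the order asked, and still so for the second after the job is handed in, with the robot touching nothing.
It also fails if it takes over 72 s, if anything falls off the work surface, if the arm or the gripper's body presses on something with over 40 N, if the wrist force passes 120 N, or if a joint passes its speed limit or range.

## Working session

There is one attempt and no reset: what is moved stays moved. The work goes in short steps, Python scripts to look and compute and a tool call to move; the robot and the scene stay as the last step left them, time stands still between calls to the robot, and variables do not carry over. Pictures are saved under pics/ and viewed, at most 10 in all, crops included, and the job is handed in when it is done.

Besides the shell and the picture viewer there is one more tool, called after "Call:" by a JSON object that holds its "op" and its "data", one argument or row to a line. move_arm: Moves the arm, as the interface text tells. Its arguments: {"type":"object","properties":{"motion":{"type":"array"},"force":{"type":"number"}},"required":["motion"]}

```bash
mkdir -p pics; ls; python3 - <<'E'
from bench import monitor, optics, ctrl
import cv2,numpy as np
for n in("scene","top"):
    c=optics.camera(n); cv2.imwrite(f"pics/{n}0.png",c["color"][:,:,::-1]); print(n,c["fov_y"],c["cx"],c["cy"],np.round(c["world_from_camera"],4).tolist())
print(monitor.get_obs(), ctrl.grasp_offset)
E
```

```text
pics
scene 49.030514548523 318.4674756015964 241.22174443369352 [[0.3324, 0.7347, -0.5913, 1.3054], [0.9431, -0.2609, 0.2061, -0.3286], [-0.0028, -0.6262, -0.7797, 1.1716], [0.0, 0.0, 0.0, 1.0]]
top 56.17833729833931 319.6358198461998 244.65101178983684 [[-0.026, -0.9845, 0.1736, 0.3322], [-0.9996, 0.0231, -0.0187, -0.0256], [0.0144, -0.174, -0.9846, 1.1475], [0.0, 0.0, 0.0, 1.0]]
{'time': 0.1, 'joint_positions': array([ 1.33802244e+00,  3.14154292e-01, -4.80017323e-02,  1.21020705e+00,
       -3.07581628e-05,  1.57078381e+00]), 'qvel': array([ 1.12889011e-03,  3.32809088e-05,  1.13926838e-03,  4.82206495e-05,
       -1.81980257e-04,  2.65561801e-04]), 'effort': array([-4.75971883e-04, -5.40767598e+01,  3.40540373e+01,  1.11941548e-02,
        8.94527439e-07,  5.73167199e-06]), 'ee_pos': array([0.13829262, 0.58329371, 0.23051147]), 'orientation': array([ 1.16118096e-01,  9.93235105e-01, -7.79860381e-04, -7.56987395e-05]), 'contact_force': array([ 0.18541731, -0.05315876, -0.78243355]), 'ft_torque': array([ 0.00317793,  0.01850391, -0.03418459]), 'gripper_force': 0.0, 'grip_width': 0.9983053234382945} 0.0187
```

View pics/scene0.png

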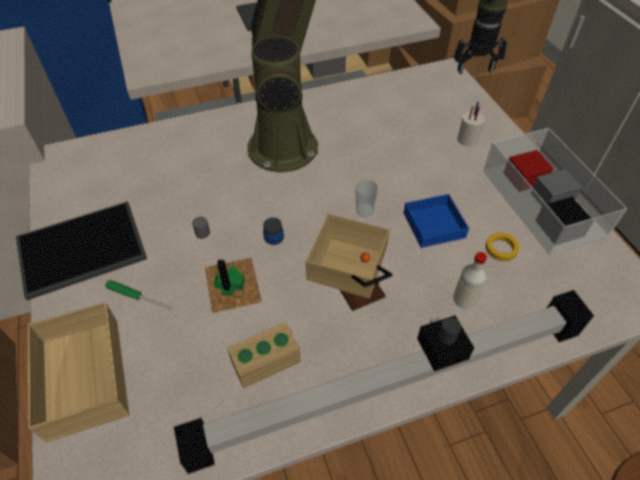

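View pics/top0.png

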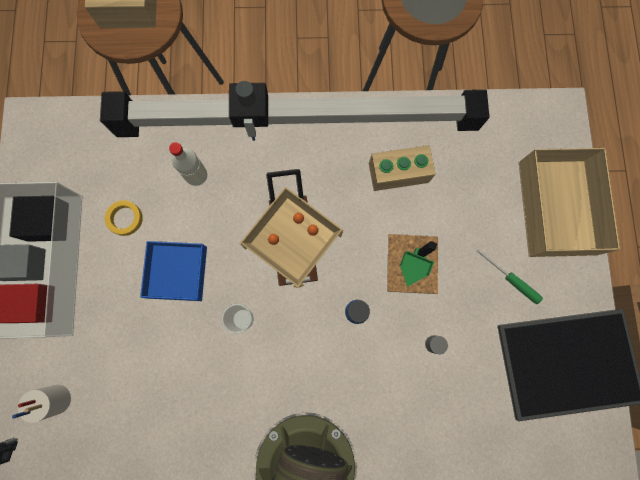

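The overview shows the bin at top (290,238), handle (285,180), scoop on its mat (412,264), tray (174,271), glass (238,319), and jar (357,311). Next I'll zoom in for precise pixels.

```bash
python3 - <<'E'
import cv2,numpy as np
t=cv2.imread("pics/top0.png");s=cv2.imread("pics/scene0.png")
R=lambda im,x,y,w,h,k:cv2.resize(im[y:y+h,x:x+w],None,fx=k,fy=k,interpolation=cv2.INTER_CUBIC)
a=R(t,235,160,110,135,4)   # 440x540
b=R(t,380,225,65,75,5)     # 325x375
out=np.zeros((600,800,3),np.uint8); out[:540,:440]=a; out[:375,450:775]=b
cv2.imwrite("pics/c1.png",out)
a=R(s,295,205,105,110,4); b=R(s,200,250,65,65,5)
out=np.zeros((600,800,3),np.uint8); out[:440,:420]=a; out[:325,450:775]=b
cv2.imwrite("pics/c2.png",out)
E
```

```text
(no output)
```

View pics/c1.png

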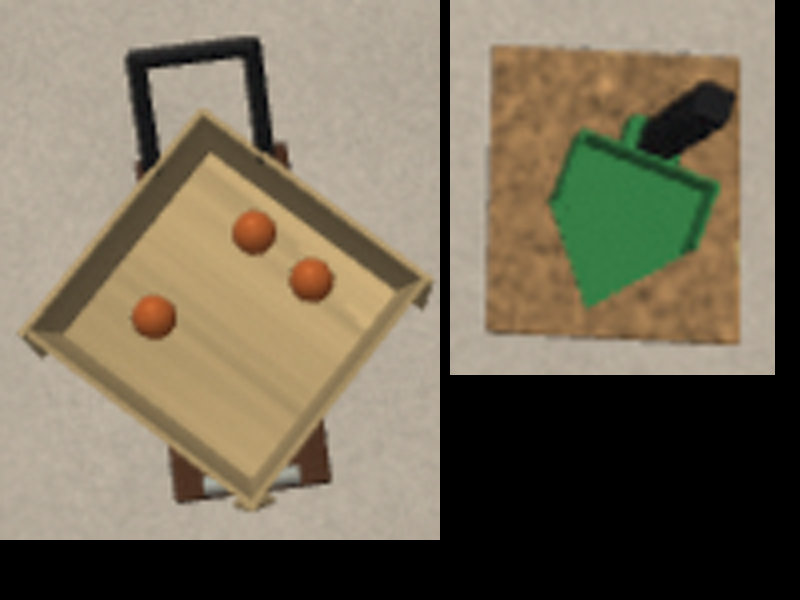

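View pics/c2.png

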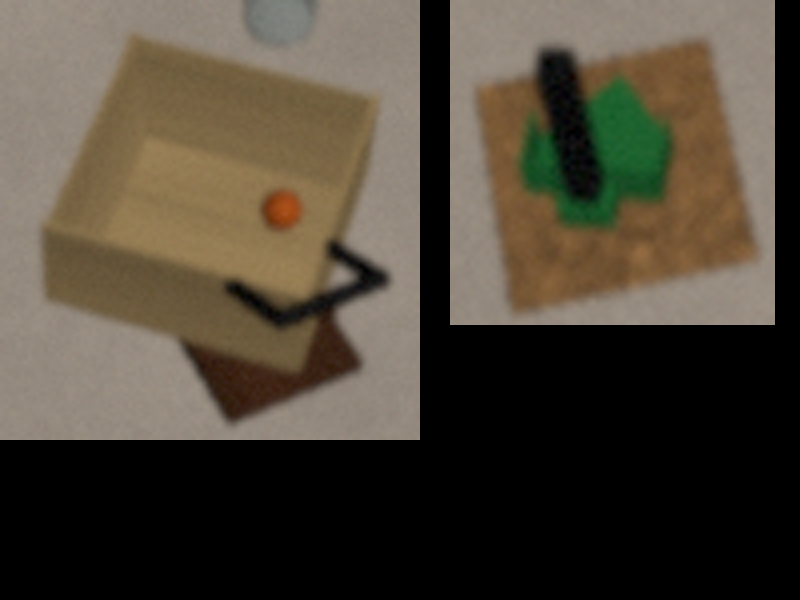

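Crop pixels read off: bin floor corners, handle bar (top (135,55)-(255,46)), scoop tip (588,305) and handle top (716,98). Fitting poses from them.

```bash
cat > h.py <<'E'
import numpy as np
from scipy.optimize import least_squares
from scipy.spatial.transform import Rotation as R
CAM={"scene":(49.030514548523,318.4675,241.2217,[[0.3324,0.7347,-0.5913,1.3054],[0.9431,-0.2609,0.2061,-0.3286],[-0.0028,-0.6262,-0.7797,1.1716],[0,0,0,1]]),
"top":(56.17833729833931,319.6358,244.651,[[-0.026,-0.9845,0.1736,0.3322],[-0.9996,0.0231,-0.0187,-0.0256],[0.0144,-0.174,-0.9846,1.1475],[0,0,0,1]])}
def proj(n,P):
    f,cx,cy,T=CAM[n]; T=np.array(T); p=(np.asarray(P)-T[:3,3])@T[:3,:3]; f=240/np.tan(np.radians(f)/2)
    return np.array([cx,cy])+f*p[...,:2]/p[...,2:]
def fit(obs,z,x0,rad=.5):
    # obs: list (cam, pixel, local point); pose x,y,yaw, z fixed
    def r(v): return np.concatenate([proj(c,R.from_euler('z',v[2]).apply(p)+[v[0],v[1],z])-u for c,u,p in obs])
    s=least_squares(r,x0,loss='soft_l1'); return s.x,s.fun.reshape(-1,2)
def crop(k,x0,y0): return lambda X,Y:np.array([(X+.5)/k-.5+x0,(Y+.5)/k-.5+y0])
E
python3 - <<'E'
from h import *
np.set_printoptions(precision=4,suppress=True)
a=crop(4,235,160);b=crop(5,380,225);c=crop(4,295,205);d=crop(5,200,250)
m=1e-3*np.array
B=[("top",a(210,152),(.212,0,0)),("top",a(247,477),(0,0,0)),("top",a(395,290),(.106,-.106,0)),("top",a(65,330),(.106,.106,0)),
("top",a(195,50),(.240,0,.112)),("scene",c(332,300),(.240,0,.112)),("top",a(205,112),(.2155,0,.082)),("scene",c(148,138),(0,0,0))]
x,r=fit(B,.030,[.55,0,0]);print("bin",x);print(r)
v=x
h=R.from_euler('z',v[2]).apply([.24,0,.112])+[v[0],v[1],.03];print("handle",h)
# scoop frame: origin tip, mouth -x
S=[("top",b(138,305),(0,0,0.0015)),("top",b(102,203),(.044,-.037*-1*-1,0.0015)),("top",b(240,250),(.044,.037,.0015)),
("top",b(132,130),(.081,-.037,.028)),("top",b(268,185),(.081,.037,.028)),("top",b(268,100),(.09,0,.135)),("scene",d(108,52),(.09,0,.135)),("scene",d(172,80),(0,0,0.0015))]
for sg in(1,-1):
    S2=[(q,u,(p[0],p[1]*sg,p[2])) for q,u,p in S]
    x,r=fit(S2,.004,[.5,-.2,.0]);print("scoop",sg,x);print(r)
    print("grip",R.from_euler('z',x[2]).apply([.09,0,.112])+[x[0],x[1],.004])
M=[("top",b(490-450,45),(.065*0+.075,.065,0)),("top",b(740-450,58),(.075,-.065,0)),("top",b(486-450,332),(-.075,.065,0)),("top",b(740-450,343),(-.075,-.065,0)),
("scene",d(475-450,88),(-.075,-.065,0)),("scene",d(708-450,42),(-.075,.065,0)),("scene",d(760-450,258),(.075,.065,0)),("scene",d(512-450,312),(.075,-.065,0))]
x,r=fit(M,.004,[.5,-.2,0]);print("mat",x);print(r)
I=lambda u,v:np.array([u,v],float)
T=[("top",I(147,242),(.07,.07,.045)),("top",I(206,244),(.07,-.07,.045)),("top",I(141,299),(-.07,.07,.045)),("top",I(203,300),(-.07,-.07,.045)),
("scene",I(405,208),(-.07,-.07,.045)),("scene",I(450,197),(-.07,.07,.045)),("scene",I(467,229),(.07,.07,.045)),("scene",I(420,240),(.07,-.07,.045))]
x,r=fit(T,0,[.5,.3,0]);print("tray",x);print(r)
def gp(n,u,z):
    return least_squares(lambda p:proj(n,[p[0],p[1],z])-u,[.5,0]).x
for n,u,z in(("glass",(238,319),.05),("jar",(357,312),.055),("buttons",(403,163),.079),("spool",(436,344),.05),("bottle",(176,149),.19),("tape",(123,218),.02),("driver handle",(523,288),.01),("driver tip",(478,251),0)): print(n,gp("top",u,z))
E
```

```text
Traceback (most recent call last):
TypeError: unsupported operand type(s) for *: 'float' and 'builtin_function_or_method'
```

```bash
cat > fit0.py <<'E'
from h import *
np.set_printoptions(precision=4,suppress=True)
a=crop(4,235,160);b=crop(5,380,225);c=crop(4,295,205);d=crop(5,200,250)
B=[("top",a(210,152),(.212,0,0)),("top",a(247,477),(0,0,0)),("top",a(395,290),(.106,-.106,0)),("top",a(65,330),(.106,.106,0)),
("top",a(195,50),(.240,0,.112)),("scene",c(332,300),(.240,0,.112)),("top",a(205,112),(.2155,0,.082))]
x,r=fit(B,.030,[.55,0,0]);print("bin",x);print(r)
h=R.from_euler('z',x[2]).apply([.24,0,.112])+[x[0],x[1],.03];print("handle",h)
S=[("top",b(138,305),(0,0,0.0015)),("top",b(102,203),(.044,.037,0.0015)),("top",b(240,250),(.044,-.037,.0015)),
("top",b(132,130),(.081,.037,.028)),("top",b(268,185),(.081,-.037,.028)),("top",b(268,100),(.09,0,.135)),("scene",d(108,52),(.09,0,.135)),("scene",d(172,80),(0,0,0.0015))]
x,r=fit(S,.004,[.5,-.2,.0]);print("scoop",x);print(r)
print("grip",R.from_euler('z',x[2]).apply([.09,0,.112])+[x[0],x[1],.004])
M=[("top",b(490-450,45),(.075,.065,0)),("top",b(740-450,58),(.075,-.065,0)),("top",b(486-450,332),(-.075,.065,0)),("top",b(740-450,343),(-.075,-.065,0)),
("scene",d(475-450,88),(-.075,-.065,0)),("scene",d(708-450,42),(-.075,.065,0)),("scene",d(760-450,258),(.075,.065,0)),("scene",d(512-450,312),(.075,-.065,0))]
x,r=fit(M,.004,[.5,-.2,0]);print("mat",x);print(r)
I=lambda u,v:np.array([u,v],float)
T=[("top",I(147,242),(.07,.07,.045)),("top",I(206,244),(.07,-.07,.045)),("top",I(141,299),(-.07,.07,.045)),("top",I(203,300),(-.07,-.07,.045)),
("scene",I(405,208),(-.07,-.07,.045)),("scene",I(450,197),(-.07,.07,.045)),("scene",I(467,229),(.07,.07,.045)),("scene",I(420,240),(.07,-.07,.045))]
x,r=fit(T,0,[.5,.3,0]);print("tray",x);print(r)
def gp(n,u,z): return least_squares(lambda p:proj(n,np.array([p[0],p[1],z]))-u,[.5,0]).x
for n,u,z in(("glass",(238,319),.05),("jar",(357,312),.055),("buttons",(403,163),.079),("spool",(436,344),.05),("bottle",(176,149),.19),("tape",(123,218),.02),("driver handle",(523,288),.01),("driver tip",(478,251),0)): print(n,gp("top",u,z))
E
python3 fit0.py
```

```text
bin [0.4436 0.0123 0.0974]
[[ 0.2247 -0.3182]
 [ 0.4139  0.1896]
 [ 0.1732  0.4726]
 [-0.7109  0.3785]
 [-0.0552  0.3487]
 [-0.3269  0.4714]
 [-0.6184 -1.2471]]
handle [0.6825 0.0356 0.142 ]
scoop [ 0.4208 -0.2675 -0.3984]
[[ 0.0781  0.6653]
 [-0.6164 -0.1867]
 [-1.0035  0.9154]
 [ 0.2746 -0.5079]
 [ 0.7895 -0.8698]
 [-0.8339  0.1359]
 [-0.5869  2.0346]
 [-0.4425 -0.942 ]]
grip [ 0.5038 -0.3024  0.116 ]
mat [ 0.48  -0.285 -0.074]
[[ 0.3574 -0.3251]
 [ 0.2231 -0.4298]
 [-0.1114  0.058 ]
 [ 0.0963  0.3723]
 [-0.0807 -0.3054]
 [ 0.0792 -1.098 ]
 [ 0.29   -0.0127]
 [ 0.1558  0.5401]]
tray [ 0.472   0.3126 -0.0756]
[[ 1.681  -1.5673]
 [-0.8653 -0.6668]
 [ 0.9886 -1.9065]
 [-3.2895  0.0188]
 [-2.4878 -5.3334]
 [-3.0135 -3.4591]
 [ 0.4032 -0.5539]
 [ 0.6467 -1.3526]]
glass [0.349  0.1543]
jar [ 0.3582 -0.132 ]
buttons [ 0.7229 -0.2597]
spool [ 0.2777 -0.3187]
bottle [0.7256 0.2717]
tape [0.6119 0.4538]
driver handle [ 0.4087 -0.5612]
driver tip [ 0.5081 -0.4584]
```

```bash
cat >> h.py <<'E'
import json
from bench import monitor
BIN=(np.array([.4436,.0123,.030]),.0974); SCO=(np.array([.4208,-.2675,.004]),-.3984); G=.0187
def R0(psi): c,s=np.cos(psi),np.sin(psi); return R.from_matrix(np.array([[-s,c,0],[c,s,0],[0,0,-1]]).T)
def lean(yaw,a): return R.from_euler('z',yaw)*R.from_euler('y',-a)
def handle(tilt,back=0,l=None):   # TCP pose gripping the bin handle at bin tilt, tool backed off by back
    b=lean(BIN[1],tilt); p=BIN[0]+b.apply([.24,0,.112]); q=lean(BIN[1],tilt if l is None else l)*R0(0)
    return p+q.apply([0,0,G-back]),q
def scoop(tip,yaw,th,dl,sg,back=0): # TCP pose for scoop tip position; th mouth down
    b=lean(yaw,th); p=np.asarray(tip)+b.apply([.09,0,.112]); q=b*R.from_euler('y',dl)*R0(sg*np.pi/2)
    return p+q.apply([0,0,G-back]),q
def state():
    o=monitor.get_obs(); print("t %.1f"%o["time"],"q",np.round(o["joint_positions"],3),"p",np.round(o["ee_pos"],4),"F",np.round(o["contact_force"],1),"w %.3f g %.0f"%(o["grip_width"],o["gripper_force"])); return o
def plan(wps,step,fingers,start=None,settle=1,deg=3.9):
    """rows through poses wps; step m/row (scalar or per segment)"""
    o=state(); p,q=start or (o["ee_pos"],R.from_quat(o["orientation"])); rows=[]
    steps=step if np.ndim(step) else [step]*len(wps)
    for (P,Q),st in zip(wps,steps):
        p0,q0=p,q; w=(q0.inv()*Q).as_rotvec()
        n=int(np.ceil(max(np.linalg.norm(P-p0)/st,np.degrees(np.linalg.norm(w))/deg,1)))
        for i in range(1,n+1):
            d=np.round(q.inv().apply(p0+(P-p0)*i/n-p)/.04,2); r=np.round(np.degrees((q.inv()*(q0*R.from_rotvec(w*i/n))).as_rotvec())/4,2)
            rows.append((d,r)); p=p+q.apply(d*.04); q=q*R.from_rotvec(np.radians(r*4))
    rows+=[(np.zeros(3),np.zeros(3))]*settle
    assert max(np.abs(np.r_[d,r]).max() for d,r in rows)<=1
    print(len(rows))
    for k in range(0,len(rows),12):
        print("["+",".join('{"translation":%s,"rot":%s,"fingers":%g}'%(json.dumps([float(x)+0 for x in d]).replace(" ",""),json.dumps([float(x)+0 for x in r]).replace(" ",""),fingers) for d,r in rows[k:k+12])+"]\n")
    return p,q
E
python3 - <<'E'
from h import *
P,Q=handle(0,.09)
o=monitor.get_obs()
plan([(P+[0,0,.08],Q),(P,Q)],.036,50)
E
```

```text
t 0.1 q [ 1.338  0.314 -0.048  1.21  -0.     1.571] p [0.1383 0.5833 0.2305] F [ 0.2 -0.1 -0.8] w 0.998 g 0
26
[{"translation":[-0.75,-0.46,-0.07],"rot":[0.0,0.0,0.81],"fingers":50},{"translation":[-0.77,-0.42,-0.07],"rot":[0.0,0.0,0.81],"fingers":50},{"translation":[-0.79,-0.38,-0.07],"rot":[0.0,0.0,0.8],"fingers":50},{"translation":[-0.81,-0.33,-0.07],"rot":[0.0,0.0,0.81],"fingers":50},{"translation":[-0.83,-0.29,-0.07],"rot":[0.0,0.0,0.81],"fingers":50},{"translation":[-0.85,-0.23,-0.07],"rot":[0.0,0.0,0.81],"fingers":50},{"translation":[-0.85,-0.19,-0.07],"rot":[-0.01,0.01,0.8],"fingers":50},{"translation":[-0.87,-0.14,-0.08],"rot":[0.0,0.0,0.81],"fingers":50},{"translation":[-0.87,-0.1,-0.07],"rot":[0.0,0.0,0.81],"fingers":50},{"translation":[-0.88,-0.04,-0.07],"rot":[0.0,0.0,0.81],"fingers":50},{"translation":[-0.87,0.01,-0.07],"rot":[0.0,0.0,0.81],"fingers":50},{"translation":[-0.88,0.06,-0.07],"rot":[0.0,0.0,0.8],"fingers":50}]

[{"translation":[-0.87,0.1,-0.07],"rot":[0.0,0.0,0.81],"fingers":50},{"translation":[-0.86,0.16,-0.07],"rot":[0.0,0.0,0.81],"fingers":50},{"translation":[-0.86,0.2,-0.07],"rot":[0.0,0.0,0.81],"fingers":50},{"translation":[-0.84,0.25,-0.08],"rot":[0.0,0.0,0.8],"fingers":50},{"translation":[-0.82,0.3,-0.07],"rot":[-0.01,0.0,0.81],"fingers":50},{"translation":[-0.81,0.34,-0.07],"rot":[0.0,0.0,0.81],"fingers":50},{"translation":[-0.79,0.39,-0.07],"rot":[0.0,0.0,0.81],"fingers":50},{"translation":[-0.76,0.43,-0.07],"rot":[0.0,0.0,0.81],"fingers":50},{"translation":[-0.74,0.48,-0.07],"rot":[0.0,0.0,0.8],"fingers":50},{"translation":[-0.71,0.52,-0.07],"rot":[0.0,0.0,0.81],"fingers":50},{"translation":[0.0,0.0,0.67],"rot":[0.0,0.0,0.0],"fingers":50},{"translation":[0.0,0.0,0.66],"rot":[0.0,0.0,0.0],"fingers":50}]

[{"translation":[0.0,-0.01,0.67],"rot":[0.0,0.0,0.0],"fingers":50},{"translation":[0.0,0.0,0.0],"rot":[0.0,0.0,0.0],"fingers":50}]
```

Call:
{"op": "move_arm", "data": {
  "motion": [
    {"translation": [-0.75,-0.46,-0.07],"rot": [0,0,0.81],"fingers": 50},
    {"translation": [-0.77,-0.42,-0.07],"rot": [0,0,0.81],"fingers": 50},
    {"translation": [-0.79,-0.38,-0.07],"rot": [0,0,0.8],"fingers": 50},
    {"translation": [-0.81,-0.33,-0.07],"rot": [0,0,0.81],"fingers": 50},
    {"translation": [-0.83,-0.29,-0.07],"rot": [0,0,0.81],"fingers": 50},
    {"translation": [-0.85,-0.23,-0.07],"rot": [0,0,0.81],"fingers": 50},
    {"translation": [-0.85,-0.19,-0.07],"rot": [0,0,0.8],"fingers": 50},
    {"translation": [-0.87,-0.14,-0.08],"rot": [0,0,0.81],"fingers": 50},
    {"translation": [-0.87,-0.1,-0.07],"rot": [0,0,0.81],"fingers": 50},
    {"translation": [-0.88,-0.04,-0.07],"rot": [0,0,0.81],"fingers": 50},
    {"translation": [-0.87,0.01,-0.07],"rot": [0,0,0.81],"fingers": 50},
    {"translation": [-0.88,0.06,-0.07],"rot": [0,0,0.8],"fingers": 50}
  ]
}}

```text
time: 1.3
ee_pos: [0.436, 0.2838, 0.2651]
orientation: [0.44, 0.898, -0.0, -0.0]
contact_force: [0.2, 1.0, 0.6]
grip_width: 0.584
gripper_force: 0.0
```

Call:
{"op": "move_arm", "data": {
  "motion": [
    {"translation": [-0.87,0.1,-0.07],"rot": [0,0,0.81],"fingers": 50},
    {"translation": [-0.86,0.16,-0.07],"rot": [0,0,0.81],"fingers": 50},
    {"translation": [-0.86,0.2,-0.07],"rot": [0,0,0.81],"fingers": 50},
    {"translation": [-0.84,0.25,-0.08],"rot": [0,0,0.8],"fingers": 50},
    {"translation": [-0.82,0.3,-0.07],"rot": [0,0,0.81],"fingers": 50},
    {"translation": [-0.81,0.34,-0.07],"rot": [0,0,0.81],"fingers": 50},
    {"translation": [-0.79,0.39,-0.07],"rot": [0,0,0.81],"fingers": 50},
    {"translation": [-0.76,0.43,-0.07],"rot": [0,0,0.81],"fingers": 50},
    {"translation": [-0.74,0.48,-0.07],"rot": [0,0,0.8],"fingers": 50},
    {"translation": [-0.71,0.52,-0.07],"rot": [0,0,0.81],"fingers": 50},
    {"translation": [0,0,0.67],"rot": [0,0,0],"fingers": 50},
    {"translation": [0,0,0],"rot": [0,0,0],"fingers": 50}
  ]
}}

```text
time: 2.5
ee_pos: [0.6814, 0.0349, 0.2626]
orientation: [0.672, 0.74, -0.002, -0.002]
contact_force: [-1.2, -0.4, -1.1]
grip_width: 0.587
gripper_force: 0.0
```

```bash
python3 - <<'E'
from h import *
s=plan([handle(0,.02),handle(0)],[.03,.01],50)
print(s[0],handle(0)[0])
E
```

```text
t 2.5 q [0.051 0.475 0.258 1.36  0.    1.526] p [0.6814 0.0349 0.2626] F [-1.2 -0.4 -1.1] w 0.587 g 0
8
[{"translation":[0.0,0.01,0.75],"rot":[-0.02,0.0,-0.01],"fingers":50},{"translation":[0.01,0.01,0.74],"rot":[-0.03,0.0,0.0],"fingers":50},{"translation":[0.0,0.01,0.75],"rot":[-0.02,0.0,-0.01],"fingers":50},{"translation":[0.0,0.01,0.74],"rot":[-0.02,-0.01,0.0],"fingers":50},{"translation":[0.0,0.0,0.17],"rot":[0.0,0.0,0.0],"fingers":50},{"translation":[0.0,0.0,0.16],"rot":[0.0,0.0,0.0],"fingers":50},{"translation":[0.0,0.0,0.17],"rot":[0.0,0.0,0.0],"fingers":50},{"translation":[0.0,0.0,0.0],"rot":[0.0,0.0,0.0],"fingers":50}]

[0.6824575  0.03550082 0.12336137] [0.68246249 0.03563906 0.1233    ]
```

Call:
{"op": "move_arm", "data": {
  "motion": [
    {"translation": [0,0.01,0.75],"rot": [-0.02,0,0],"fingers": 50},
    {"translation": [0.01,0.01,0.75],"rot": [-0.03,0,0],"fingers": 50},
    {"translation": [0,0.01,0.75],"rot": [-0.02,0,0],"fingers": 50},
    {"translation": [0,0.01,0.74],"rot": [-0.02,0,0],"fingers": 50},
    {"translation": [0,0,0.17],"rot": [0,0,0],"fingers": 50},
    {"translation": [0,0,0.16],"rot": [0,0,0],"fingers": 50},
    {"translation": [0,0,0.17],"rot": [0,0,0],"fingers": 50},
    {"translation": [0,0,0],"rot": [0,0,0],"fingers": 50}
  ]
}}

```text
time: 3.3
ee_pos: [0.685, 0.0368, 0.1278]
orientation: [0.672, 0.741, 0.003, 0.002]
contact_force: [-0.8, 0.2, 0.6]
grip_width: 0.586
gripper_force: 0.0
```

Call:
{"op": "move_arm", "data": {
  "motion": [
    {"translation": [0,0,0],"rot": [0,0,0],"fingers": 5},
    {"translation": [0,0,0],"rot": [0,0,0],"fingers": 5},
    {"translation": [0,0,0],"rot": [0,0,0],"fingers": 5},
    {"translation": [0,0,0],"rot": [0,0,0],"fingers": 5},
    {"translation": [0,0,0],"rot": [0,0,0],"fingers": 5},
    {"translation": [0,0,0],"rot": [0,0,0],"fingers": 5}
  ],
  "force": 40
}}

```text
time: 3.9
ee_pos: [0.6818, 0.0362, 0.1281]
orientation: [0.672, 0.741, 0.001, 0.001]
contact_force: [-11.6, -1.4, 8.8]
grip_width: 0.121
gripper_force: 39.2
```

```bash
python3 - <<'E'
from h import *
from bench import optics; import cv2
s=cv2.resize(optics.camera("scene")["color"][180:330,260:460,::-1],None,fx=4,fy=4); cv2.imwrite("pics/g1.png",s)
o=monitor.get_obs()
# arc relative to nominal, offset by measured start
P0,Q0=handle(0); off=o["ee_pos"]-P0
a=[handle(t) for t in np.linspace(.05,.52,12)]
plan([(p+off,q) for p,q in a],.05,5,settle=0)
E
```

```text
t 4.0 q [ 0.053  0.519  0.02   1.07  -0.     1.527] p [0.6817 0.0363 0.1281] F [-10.5  -1.8   8.5] w 0.123 g 39
12
[{"translation":[0.0,-0.12,-0.3],"rot":[-0.7,0.0,0.0],"fingers":5},{"translation":[0.0,-0.11,-0.25],"rot":[-0.61,0.0,0.0],"fingers":5},{"translation":[0.0,-0.1,-0.26],"rot":[-0.61,0.0,0.0],"fingers":5},{"translation":[0.0,-0.11,-0.25],"rot":[-0.61,0.0,0.0],"fingers":5},{"translation":[0.0,-0.1,-0.25],"rot":[-0.61,0.0,0.0],"fingers":5},{"translation":[0.0,-0.11,-0.26],"rot":[-0.62,0.0,0.0],"fingers":5},{"translation":[0.0,-0.1,-0.25],"rot":[-0.61,0.0,0.0],"fingers":5},{"translation":[0.0,-0.11,-0.26],"rot":[-0.61,0.0,0.0],"fingers":5},{"translation":[0.0,-0.1,-0.25],"rot":[-0.61,0.0,0.0],"fingers":5},{"translation":[0.0,-0.11,-0.26],"rot":[-0.61,0.0,0.0],"fingers":5},{"translation":[0.0,-0.1,-0.25],"rot":[-0.62,0.0,0.0],"fingers":5},{"translation":[0.0,-0.11,-0.25],"rot":[-0.61,0.0,0.0],"fingers":5}]
```

View pics/g1.png

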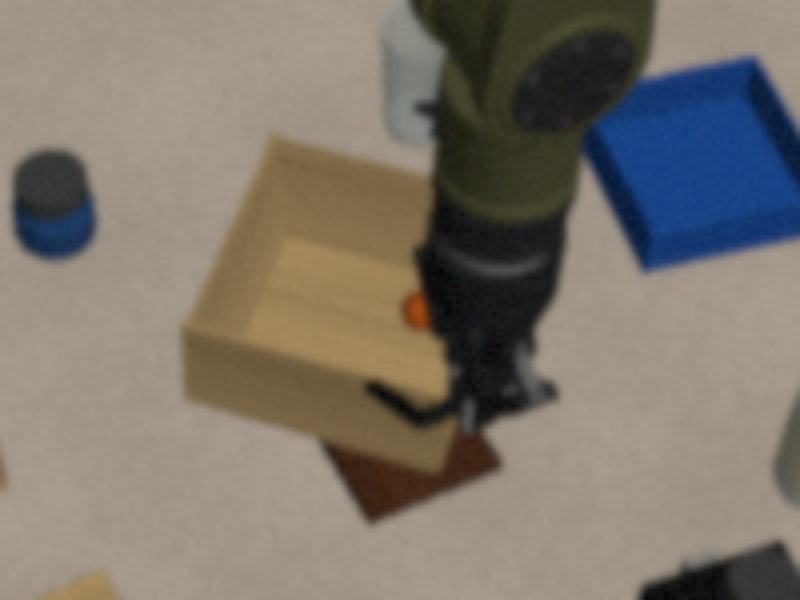

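The bar is held near (470,400) of the crop: opening 10 mm, force 39 N. Tipping along the arc.

Call:
{"op": "move_arm", "data": {
  "motion": [
    {"translation": [0,-0.12,-0.3],"rot": [-0.7,0,0],"fingers": 5},
    {"translation": [0,-0.11,-0.25],"rot": [-0.61,0,0],"fingers": 5},
    {"translation": [0,-0.1,-0.26],"rot": [-0.61,0,0],"fingers": 5},
    {"translation": [0,-0.11,-0.25],"rot": [-0.61,0,0],"fingers": 5},
    {"translation": [0,-0.1,-0.25],"rot": [-0.61,0,0],"fingers": 5},
    {"translation": [0,-0.11,-0.26],"rot": [-0.61,0,0],"fingers": 5}
  ]
}}

```text
time: 4.55
ee_pos: [0.6499, 0.0328, 0.185]
orientation: [0.666, 0.734, 0.098, 0.089]
contact_force: [1.5, -0.6, -8.1]
grip_width: 0.121
gripper_force: 39.7
```

```bash
python3 - <<'E'
from h import *
o=state();print(R.from_quat(o["orientation"]).as_matrix()[:,2], handle(.285)[0])
E
```

```text
t 4.5 q [ 0.044  0.216 -0.322  0.768  0.013  1.519] p [0.6499 0.0328 0.185 ] F [ 1.5 -0.6 -8.1] w 0.121 g 40
[ 0.2613777   0.02472887 -0.96491978] [0.64671951 0.03214664 0.18701422]
```

Tracking well with 8 N. Continuing to the stop.

Call:
{"op": "move_arm", "data": {
  "motion": [
    {"translation": [0,-0.1,-0.25],"rot": [-0.61,0,0],"fingers": 5},
    {"translation": [0,-0.11,-0.26],"rot": [-0.61,0,0],"fingers": 5},
    {"translation": [0,-0.1,-0.25],"rot": [-0.61,0,0],"fingers": 5},
    {"translation": [0,-0.11,-0.26],"rot": [-0.61,0,0],"fingers": 5},
    {"translation": [0,-0.1,-0.25],"rot": [-0.62,0,0],"fingers": 5},
    {"translation": [0,0,0],"rot": [0,0,0],"fingers": 5},
    {"translation": [0,0,0],"rot": [0,0,0],"fingers": 5}
  ]
}}

```text
time: 5.25
ee_pos: [0.6126, 0.0287, 0.2256]
orientation: [0.653, 0.719, 0.174, 0.159]
contact_force: [-6.1, -3.7, -1.6]
grip_width: 0.118
gripper_force: 41.1
```

```bash
python3 - <<'E'
from h import *
o=state();print(R.from_quat(o["orientation"]).as_matrix()[:,2])
for t in(.46,.48,.5,.52): print(t,handle(t)[0])
E
```

```text
t 5.2 q [ 0.032 -0.027 -0.581  0.541  0.028  1.513] p [0.6126 0.0287 0.2256] F [-6.1 -3.7 -1.6] w 0.118 g 41
[ 0.45702575  0.04281262 -0.8884225 ]
0.46 [0.61640929 0.02918505 0.22014924]
0.48 [0.61259002 0.02881188 0.22358363]
0.5 [0.60870316 0.02843209 0.22694058]
0.52 [0.60475026 0.02804586 0.23021876]
```

Call:
{"op": "move_arm", "data": {
  "motion": [
    {"translation": [0,-0.11,-0.25],"rot": [-0.6,0,0],"fingers": 5},
    {"translation": [0,0,0],"rot": [0,0,0],"fingers": 5},
    {"translation": [0,0,0],"rot": [0,0,0],"fingers": 5}
  ]
}}

```text
time: 5.55
ee_pos: [0.6053, 0.0281, 0.2326]
orientation: [0.65, 0.716, 0.19, 0.173]
contact_force: [-5.9, -3.7, -2.8]
grip_width: 0.12
gripper_force: 44.4
```

Call:
{"op": "move_arm", "data": {
  "motion": [
    {"translation": [0,-0.08,-0.2],"rot": [-0.3,0,0],"fingers": 5},
    {"translation": [0,0,0],"rot": [0,0,0],"fingers": 5},
    {"translation": [0,0,0],"rot": [0,0,0],"fingers": 5}
  ]
}}

```text
time: 5.85
ee_pos: [0.6015, 0.0284, 0.2388]
orientation: [0.647, 0.713, 0.199, 0.181]
contact_force: [14.8, -0.4, -15.0]
grip_width: 0.115
gripper_force: 41.2
```

Force rose to ~21 N, so the bin is at the stop. Releasing and backing away along the tool axis, then I'll check.

Call:
{"op": "move_arm", "data": {
  "motion": [
    {"translation": [0,0,0],"rot": [0,0,0],"fingers": 50},
    {"translation": [0,0,0],"rot": [0,0,0],"fingers": 50},
    {"translation": [0,0,0],"rot": [0,0,0],"fingers": 50},
    {"translation": [0,0,0],"rot": [0,0,0],"fingers": 50},
    {"translation": [0,0,-0.3],"rot": [0,0,0],"fingers": 50},
    {"translation": [0,0,-0.6],"rot": [0,0,0],"fingers": 50},
    {"translation": [0,0,-0.8],"rot": [0,0,0],"fingers": 50},
    {"translation": [0,0,-0.8],"rot": [0,0,0],"fingers": 50},
    {"translation": [0,0,-0.5],"rot": [0,0,0],"fingers": 50}
  ]
}}

```text
time: 6.75
ee_pos: [0.5374, 0.0222, 0.3454]
orientation: [0.647, 0.713, 0.2, 0.182]
contact_force: [0.6, -0.6, 0.6]
grip_width: 0.588
gripper_force: 0.0
```

```bash
python3 - <<'E'
from h import *
# free move to above scoop, high, then near
dl=.2
P,Q=scoop(SCO[0],SCO[1],0,dl,1,back=.10)
Pm=np.array([.56,-.15,.33])
plan([(Pm,lean(-.15,.1)*R0(.7)),(P,Q)],.034,50)
E
```

```text
t 6.8 q [ 0.015 -0.289 -0.553  0.759  0.043  1.5  ] p [0.5374 0.0222 0.3454] F [ 0.6 -0.6  0.6] w 0.588 g 0
22
[{"translation":[-0.43,-0.01,0.04],"rot":[0.64,0.11,-0.65],"fingers":50},{"translation":[-0.44,-0.02,0.04],"rot":[0.65,0.12,-0.64],"fingers":50},{"translation":[-0.43,-0.05,0.03],"rot":[0.64,0.11,-0.65],"fingers":50},{"translation":[-0.43,-0.06,0.04],"rot":[0.64,0.11,-0.65],"fingers":50},{"translation":[-0.43,-0.08,0.03],"rot":[0.64,0.12,-0.64],"fingers":50},{"translation":[-0.42,-0.09,0.04],"rot":[0.65,0.11,-0.65],"fingers":50},{"translation":[-0.42,-0.12,0.03],"rot":[0.64,0.11,-0.65],"fingers":50},{"translation":[-0.41,-0.13,0.04],"rot":[0.64,0.11,-0.64],"fingers":50},{"translation":[-0.41,-0.15,0.05],"rot":[0.64,0.12,-0.65],"fingers":50},{"translation":[-0.4,-0.16,0.04],"rot":[0.65,0.11,-0.65],"fingers":50},{"translation":[-0.24,-0.29,0.3],"rot":[0.15,0.36,-0.8],"fingers":50},{"translation":[-0.23,-0.3,0.3],"rot":[0.15,0.37,-0.8],"fingers":50}]

[{"translation":[-0.22,-0.32,0.29],"rot":[0.15,0.36,-0.8],"fingers":50},{"translation":[-0.21,-0.32,0.29],"rot":[0.15,0.37,-0.8],"fingers":50},{"translation":[-0.2,-0.32,0.29],"rot":[0.15,0.36,-0.8],"fingers":50},{"translation":[-0.19,-0.34,0.29],"rot":[0.16,0.36,-0.8],"fingers":50},{"translation":[-0.17,-0.34,0.29],"rot":[0.15,0.37,-0.81],"fingers":50},{"translation":[-0.17,-0.35,0.29],"rot":[0.15,0.36,-0.8],"fingers":50},{"translation":[-0.15,-0.36,0.29],"rot":[0.15,0.37,-0.8],"fingers":50},{"translation":[-0.14,-0.36,0.29],"rot":[0.15,0.36,-0.8],"fingers":50},{"translation":[-0.12,-0.37,0.28],"rot":[0.15,0.36,-0.8],"fingers":50},{"translation":[0.0,0.0,0.0],"rot":[0.0,0.0,0.0],"fingers":50}]
```

Call:
{"op": "move_arm", "data": {
  "motion": [
    {"translation": [-0.43,-0.01,0.04],"rot": [0.64,0.11,-0.65],"fingers": 50},
    {"translation": [-0.44,-0.02,0.04],"rot": [0.65,0.12,-0.64],"fingers": 50},
    {"translation": [-0.43,-0.05,0.03],"rot": [0.64,0.11,-0.65],"fingers": 50},
    {"translation": [-0.43,-0.06,0.04],"rot": [0.64,0.11,-0.65],"fingers": 50},
    {"translation": [-0.43,-0.08,0.03],"rot": [0.64,0.12,-0.64],"fingers": 50},
    {"translation": [-0.42,-0.09,0.04],"rot": [0.65,0.11,-0.65],"fingers": 50},
    {"translation": [-0.42,-0.12,0.03],"rot": [0.64,0.11,-0.65],"fingers": 50},
    {"translation": [-0.41,-0.13,0.04],"rot": [0.64,0.11,-0.64],"fingers": 50},
    {"translation": [-0.41,-0.15,0.05],"rot": [0.64,0.12,-0.65],"fingers": 50},
    {"translation": [-0.4,-0.16,0.04],"rot": [0.65,0.11,-0.65],"fingers": 50},
    {"translation": [-0.24,-0.29,0.3],"rot": [0.15,0.36,-0.8],"fingers": 50},
    {"translation": [-0.23,-0.3,0.3],"rot": [0.15,0.37,-0.8],"fingers": 50}
  ]
}}

```text
time: 7.95
ee_pos: [0.5535, -0.179, 0.3029]
orientation: [0.437, 0.899, 0.018, 0.019]
contact_force: [-0.4, 0.1, -0.5]
grip_width: 0.584
gripper_force: 0.0
```

Call:
{"op": "move_arm", "data": {
  "motion": [
    {"translation": [-0.22,-0.32,0.29],"rot": [0.15,0.36,-0.8],"fingers": 50},
    {"translation": [-0.21,-0.32,0.29],"rot": [0.15,0.37,-0.8],"fingers": 50},
    {"translation": [-0.2,-0.32,0.29],"rot": [0.15,0.36,-0.8],"fingers": 50},
    {"translation": [-0.19,-0.34,0.29],"rot": [0.16,0.36,-0.8],"fingers": 50},
    {"translation": [-0.17,-0.34,0.29],"rot": [0.15,0.37,-0.81],"fingers": 50},
    {"translation": [-0.17,-0.35,0.29],"rot": [0.15,0.36,-0.8],"fingers": 50},
    {"translation": [-0.15,-0.36,0.29],"rot": [0.15,0.37,-0.8],"fingers": 50},
    {"translation": [-0.14,-0.36,0.29],"rot": [0.15,0.36,-0.8],"fingers": 50},
    {"translation": [-0.12,-0.37,0.28],"rot": [0.15,0.36,-0.8],"fingers": 50},
    {"translation": [0,0,0],"rot": [0,0,0],"fingers": 50}
  ]
}}

```text
time: 8.95
ee_pos: [0.5177, -0.3096, 0.191]
orientation: [0.197, 0.975, 0.02, -0.101]
contact_force: [0.1, -0.6, -0.4]
grip_width: 0.584
gripper_force: 0.0
```

```bash
python3 - <<'E'
from h import *
from bench import optics; import cv2
s=optics.camera("scene")["color"][:,:,::-1]; t=optics.camera("top")["color"][:,:,::-1]
cv2.imwrite("pics/s2.png",s);cv2.imwrite("pics/t2.png",t)
out=np.zeros((600,800,3),np.uint8)
out[:560,:400]=cv2.resize(t[160:300,240:340],None,fx=4,fy=4,interpolation=2); out[:600,400:]=cv2.resize(s[180:330,290:390],None,fx=4,fy=4,interpolation=2)
cv2.imwrite("pics/c3.png",out)
state(); P,Q=scoop(SCO[0],SCO[1],0,.2,1,back=.10);print(P)
E
```

```text
t 9.1 q [-0.523  0.517  0.145  1.399 -0.026 -0.12 ] p [ 0.5186 -0.3085  0.1929] F [-1.  -0.2  0.4] w 0.585 g 0
[ 0.51863831 -0.30868098  0.19567941]
```

View pics/c3.png

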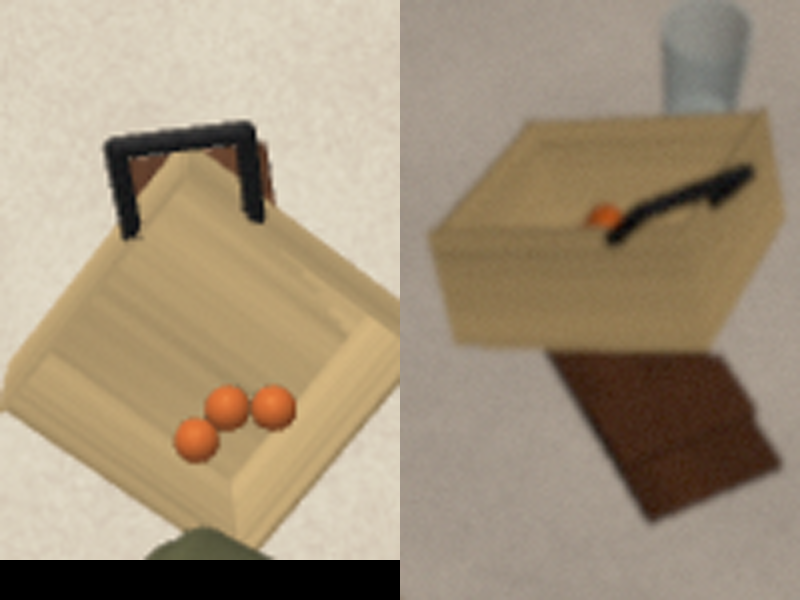

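The bin is tipped; the three knobs lie in an arch near the corner at top-crop (195,440), (228,408), (273,407), with the corner at about (233,490). Next: tilt estimate, knob positions in bin frame, refit scoop, then grasp it.

```bash
python3 - <<'E'
from h import *
np.set_printoptions(precision=4,suppress=True)
a=crop(4,240,160);c=crop(4,290,180)
O=[("top",a(180,139),(.24,0,.112)),("scene",c(281,206),(.24,0,.112)),("top",a(233,490),(0,0,0)),("top",a(185,155),(.2155,0,.082))]
def res(v): return np.concatenate([proj(k,BIN[0]+[v[1],v[2],0]+lean(BIN[1],v[0]).apply(p))-u for k,u,p in O])
s=least_squares(res,[.5,0,0]);print(s.x,s.fun)
s1=least_squares(lambda t:np.r_[res([t[0],0,0])[:4]],[.5]);print(s1.x,s1.fun)
b=lean(BIN[1],.5)
for u in((195,440),(228,408),(273,407)):
    r=least_squares(lambda p:proj("top",BIN[0]+b.apply([p[0],p[1],.014]))-a(*u),[.03,0]);print("knob",r.x)
S=scoop(SCO[0],SCO[1],0,.2,1)
plan([scoop(SCO[0],SCO[1],0,.2,1,back=.02),S],[.03,.01],50)
E
```

```text
[ 0.4622 -0.0041 -0.0031] [ 1.1491 -1.0699  3.1586  0.1995  0.1854 -1.4277  1.37    3.6712]
[0.4913] [-0.1844 -0.792   3.9766 -1.9984]
knob [0.0333 0.017 ]
knob [ 0.0513 -0.0054]
knob [ 0.0485 -0.0325]
t 9.1 q [-0.523  0.517  0.145  1.399 -0.026 -0.12 ] p [ 0.5186 -0.3085  0.1929] F [-1.  -0.2  0.4] w 0.585 g 0
7
[{"translation":[0.0,0.0,0.64],"rot":[0.0,-0.01,-0.01],"fingers":50},{"translation":[0.01,0.0,0.65],"rot":[-0.01,-0.01,-0.01],"fingers":50},{"translation":[0.0,0.0,0.64],"rot":[0.0,-0.01,-0.01],"fingers":50},{"translation":[0.0,0.0,0.17],"rot":[0.0,0.0,0.0],"fingers":50},{"translation":[0.0,0.0,0.16],"rot":[0.0,0.0,0.0],"fingers":50},{"translation":[0.0,0.0,0.17],"rot":[0.0,0.0,0.0],"fingers":50},{"translation":[0.0,0.0,0.0],"rot":[0.0,0.0,0.0],"fingers":50}]
```

Call:
{"op": "move_arm", "data": {
  "motion": [
    {"translation": [0,0,0.64],"rot": [0,0,0],"fingers": 50},
    {"translation": [0,0,0.65],"rot": [0,0,0],"fingers": 50},
    {"translation": [0,0,0.64],"rot": [0,0,0],"fingers": 50},
    {"translation": [0,0,0.17],"rot": [0,0,0],"fingers": 50},
    {"translation": [0,0,0.16],"rot": [0,0,0],"fingers": 50},
    {"translation": [0,0,0.17],"rot": [0,0,0],"fingers": 50},
    {"translation": [0,0,0],"rot": [0,0,0],"fingers": 50},
    {"translation": [0,0,0],"rot": [0,0,0],"fingers": 50}
  ]
}}

```text
time: 9.85
ee_pos: [0.501, -0.3014, 0.0979]
orientation: [0.197, 0.975, 0.019, -0.099]
contact_force: [0.7, 0.0, 0.3]
grip_width: 0.59
gripper_force: 0.0
```

```bash
python3 - <<'E'
from h import *
from bench import optics; import cv2
s=optics.camera("scene")["color"][:,:,::-1]; t=optics.camera("top")["color"][:,:,::-1]
out=np.zeros((480,800,3),np.uint8)
out[:,:400]=cv2.resize(t[210:306,370:450],None,fx=5,fy=5,interpolation=2); out[:,400:]=cv2.resize(s[220:316,190:270],None,fx=5,fy=5,interpolation=2)
cv2.imwrite("pics/c4.png",out); state(); print(scoop(SCO[0],SCO[1],0,.2,1)[0])
E
```

```text
t 9.9 q [-0.526  0.537 -0.046  1.188 -0.027 -0.125] p [ 0.501  -0.3015  0.0978] F [ 0.4  0.4 -0.6] w 0.585 g 0
[ 0.5003273  -0.30097372  0.09767275]
```

View pics/c4.png

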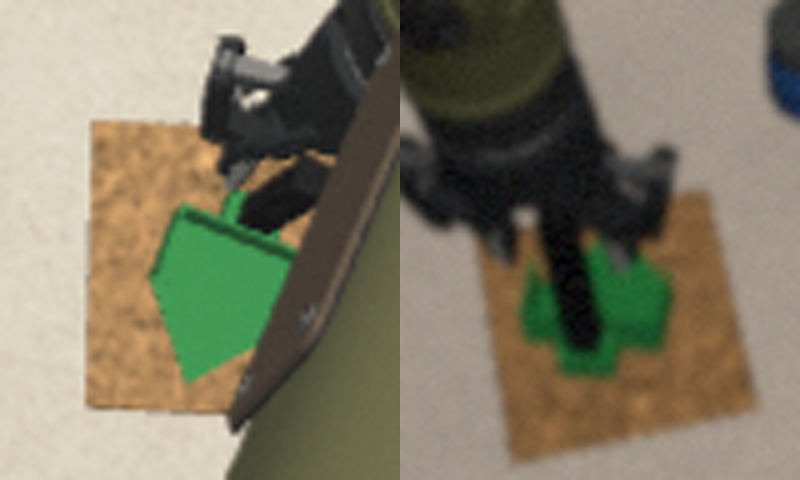

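The handle stands centred between the fingers in the scene crop (fingers at 500 and 625, handle at 565). Closing.

Call:
{"op": "move_arm", "data": {
  "motion": [
    {"translation": [0,0,0],"rot": [0,0,0],"fingers": 10},
    {"translation": [0,0,0],"rot": [0,0,0],"fingers": 10},
    {"translation": [0,0,0],"rot": [0,0,0],"fingers": 10},
    {"translation": [0,0,0],"rot": [0,0,0],"fingers": 10},
    {"translation": [0,0,0],"rot": [0,0,0],"fingers": 10},
    {"translation": [0,0,0],"rot": [0,0,0],"fingers": 10}
  ],
  "force": 110
}}

```text
time: 10.55
ee_pos: [0.5006, -0.3013, 0.0973]
orientation: [0.197, 0.975, 0.019, -0.099]
contact_force: [0.5, -0.8, 3.0]
grip_width: 0.194
gripper_force: 107.0
```

```bash
python3 - <<'E'
from h import *
o=state(); q=R.from_quat(o["orientation"]); m=q.as_matrix(); print(m.round(3))
# lift and move to above bin with th=.5 at bin frame: tip 110 along x, high
b=lean(BIN[1],.5)
up=scoop(SCO[0]+[0,0,.13],SCO[1],0,.2,1)
mid=scoop(BIN[0]+b.apply([.07,0,0])+[0,0,.16],BIN[1],.2,.2,1)
plan([up,mid],[.03,.025],10,settle=2)
E
```

```text
t 10.6 q [-0.526  0.538 -0.046  1.187 -0.027 -0.125] p [ 0.5006 -0.3013  0.0973] F [ 0.5 -0.8  3. ] w 0.194 g 107
[[-0.903  0.388 -0.186]
 [ 0.38   0.922  0.077]
 [ 0.201 -0.002 -0.98 ]]
t 10.6 q [-0.526  0.538 -0.046  1.187 -0.027 -0.125] p [ 0.5006 -0.3013  0.0973] F [ 0.5 -0.8  3. ] w 0.194 g 107
21
[{"translation":[0.13,0.0,-0.64],"rot":[0.0,-0.01,0.0],"fingers":10},{"translation":[0.14,0.0,-0.64],"rot":[-0.01,0.0,0.0],"fingers":10},{"translation":[0.13,0.0,-0.63],"rot":[0.0,-0.01,0.0],"fingers":10},{"translation":[0.13,0.0,-0.64],"rot":[-0.01,-0.01,0.0],"fingers":10},{"translation":[0.13,0.0,-0.64],"rot":[0.0,0.0,0.0],"fingers":10},{"translation":[0.15,0.58,-0.16],"rot":[0.05,-0.2,-0.51],"fingers":10},{"translation":[0.12,0.59,-0.17],"rot":[0.05,-0.2,-0.5],"fingers":10},{"translation":[0.1,0.6,-0.17],"rot":[0.05,-0.2,-0.51],"fingers":10},{"translation":[0.07,0.59,-0.17],"rot":[0.05,-0.2,-0.5],"fingers":10},{"translation":[0.06,0.6,-0.17],"rot":[0.05,-0.2,-0.51],"fingers":10},{"translation":[0.03,0.59,-0.18],"rot":[0.05,-0.2,-0.51],"fingers":10},{"translation":[0.0,0.6,-0.18],"rot":[0.06,-0.2,-0.5],"fingers":10}]

[{"translation":[-0.02,0.6,-0.19],"rot":[0.05,-0.21,-0.51],"fingers":10},{"translation":[-0.04,0.59,-0.18],"rot":[0.05,-0.2,-0.5],"fingers":10},{"translation":[-0.06,0.59,-0.19],"rot":[0.05,-0.2,-0.51],"fingers":10},{"translation":[-0.09,0.59,-0.18],"rot":[0.05,-0.2,-0.5],"fingers":10},{"translation":[-0.12,0.59,-0.19],"rot":[0.05,-0.2,-0.51],"fingers":10},{"translation":[-0.13,0.57,-0.19],"rot":[0.05,-0.2,-0.51],"fingers":10},{"translation":[-0.16,0.58,-0.19],"rot":[0.05,-0.2,-0.5],"fingers":10},{"translation":[0.0,0.0,0.0],"rot":[0.0,0.0,0.0],"fingers":10},{"translation":[0.0,0.0,0.0],"rot":[0.0,0.0,0.0],"fingers":10}]
```

```bash
python3 - <<'E'
from h import *
b=lean(BIN[1],.5)
up=scoop(SCO[0]+[0,0,.18],SCO[1],0,.2,1)
mid=scoop(BIN[0]+b.apply([.075,0,.15]),BIN[1],.53,.2,1)
plan([up,mid],[.034,.025],10,settle=2)
print(mid[0])
E
```

```text
t 10.6 q [-0.526  0.538 -0.046  1.187 -0.027 -0.125] p [ 0.5006 -0.3013  0.0973] F [ 0.5 -0.8  3. ] w 0.194 g 107
21
[{"translation":[0.15,0.0,-0.74],"rot":[0.0,-0.01,0.0],"fingers":10},{"translation":[0.15,0.0,-0.73],"rot":[-0.01,0.0,0.0],"fingers":10},{"translation":[0.16,0.0,-0.74],"rot":[0.0,-0.01,0.0],"fingers":10},{"translation":[0.15,0.0,-0.73],"rot":[0.0,0.0,0.0],"fingers":10},{"translation":[0.15,0.0,-0.74],"rot":[-0.01,-0.01,0.0],"fingers":10},{"translation":[0.15,0.0,-0.74],"rot":[0.0,0.0,0.0],"fingers":10},{"translation":[0.31,0.53,-0.02],"rot":[-0.04,-0.57,-0.55],"fingers":10},{"translation":[0.29,0.55,-0.04],"rot":[-0.03,-0.57,-0.55],"fingers":10},{"translation":[0.26,0.55,-0.04],"rot":[-0.04,-0.58,-0.56],"fingers":10},{"translation":[0.25,0.56,-0.06],"rot":[-0.03,-0.57,-0.55],"fingers":10},{"translation":[0.21,0.58,-0.06],"rot":[-0.04,-0.57,-0.55],"fingers":10},{"translation":[0.2,0.58,-0.06],"rot":[-0.04,-0.57,-0.55],"fingers":10}]

[{"translation":[0.16,0.59,-0.08],"rot":[-0.03,-0.58,-0.55],"fingers":10},{"translation":[0.15,0.59,-0.07],"rot":[-0.04,-0.57,-0.55],"fingers":10},{"translation":[0.11,0.6,-0.09],"rot":[-0.03,-0.57,-0.56],"fingers":10},{"translation":[0.09,0.61,-0.08],"rot":[-0.04,-0.57,-0.55],"fingers":10},{"translation":[0.06,0.6,-0.09],"rot":[-0.04,-0.57,-0.55],"fingers":10},{"translation":[0.04,0.61,-0.08],"rot":[-0.03,-0.58,-0.55],"fingers":10},{"translation":[0.01,0.61,-0.09],"rot":[-0.04,-0.57,-0.55],"fingers":10},{"translation":[0.0,0.0,0.0],"rot":[0.0,0.0,0.0],"fingers":10},{"translation":[0.0,0.0,0.0],"rot":[0.0,0.0,0.0],"fingers":10}]

[0.46449785 0.01434191 0.3220357 ]
```

Call:
{"op": "move_arm", "data": {
  "motion": [
    {"translation": [0.15,0,-0.74],"rot": [0,0,0],"fingers": 10},
    {"translation": [0.15,0,-0.73],"rot": [0,0,0],"fingers": 10},
    {"translation": [0.16,0,-0.74],"rot": [0,0,0],"fingers": 10},
    {"translation": [0.15,0,-0.73],"rot": [0,0,0],"fingers": 10},
    {"translation": [0.15,0,-0.74],"rot": [0,0,0],"fingers": 10},
    {"translation": [0.15,0,-0.74],"rot": [0,0,0],"fingers": 10},
    {"translation": [0.31,0.53,-0.02],"rot": [-0.04,-0.57,-0.55],"fingers": 10},
    {"translation": [0.29,0.55,-0.04],"rot": [-0.03,-0.57,-0.55],"fingers": 10},
    {"translation": [0.26,0.55,-0.04],"rot": [-0.04,-0.58,-0.56],"fingers": 10},
    {"translation": [0.25,0.56,-0.06],"rot": [-0.03,-0.57,-0.55],"fingers": 10},
    {"translation": [0.21,0.58,-0.06],"rot": [-0.04,-0.57,-0.55],"fingers": 10},
    {"translation": [0.2,0.58,-0.06],"rot": [-0.04,-0.57,-0.55],"fingers": 10}
  ]
}}

```text
time: 11.75
ee_pos: [0.4833, -0.1542, 0.2976]
orientation: [0.084, 0.996, 0.015, 0.022]
contact_force: [-0.6, -0.4, -0.7]
grip_width: 0.196
gripper_force: 107.5
```

Call:
{"op": "move_arm", "data": {
  "motion": [
    {"translation": [0.16,0.59,-0.08],"rot": [-0.03,-0.58,-0.55],"fingers": 10},
    {"translation": [0.15,0.59,-0.07],"rot": [-0.04,-0.57,-0.55],"fingers": 10},
    {"translation": [0.11,0.6,-0.09],"rot": [-0.03,-0.57,-0.56],"fingers": 10},
    {"translation": [0.09,0.61,-0.08],"rot": [-0.04,-0.57,-0.55],"fingers": 10},
    {"translation": [0.06,0.6,-0.09],"rot": [-0.04,-0.57,-0.55],"fingers": 10},
    {"translation": [0.04,0.61,-0.08],"rot": [-0.03,-0.58,-0.55],"fingers": 10},
    {"translation": [0.01,0.61,-0.09],"rot": [-0.04,-0.57,-0.55],"fingers": 10},
    {"translation": [0,0,0],"rot": [0,0,0],"fingers": 10},
    {"translation": [0,0,0],"rot": [0,0,0],"fingers": 10}
  ]
}}

```text
time: 12.65
ee_pos: [0.4638, 0.0145, 0.3217]
orientation: [-0.049, 0.985, 0.008, 0.162]
contact_force: [0.3, -0.0, -1.3]
grip_width: 0.197
gripper_force: 107.7
```

```bash
python3 - <<'E'
from h import *
from bench import optics; import cv2
s=optics.camera("scene")["color"][:,:,::-1]; t=optics.camera("top")["color"][:,:,::-1]
out=np.zeros((560,800,3),np.uint8)
out[:,:400]=cv2.resize(t[160:300,240:340],None,fx=4,fy=4,interpolation=2); out[:,400:]=cv2.resize(s[170:310,290:390],None,fx=4,fy=4,interpolation=2)
cv2.imwrite("pics/c5.png",out)
b=lean(BIN[1],.5)
low=scoop(BIN[0]+b.apply([.075,0,.005]),BIN[1],.53,.2,1)
plan([low],.025,10,settle=2)
E
```

```text
t 12.8 q [ 0.01  -0.252 -0.484  1.014  0.028 -0.082] p [0.4644 0.0138 0.3216] F [ 0.3 -1.2 -1. ] w 0.195 g 108
8
[{"translation":[-0.11,0.0,0.59],"rot":[0.0,-0.01,0.0],"fingers":10},{"translation":[-0.1,0.0,0.6],"rot":[0.0,-0.01,0.0],"fingers":10},{"translation":[-0.11,0.01,0.59],"rot":[0.0,-0.01,0.0],"fingers":10},{"translation":[-0.1,0.0,0.59],"rot":[0.0,-0.01,-0.01],"fingers":10},{"translation":[-0.1,0.0,0.6],"rot":[0.0,-0.01,0.0],"fingers":10},{"translation":[-0.11,0.0,0.59],"rot":[0.0,0.0,0.0],"fingers":10},{"translation":[0.0,0.0,0.0],"rot":[0.0,0.0,0.0],"fingers":10},{"translation":[0.0,0.0,0.0],"rot":[0.0,0.0,0.0],"fingers":10}]
```

View pics/c5.png

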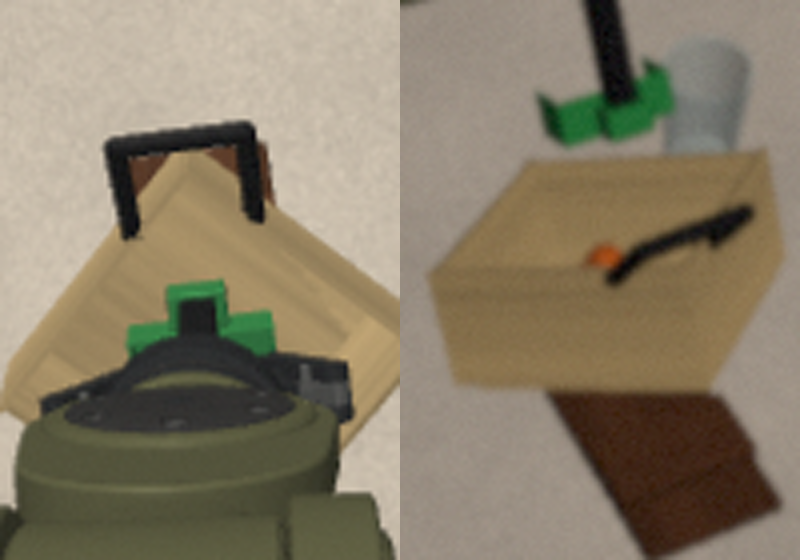

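The scoop hangs above the bin, aligned with its diagonal (foot at (197,285) in the top crop). Descending behind the knobs.

Call:
{"op": "move_arm", "data": {
  "motion": [
    {"translation": [-0.11,0,0.59],"rot": [0,-0.01,0],"fingers": 10},
    {"translation": [-0.1,0,0.6],"rot": [0,-0.01,0],"fingers": 10},
    {"translation": [-0.11,0.01,0.59],"rot": [0,-0.01,0],"fingers": 10},
    {"translation": [-0.1,0,0.59],"rot": [0,-0.01,0],"fingers": 10},
    {"translation": [-0.1,0,0.6],"rot": [0,-0.01,0],"fingers": 10},
    {"translation": [-0.1,0,0.55],"rot": [0,0,0],"fingers": 10},
    {"translation": [0,0,0],"rot": [0,0,0],"fingers": 10},
    {"translation": [0,0,0],"rot": [0,0,0],"fingers": 10},
    {"translation": [0,0,0],"rot": [0,0,0],"fingers": 10}
  ]
}}

```text
time: 13.65
ee_pos: [0.5335, 0.021, 0.1976]
orientation: [-0.048, 0.985, 0.008, 0.165]
contact_force: [-0.3, -0.4, -0.8]
grip_width: 0.196
gripper_force: 107.7
```

```bash
cat >> h.py <<'E'
def tip(dl=.2,o=None):  # scoop tip in bin frame (tilt .5) and scoop pitch, from measured TCP
    o=o or monitor.get_obs(); q=R.from_quat(o["orientation"]); b=q*R0(np.pi/2).inv()*R.from_euler('y',-dl)
    p=o["ee_pos"]-q.apply([0,0,G])-b.apply([.09,0,.112]); x=b.apply([1,0,0]); t=lean(BIN[1],.5).inv().apply(p-BIN[0])
    print("tip bin",np.round(t,4),"world",np.round(p,4),"th %.3f yaw %.3f"%(np.arcsin(x[2]),np.arctan2(x[1],x[0])),"Fbin",np.round(lean(BIN[1],.5).inv().apply(o["contact_force"]),1)); return t
E
python3 - <<'E'
from h import *
state();tip()
E
```

```text
t 13.7 q [ 0.025 -0.06  -0.615  0.685  0.024 -0.068] p [0.5335 0.021  0.1976] F [-0.3 -0.4 -0.8] w 0.196 g 108
tip bin [ 0.0763 -0.0001  0.0075] world [0.5067 0.0184 0.0731] th 0.531 yaw 0.097 Fbin [-0.7 -0.4 -0.6]
```

Call:
{"op": "move_arm", "data": {
  "motion": [
    {"translation": [-0.01,0,0.06],"rot": [0,0,0],"fingers": 10},
    {"translation": [-0.01,0,0.06],"rot": [0,0,0],"fingers": 10},
    {"translation": [0,0,0],"rot": [0,0,0],"fingers": 10},
    {"translation": [0,0,0],"rot": [0,0,0],"fingers": 10}
  ]
}}

```text
time: 14.05
ee_pos: [0.5354, 0.0217, 0.1926]
orientation: [-0.048, 0.985, 0.008, 0.165]
contact_force: [0.6, -1.3, -1.1]
grip_width: 0.195
gripper_force: 107.7
```

Call:
{"op": "move_arm", "data": {
  "motion": [
    {"translation": [-0.01,0,0.05],"rot": [0,0,0],"fingers": 10},
    {"translation": [0,0,0],"rot": [0,0,0],"fingers": 10},
    {"translation": [0,0,0],"rot": [0,0,0],"fingers": 10}
  ]
}}

```text
time: 14.35
ee_pos: [0.5364, 0.0218, 0.1906]
orientation: [-0.048, 0.985, 0.008, 0.164]
contact_force: [-1.0, -1.0, -1.0]
grip_width: 0.195
gripper_force: 107.8
```

```bash
python3 - <<'E'
from h import *
state();tip()
E
```

```text
t 14.3 q [ 0.026 -0.048 -0.621  0.668  0.023 -0.067] p [0.5364 0.0218 0.1906] F [-1. -1. -1.] w 0.195 g 108
tip bin [ 0.0755  0.0005 -0.    ] world [0.5095 0.0192 0.0662] th 0.531 yaw 0.098 Fbin [-1.5 -0.9 -0.4]
```

Call:
{"op": "move_arm", "data": {
  "motion": [
    {"translation": [-0.01,0,0.04],"rot": [0,0,0],"fingers": 10},
    {"translation": [0,0,0],"rot": [0,0,0],"fingers": 10},
    {"translation": [0,0,0],"rot": [0,0,0],"fingers": 10}
  ]
}}

```text
time: 14.65
ee_pos: [0.5376, 0.0219, 0.1902]
orientation: [-0.048, 0.985, 0.008, 0.165]
contact_force: [-3.6, -0.3, 7.8]
grip_width: 0.194
gripper_force: 109.4
```

Call:
{"op": "move_arm", "data": {
  "motion": [
    {"translation": [-0.01,0,0.04],"rot": [0,0,0],"fingers": 10},
    {"translation": [0,0,0],"rot": [0,0,0],"fingers": 10},
    {"translation": [0,0,0],"rot": [0,0,0],"fingers": 10}
  ]
}}

```text
time: 14.95
ee_pos: [0.5385, 0.022, 0.1891]
orientation: [-0.048, 0.985, 0.008, 0.165]
contact_force: [-4.6, -0.2, 9.9]
grip_width: 0.194
gripper_force: 109.6
```

```bash
python3 - <<'E'
from h import *
state();tip()
E
```

```text
t 14.9 q [ 0.026 -0.043 -0.621  0.662  0.023 -0.067] p [0.5385 0.022  0.1891] F [-4.6 -0.2  9.9] w 0.194 g 110
tip bin [ 0.0767  0.0005 -0.0025] world [0.5118 0.0194 0.0646] th 0.532 yaw 0.097 Fbin [ 0.7  0.2 10.9]
```

Contact with the floor at ~8 N. Easing a little and sliding down the slope under the knobs.

Call:
{"op": "move_arm", "data": {
  "motion": [
    {"translation": [0.01,0,-0.03],"rot": [0,0,0],"fingers": 10},
    {"translation": [0.1,0,0.02],"rot": [0,0,0],"fingers": 10},
    {"translation": [0.15,0,0.03],"rot": [0,0,0],"fingers": 10},
    {"translation": [0.15,0,0.03],"rot": [0,0,0],"fingers": 10},
    {"translation": [0.15,0,0.03],"rot": [0,0,0],"fingers": 10},
    {"translation": [0.15,0,0.03],"rot": [0,0,0],"fingers": 10},
    {"translation": [0.15,0,0.02],"rot": [0,0,0],"fingers": 10},
    {"translation": [0,0,0],"rot": [0,0,0],"fingers": 10}
  ]
}}

```text
time: 15.75
ee_pos: [0.5121, 0.019, 0.1765]
orientation: [-0.048, 0.984, 0.008, 0.17]
contact_force: [1.1, -0.6, 15.2]
grip_width: 0.195
gripper_force: 109.9
```

```bash
python3 - <<'E'
from h import *
state();tip()
E
```

```text
t 15.8 q [ 0.021 -0.092 -0.699  0.622  0.025 -0.072] p [0.5121 0.019  0.1765] F [ 1.1 -0.6 15.2] w 0.195 g 110
tip bin [ 0.0483 -0.0001 -0.0016] world [0.4866 0.0164 0.0517] th 0.542 yaw 0.098 Fbin [ 8.2 -0.7 12.8]
```

Call:
{"op": "move_arm", "data": {
  "motion": [
    {"translation": [0.1,0,-0.02],"rot": [0,0,0],"fingers": 10},
    {"translation": [0.15,0,0.01],"rot": [0,0,0],"fingers": 10},
    {"translation": [0.15,0,0.02],"rot": [0,0,0],"fingers": 10},
    {"translation": [0.15,0,0.02],"rot": [0,0,0],"fingers": 10},
    {"translation": [0,0,0],"rot": [0,0,0],"fingers": 10}
  ]
}}

```text
time: 16.25
ee_pos: [0.4891, 0.0176, 0.1651]
orientation: [-0.049, 0.985, 0.009, 0.167]
contact_force: [4.7, 2.6, 2.6]
grip_width: 0.198
gripper_force: 108.2
```

```bash
python3 - <<'E'
from h import *
state();tip()
E
```

```text
t 16.2 q [ 0.017 -0.123 -0.753  0.606  0.028 -0.077] p [0.4891 0.0176 0.1651] F [4.7 2.6 2.6] w 0.198 g 108
tip bin [ 0.0221  0.001  -0.0002] world [0.4629 0.0151 0.0405] th 0.536 yaw 0.098 Fbin [ 5.6  2.1 -0.1]
```

Call:
{"op": "move_arm", "data": {
  "motion": [
    {"translation": [0.1,0,0.03],"rot": [0,0,0],"fingers": 10},
    {"translation": [0.1,0,0.02],"rot": [0,0,0],"fingers": 10},
    {"translation": [0.1,0,0.02],"rot": [0,0,0],"fingers": 10},
    {"translation": [0,0,0],"rot": [0,0,0],"fingers": 10},
    {"translation": [0,0,0],"rot": [0,0,0],"fingers": 10}
  ]
}}

```text
time: 16.75
ee_pos: [0.4862, 0.0174, 0.1649]
orientation: [-0.049, 0.983, 0.009, 0.174]
contact_force: [9.2, 4.6, 18.5]
grip_width: 0.196
gripper_force: 109.9
```

```bash
python3 - <<'E'
from h import *
from bench import optics; import cv2
state();tip()
s=optics.camera("scene")["color"][:,:,::-1]; t=optics.camera("top")["color"][:,:,::-1]
out=np.zeros((560,800,3),np.uint8)
out[:,:400]=cv2.resize(t[190:330,240:340],None,fx=4,fy=4,interpolation=2); out[:,400:]=cv2.resize(s[170:310,290:390],None,fx=4,fy=4,interpolation=2)
cv2.imwrite("pics/c6.png",out)
E
```

```text
t 16.8 q [ 0.015 -0.14  -0.773  0.588  0.03  -0.079] p [0.4862 0.0174 0.1649] F [ 9.2  4.6 18.5] w 0.196 g 110
tip bin [ 0.0209  0.0011 -0.0001] world [0.4618 0.0152 0.0399] th 0.551 yaw 0.099 Fbin [17.3  3.7 11.7]
```

View pics/c6.png

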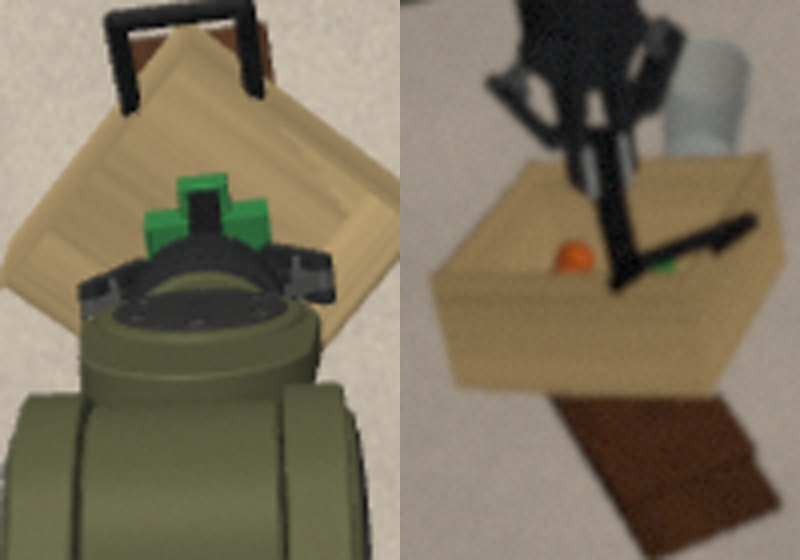

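The scoop is stopped with its tip 21 mm short, and one knob is visible at (575,255), to the -y side of the pan. Locating that knob numerically.

```bash
cat >> h.py <<'E'
def orange(tag="x",save=False):
    from bench import optics; import cv2
    b=lean(BIN[1],.5)
    for n in("scene","top"):
        im=optics.camera(n)["color"]; hsv=cv2.cvtColor(im,cv2.COLOR_RGB2HSV); m=cv2.inRange(hsv,(3,150,90),(14,255,255))
        k,_,st,c=cv2.connectedComponentsWithStats(m)
        for i in range(1,k):
            if st[i,4]>12 and 100<c[i][0]<420 and 160<c[i][1]<340:
                r=[np.round(least_squares(lambda p:proj(n,BIN[0]+b.apply([p[0],p[1],z]))-c[i],[.03,0]).x,4) for z in(.014,.03)]
                print(n,np.round(c[i],1),"bbox",st[i],"bin@z14",r[0],"@z30",r[1])
E
python3 - <<'E'
from h import *
orange()
E
```

```text
scene [333.4 234.1] bbox [329 230  10   9  67] bin@z14 [0.0045 0.0049] @z30 [ 0.0387 -0.0067]
```

```bash
python3 - <<'E'
from h import *
for p,q,u in(([.4644,.0138,.3216],[-.049,.985,.008,.162],crop(4,240,160)(197,283)),([.4862,.0174,.1649],[-.049,.983,.009,.174],crop(4,240,190)(203,176))):
    q=R.from_quat(q)
    for sl in(0,.05,.1,.15):
        b=q*R0(np.pi/2).inv()*R.from_euler('y',-.2+sl); g=np.array(p)-q.apply([0,0,G]); t=g+b.apply([-.09,0,-.112])
        print(u,sl,[proj("top",g+b.apply([.011,0,-.112+h])).round(1) for h in(0,.03)],"tip bin",lean(BIN[1],.5).inv().apply(t-BIN[0]).round(4))
E
```

```text
[288.875 230.375] 0 [array([288.7, 229.4]), array([288.8, 234.1])] tip bin [ 0.0743 -0.0006  0.15  ]
[288.875 230.375] 0.05 [array([289. , 231.9]), array([289.1, 236. ])] tip bin [ 0.0687 -0.0006  0.1545]
[288.875 230.375] 0.1 [array([289.3, 234.5]), array([289.3, 237.9])] tip bin [ 0.0633 -0.0006  0.1593]
[288.875 230.375] 0.15 [array([289.7, 237.1]), array([289.6, 239.8])] tip bin [ 0.0582 -0.0006  0.1643]
[290.375 233.625] 0 [array([290.4, 233.3]), array([290.6, 237.6])] tip bin [ 0.0209  0.001  -0.0001]
[290.375 233.625] 0.05 [array([290.7, 235.4]), array([290.8, 239.2])] tip bin [0.0152 0.0009 0.0043]
[290.375 233.625] 0.1 [array([291. , 237.6]), array([291. , 240.8])] tip bin [0.0097 0.0009 0.0089]
[290.375 233.625] 0.15 [array([291.2, 239.7]), array([291.3, 242.4])] tip bin [0.0044 0.0009 0.0138]
```

No slip in the grip; the tip is wedging the corner knob. I'll back off a little, lighten the floor pressure, and advance with a small yaw wiggle.

Call:
{"op": "move_arm", "data": {
  "motion": [
    {"translation": [-0.15,0,-0.06],"rot": [0,0,0],"fingers": 10},
    {"translation": [-0.15,0,-0.06],"rot": [0,0,0],"fingers": 10},
    {"translation": [-0.1,0,-0.02],"rot": [0,0,0],"fingers": 10},
    {"translation": [0,0,0],"rot": [0,0,0.5],"fingers": 10},
    {"translation": [0.1,0,0.02],"rot": [0,0,-0.5],"fingers": 10},
    {"translation": [0.1,0,0.02],"rot": [0,0,-0.5],"fingers": 10},
    {"translation": [0.1,0,0.02],"rot": [0,0,0.5],"fingers": 10},
    {"translation": [0.1,0,0.02],"rot": [0,0,0.5],"fingers": 10},
    {"translation": [0.1,0,0.02],"rot": [0,0,-0.5],"fingers": 10},
    {"translation": [0,0,0],"rot": [0,0,0],"fingers": 10}
  ]
}}

```text
time: 17.95
ee_pos: [0.4805, 0.0181, 0.1641]
orientation: [-0.05, 0.984, 0.011, 0.173]
contact_force: [6.6, 7.8, 20.6]
grip_width: 0.202
gripper_force: 109.9
```

```bash
python3 - <<'E'
from h import *
state();tip();orange()
E
```

```text
t 17.9 q [ 0.015 -0.149 -0.781  0.592  0.033 -0.08 ] p [0.4805 0.0181 0.1641] F [ 6.6  7.8 20.6] w 0.202 g 110
tip bin [0.0153 0.0025 0.0021] world [0.4557 0.016  0.0392] th 0.548 yaw 0.099 Fbin [16.3  7.1 14.6]
scene [336.1 233.8] bbox [331 230  11   9  78] bin@z14 [0.009  0.0112] @z30 [ 0.0431 -0.0006]
```

Call:
{"op": "move_arm", "data": {
  "motion": [
    {"translation": [-0.15,0.02,-0.08],"rot": [0,0,0],"fingers": 10},
    {"translation": [-0.15,0.02,-0.06],"rot": [0,0,0],"fingers": 10},
    {"translation": [0,0,0],"rot": [0,0,0.5],"fingers": 10},
    {"translation": [0.1,0,0.02],"rot": [0,0,-0.5],"fingers": 10},
    {"translation": [0.1,0,0.02],"rot": [0,0,-0.6],"fingers": 10},
    {"translation": [0.1,0,0.02],"rot": [0,0,0.6],"fingers": 10},
    {"translation": [0.1,0,0.02],"rot": [0,0,0.6],"fingers": 10},
    {"translation": [0.1,0,0.02],"rot": [0,0,-0.6],"fingers": 10},
    {"translation": [0,0,0],"rot": [0,0,-0.5],"fingers": 10},
    {"translation": [0,0,0],"rot": [0,0,0.5],"fingers": 10},
    {"translation": [0,0,0],"rot": [0,0,0],"fingers": 10}
  ]
}}

```text
time: 19.15
ee_pos: [0.4722, 0.0198, 0.1629]
orientation: [-0.05, 0.984, 0.012, 0.173]
contact_force: [6.9, 10.4, 20.8]
grip_width: 0.2
gripper_force: 110.7
```

```bash
python3 - <<'E'
from h import *
state();tip();orange()
E
```

```text
t 19.1 q [ 0.018 -0.164 -0.796  0.593  0.034 -0.077] p [0.4722 0.0198 0.1629] F [ 6.9 10.4 20.8] w 0.200 g 111
tip bin [0.0076 0.0053 0.005 ] world [0.4474 0.018  0.038 ] th 0.548 yaw 0.098 Fbin [16.9  9.7 14.5]
scene [337.1 233.5] bbox [332 229  11  10  84] bin@z14 [0.009  0.0142] @z30 [0.0431 0.0024]
top [309.7 256.4] bbox [307 255   7   3  14] bin@z14 [ 0.0606 -0.0383] @z30 [ 0.0665 -0.0381]
```

A knob is jammed between the pan's right side wall and the bin wall, at about (60,-38) mm in the bin frame. I'll back out so the knobs settle, then re-enter along the right wall so the pan's edge sweeps under it.

Call:
{"op": "move_arm", "data": {
  "motion": [
    {"translation": [-0.2,0,-0.06],"rot": [0,0,0],"fingers": 10},
    {"translation": [-0.3,0,-0.06],"rot": [0,0,0],"fingers": 10},
    {"translation": [-0.4,0,-0.08],"rot": [0,0,0],"fingers": 10},
    {"translation": [-0.4,0,-0.08],"rot": [0,0,0],"fingers": 10},
    {"translation": [-0.4,0,-0.08],"rot": [0,0,0],"fingers": 10},
    {"translation": [-0.2,0,-0.04],"rot": [0,0,0],"fingers": 10},
    {"translation": [0,0,0],"rot": [0,0,0],"fingers": 10},
    {"translation": [0,0,0],"rot": [0,0,0],"fingers": 10}
  ]
}}

```text
time: 20.05
ee_pos: [0.5291, 0.0228, 0.1944]
orientation: [-0.048, 0.985, 0.008, 0.163]
contact_force: [-0.1, 0.1, -1.2]
grip_width: 0.195
gripper_force: 108.0
```

```bash
python3 - <<'E'
from h import *
state();tip();orange()
E
```

```text
t 20.1 q [ 0.029 -0.063 -0.624  0.683  0.022 -0.064] p [0.5291 0.0228 0.1944] F [-0.1  0.1 -1.2] w 0.195 g 108
tip bin [0.0707 0.0021 0.007 ] world [0.5018 0.0201 0.07  ] th 0.527 yaw 0.097 Fbin [-0.7  0.1 -1. ]
scene [333.  234.5] bbox [329 231   9   7  52] bin@z14 [0.0065 0.0028] @z30 [ 0.0406 -0.0087]
```

Call:
{"op": "move_arm", "data": {
  "motion": [
    {"translation": [0.13,0,-0.74],"rot": [0,0,0],"fingers": 10},
    {"translation": [0.13,0,-0.74],"rot": [0,0,0],"fingers": 10},
    {"translation": [0.13,0,-0.74],"rot": [0,0,0],"fingers": 10},
    {"translation": [0.13,0,-0.74],"rot": [0,0,0],"fingers": 10},
    {"translation": [0.1,0,-0.74],"rot": [0,0,0],"fingers": 10},
    {"translation": [0,-0.7,0],"rot": [0,0,0],"fingers": 10},
    {"translation": [0,-0.8,0],"rot": [0,0,0],"fingers": 10},
    {"translation": [0,-0.8,0],"rot": [0,0,0],"fingers": 10},
    {"translation": [0,-0.8,0],"rot": [0,0,0],"fingers": 10},
    {"translation": [0,-0.8,0],"rot": [0,0,0],"fingers": 10},
    {"translation": [0,0,0],"rot": [0,0,0],"fingers": 10}
  ]
}}

```text
time: 21.25
ee_pos: [0.4741, -0.1423, 0.3271]
orientation: [-0.046, 0.985, 0.007, 0.164]
contact_force: [-0.5, 0.4, -2.1]
grip_width: 0.192
gripper_force: 108.2
```

```bash
python3 - <<'E'
from h import *
from bench import optics; import cv2
state();tip();orange()
cv2.imwrite("pics/t7.png",optics.camera("top")["color"][:,:,::-1])
E
```

```text
t 21.2 q [-0.392 -0.168 -0.406  1.038  0.151 -0.463] p [ 0.4741 -0.1423  0.3271] F [-0.5  0.4 -2.1] w 0.192 g 108
tip bin [ 0.0724 -0.1568  0.1572] world [ 0.4471 -0.1449  0.2027] th 0.529 yaw 0.093 Fbin [-1.4  0.5 -1.6]
scene [333.  234.5] bbox [329 231   9   7  51] bin@z14 [0.0065 0.0028] @z30 [ 0.0407 -0.0087]
top [302.7 266. ] bbox [292 253  24  28 292] bin@z14 [ 0.0381 -0.0187] @z30 [ 0.0443 -0.0189]
```

```bash
cat >> h.py <<'E'
def three(f,k=3):
    import cv2
    im=cv2.imread(f); m=cv2.inRange(cv2.cvtColor(im,cv2.COLOR_BGR2HSV),(3,150,90),(14,255,255)); m[:160]=0;m[340:]=0;m[:,:100]=0;m[:,420:]=0
    p=np.argwhere(m>0)[:,::-1].astype(np.float32); _,_,c=cv2.kmeans(p,k,None,(3,100,.01),20,cv2.KMEANS_PP_CENTERS)
    return c
E
python3 - <<'E'
from h import *
b=lean(BIN[1],.5)
for f in("pics/t2.png","pics/t7.png"):
    for u in three(f): print(f,u,least_squares(lambda p:proj("top",BIN[0]+b.apply([p[0],p[1],.014]))-u,[.03,0]).x.round(4))
E
```

```text
pics/t2.png [296.27722 261.74258] [ 0.0511 -0.0045]
pics/t2.png [288.7234 269.6702] [0.033  0.0161]
pics/t2.png [307.9495  261.52524] [ 0.0481 -0.0326]
pics/t7.png [296.71277 275.01062] [ 0.0166 -0.0015]
pics/t7.png [310.2143  258.35715] [ 0.0555 -0.039 ]
pics/t7.png [301.10202 265.05103] [ 0.0411 -0.0151]
```

Knobs now: one in the corner at (16.6,-1.5) mm and two more along the right wall at (41,-15) and (55,-39). My corner estimate is confirmed. Plan: land beside the row, sweep the pan's right edge under them perpendicular to the right wall, then slide along the wall into the corner.

```bash
cat >> h.py <<'E'
def sb(x,y,z,a=0,th=.505,dl=.2): return scoop(BIN[0]+lean(BIN[1],.5).apply([x,y,z]),BIN[1]+a,th,dl,1)
E
python3 - <<'E'
from h import *
plan([sb(.053,.009,.15,-.05),sb(.053,.009,.012,-.05)],[.03,.025],10,settle=3)
E
```

```text
t 21.4 q [-0.387 -0.17  -0.407  1.039  0.152 -0.461] p [ 0.4739 -0.1388  0.3272] F [-0.7  1.  -1.6] w 0.195 g 108
15
[{"translation":[0.06,0.67,0.05],"rot":[0.04,0.06,0.11],"fingers":10},{"translation":[0.07,0.67,0.05],"rot":[0.04,0.06,0.11],"fingers":10},{"translation":[0.08,0.67,0.05],"rot":[0.04,0.06,0.12],"fingers":10},{"translation":[0.08,0.67,0.04],"rot":[0.04,0.06,0.11],"fingers":10},{"translation":[0.09,0.67,0.05],"rot":[0.04,0.05,0.11],"fingers":10},{"translation":[0.09,0.66,0.04],"rot":[0.04,0.06,0.11],"fingers":10},{"translation":[-0.11,0.01,0.56],"rot":[0.0,0.0,0.0],"fingers":10},{"translation":[-0.11,0.02,0.57],"rot":[0.0,0.0,0.0],"fingers":10},{"translation":[-0.12,0.01,0.56],"rot":[0.0,0.0,0.0],"fingers":10},{"translation":[-0.11,0.02,0.57],"rot":[0.0,0.0,0.0],"fingers":10},{"translation":[-0.11,0.01,0.56],"rot":[0.0,0.0,0.0],"fingers":10},{"translation":[-0.11,0.02,0.57],"rot":[0.0,0.0,0.0],"fingers":10}]

[{"translation":[0.0,0.0,0.0],"rot":[0.0,0.0,0.0],"fingers":10},{"translation":[0.0,0.0,0.0],"rot":[0.0,0.0,0.0],"fingers":10},{"translation":[0.0,0.0,0.0],"rot":[0.0,0.0,0.0],"fingers":10}]
```

Call:
{"op": "move_arm", "data": {
  "motion": [
    {"translation": [0.06,0.67,0.05],"rot": [0.04,0.06,0.11],"fingers": 10},
    {"translation": [0.07,0.67,0.05],"rot": [0.04,0.06,0.11],"fingers": 10},
    {"translation": [0.08,0.67,0.05],"rot": [0.04,0.06,0.12],"fingers": 10},
    {"translation": [0.08,0.67,0.04],"rot": [0.04,0.06,0.11],"fingers": 10},
    {"translation": [0.09,0.67,0.05],"rot": [0.04,0.05,0.11],"fingers": 10},
    {"translation": [0.09,0.66,0.04],"rot": [0.04,0.06,0.11],"fingers": 10},
    {"translation": [-0.11,0.01,0.56],"rot": [0,0,0],"fingers": 10},
    {"translation": [-0.11,0.02,0.57],"rot": [0,0,0],"fingers": 10},
    {"translation": [-0.12,0.01,0.56],"rot": [0,0,0],"fingers": 10},
    {"translation": [-0.11,0.02,0.57],"rot": [0,0,0],"fingers": 10},
    {"translation": [-0.11,0.01,0.56],"rot": [0,0,0],"fingers": 10},
    {"translation": [-0.11,0.02,0.57],"rot": [0,0,0],"fingers": 10}
  ]
}}

```text
time: 22.6
ee_pos: [0.5139, 0.0278, 0.1893]
orientation: [-0.025, 0.988, 0.003, 0.153]
contact_force: [1.2, -0.0, -1.5]
grip_width: 0.194
gripper_force: 108.8
```

Call:
{"op": "move_arm", "data": {
  "motion": [
    {"translation": [0,0,0],"rot": [0,0,0],"fingers": 10},
    {"translation": [0,0,0],"rot": [0,0,0],"fingers": 10}
  ]
}}

```text
time: 22.8
ee_pos: [0.5133, 0.0272, 0.1899]
orientation: [-0.025, 0.988, 0.003, 0.152]
contact_force: [-0.5, -0.3, -2.1]
grip_width: 0.19
gripper_force: 108.7
```

```bash
python3 - <<'E'
from h import *
tip()
plan([sb(.053,.009,-.0015,-.05),sb(.0226,-.0198,-.0015,-.05)],[.005,.0045],10,settle=1)
E
```

```text
tip bin [0.053  0.0094 0.0123] world [0.4831 0.0256 0.0662] th 0.505 yaw 0.050 Fbin [-1.4 -0.2 -1.6]
t 22.8 q [ 0.055 -0.074 -0.637  0.702 -0.002  0.005] p [0.5133 0.0272 0.1899] F [-0.5 -0.3 -2.1] w 0.190 g 109
14
[{"translation":[-0.02,0.0,0.11],"rot":[0.0,0.0,0.01],"fingers":10},{"translation":[-0.02,0.0,0.11],"rot":[0.0,0.0,0.01],"fingers":10},{"translation":[-0.03,-0.01,0.12],"rot":[0.0,0.0,0.01],"fingers":10},{"translation":[0.07,-0.07,0.02],"rot":[0.0,0.0,0.0],"fingers":10},{"translation":[0.07,-0.08,0.01],"rot":[0.0,0.0,0.0],"fingers":10},{"translation":[0.07,-0.07,0.02],"rot":[0.0,0.0,0.0],"fingers":10},{"translation":[0.08,-0.08,0.01],"rot":[0.0,0.0,0.0],"fingers":10},{"translation":[0.07,-0.07,0.02],"rot":[0.0,0.0,0.0],"fingers":10},{"translation":[0.07,-0.08,0.01],"rot":[0.0,0.0,0.0],"fingers":10},{"translation":[0.07,-0.07,0.02],"rot":[0.0,0.0,0.0],"fingers":10},{"translation":[0.07,-0.08,0.01],"rot":[0.0,0.0,0.0],"fingers":10},{"translation":[0.07,-0.07,0.02],"rot":[0.0,0.0,0.0],"fingers":10}]

[{"translation":[0.07,-0.08,0.02],"rot":[0.0,0.0,0.0],"fingers":10},{"translation":[0.0,0.0,0.0],"rot":[0.0,0.0,0.0],"fingers":10}]
```

Call:
{"op": "move_arm", "data": {
  "motion": [
    {"translation": [-0.02,0,0.11],"rot": [0,0,0],"fingers": 10},
    {"translation": [-0.02,0,0.11],"rot": [0,0,0],"fingers": 10},
    {"translation": [-0.03,0,0.12],"rot": [0,0,0],"fingers": 10},
    {"translation": [0,0,0],"rot": [0,0,0],"fingers": 10},
    {"translation": [0.07,-0.07,0.015],"rot": [0,0,0],"fingers": 10},
    {"translation": [0.07,-0.08,0.015],"rot": [0,0,0],"fingers": 10},
    {"translation": [0.07,-0.07,0.015],"rot": [0,0,0],"fingers": 10},
    {"translation": [0.08,-0.08,0.015],"rot": [0,0,0],"fingers": 10},
    {"translation": [0,0,0],"rot": [0,0,0],"fingers": 10}
  ]
}}

```text
time: 23.7
ee_pos: [0.5163, 0.0142, 0.1775]
orientation: [-0.024, 0.987, 0.003, 0.158]
contact_force: [1.8, 0.0, 14.2]
grip_width: 0.197
gripper_force: 110.9
```

```bash
python3 - <<'E'
from h import *
tip();orange()
E
```

```text
tip bin [ 0.0499 -0.0038 -0.0006] world [0.4878 0.0128 0.0534] th 0.518 yaw 0.048 Fbin [ 8.3 -0.1 11.6]
scene [332.8 236.8] bbox [328 232  10  10  85] bin@z14 [ 0.0199 -0.0036] @z30 [ 0.0537 -0.0149]
```

Call:
{"op": "move_arm", "data": {
  "motion": [
    {"translation": [0.01,0,-0.05],"rot": [0,0,0],"fingers": 10},
    {"translation": [0.07,-0.07,0.015],"rot": [0,0,0],"fingers": 10},
    {"translation": [0.07,-0.08,0.015],"rot": [0,0,0],"fingers": 10},
    {"translation": [0.07,-0.07,0.015],"rot": [0,0,0],"fingers": 10},
    {"translation": [0,0,0],"rot": [0,0,0],"fingers": 10}
  ]
}}

```text
time: 24.3
ee_pos: [0.505, 0.0049, 0.1715]
orientation: [-0.024, 0.988, 0.003, 0.155]
contact_force: [-0.2, 0.3, 8.3]
grip_width: 0.194
gripper_force: 110.2
```

```bash
python3 - <<'E'
from h import *
tip();orange()
E
```

```text
tip bin [ 0.0356 -0.012   0.0006] world [0.4755 0.0034 0.0476] th 0.511 yaw 0.048 Fbin [3.9 0.3 7.3]
scene [333.2 236.8] bbox [328 232  11  10  90] bin@z14 [ 0.0205 -0.0028] @z30 [ 0.0543 -0.0141]
```

Call:
{"op": "move_arm", "data": {
  "motion": [
    {"translation": [0.08,-0.05,0],"rot": [0,0,0],"fingers": 10},
    {"translation": [0.08,-0.05,0.015],"rot": [0,0,0],"fingers": 10},
    {"translation": [0.08,-0.05,0.015],"rot": [0,0,0],"fingers": 10},
    {"translation": [0.05,-0.05,0.01],"rot": [0,0,0],"fingers": 10},
    {"translation": [0,0,0],"rot": [0,0,0],"fingers": 10},
    {"translation": [0,0,0],"rot": [0,0,0],"fingers": 10}
  ]
}}

```text
time: 25.0
ee_pos: [0.4996, -0.0003, 0.1701]
orientation: [-0.025, 0.987, 0.007, 0.16]
contact_force: [5.6, 9.8, 13.7]
grip_width: 0.194
gripper_force: 110.7
```

```bash
python3 - <<'E'
from h import *
tip();orange()
E
```

```text
tip bin [ 0.0308 -0.0159  0.0014] world [ 0.4714 -0.001   0.0459] th 0.521 yaw 0.048 Fbin [12.3  9.2  8.9]
scene [332.4 236.8] bbox [328 231  10  11  83] bin@z14 [ 0.0189 -0.0046] @z30 [ 0.0527 -0.0159]
```

Call:
{"op": "move_arm", "data": {
  "motion": [
    {"translation": [-0.12,0.12,-0.05],"rot": [0,0,0],"fingers": 10},
    {"translation": [-0.12,0.12,-0.05],"rot": [0,0,0],"fingers": 10},
    {"translation": [-0.12,0.12,-0.04],"rot": [0,0,0],"fingers": 10},
    {"translation": [0,0,0],"rot": [0,0,0],"fingers": 10},
    {"translation": [0,0,0],"rot": [0,0,0],"fingers": 10}
  ]
}}

```text
time: 25.6
ee_pos: [0.5037, 0.0114, 0.1735]
orientation: [-0.024, 0.988, 0.003, 0.152]
contact_force: [0.0, -0.2, -1.4]
grip_width: 0.192
gripper_force: 108.9
```

```bash
python3 - <<'E'
from h import *
t=tip();orange()
# sweep with flatter pan pressed harder
plan([sb(t[0],t[1],-.003,-.05,.485),sb(.0130,-.0280,-.003,-.05,.485)],[.003,.006],10,settle=1)
E
```

```text
tip bin [ 0.0354 -0.0054  0.0033] world [0.4735 0.0098 0.0498] th 0.504 yaw 0.049 Fbin [-0.7 -0.2 -1.3]
scene [332.7 236.9] bbox [328 232  10  10  87] bin@z14 [ 0.0201 -0.004 ] @z30 [ 0.0538 -0.0153]
t 25.7 q [ 0.017 -0.08  -0.682  0.663  0.008 -0.03 ] p [0.5037 0.0113 0.1736] F [ 0.7  0.2 -0.9] w 0.197 g 109
10
[{"translation":[-0.03,0.0,0.06],"rot":[-0.01,0.09,0.0],"fingers":10},{"translation":[-0.02,0.0,0.07],"rot":[0.0,0.1,0.01],"fingers":10},{"translation":[-0.03,0.0,0.06],"rot":[-0.01,0.09,0.0],"fingers":10},{"translation":[0.09,-0.1,0.02],"rot":[0.0,0.0,0.0],"fingers":10},{"translation":[0.08,-0.1,0.02],"rot":[0.0,0.0,0.0],"fingers":10},{"translation":[0.09,-0.09,0.02],"rot":[0.0,0.0,0.0],"fingers":10},{"translation":[0.08,-0.1,0.02],"rot":[0.0,0.0,0.0],"fingers":10},{"translation":[0.09,-0.1,0.02],"rot":[0.0,0.0,0.0],"fingers":10},{"translation":[0.09,-0.1,0.02],"rot":[0.0,0.0,0.0],"fingers":10},{"translation":[0.0,0.0,0.0],"rot":[0.0,0.0,0.0],"fingers":10}]
```

Call:
{"op": "move_arm", "data": {
  "motion": [
    {"translation": [-0.03,0,0.06],"rot": [0,0.09,0],"fingers": 10},
    {"translation": [-0.02,0,0.07],"rot": [0,0.1,0],"fingers": 10},
    {"translation": [-0.03,0,0.06],"rot": [0,0.09,0],"fingers": 10},
    {"translation": [0.09,-0.1,0.02],"rot": [0,0,0],"fingers": 10},
    {"translation": [0.08,-0.1,0.02],"rot": [0,0,0],"fingers": 10},
    {"translation": [0.09,-0.09,0.02],"rot": [0,0,0],"fingers": 10},
    {"translation": [0.08,-0.1,0.02],"rot": [0,0,0],"fingers": 10},
    {"translation": [0,0,0],"rot": [0,0,0],"fingers": 10}
  ]
}}

```text
time: 26.5
ee_pos: [0.5068, -0.0013, 0.1686]
orientation: [-0.024, 0.988, 0.007, 0.152]
contact_force: [2.9, 9.4, 23.3]
grip_width: 0.194
gripper_force: 112.6
```

```bash
python3 - <<'E'
from h import *
tip();orange()
E
```

```text
tip bin [ 0.0347 -0.0174 -0.002 ] world [ 0.4765 -0.002   0.0449] th 0.505 yaw 0.047 Fbin [14.5  9.1 18.6]
scene [332.1 237. ] bbox [327 232  10  10  82] bin@z14 [ 0.0193 -0.0055] @z30 [ 0.0531 -0.0168]
```

The right edge stalls pushing the row straight into the wall. Backing out to look again; the next approach will be from up-slope along the right wall with the scoop yawed, so that no knob can escape upward.

```bash
python3 - <<'E'
from h import *
plan([sb(.060,.008,.006,-.05),sb(.063,.0,.152,.1),sb(.080,-.17,.155,.6)],[.013,.034,.03],10,settle=2)
E
```

```text
t 26.6 q [-0.02  -0.068 -0.684  0.651  0.027 -0.066] p [ 0.5068 -0.0013  0.1686] F [ 3.2  9.7 24.1] w 0.193 g 113
18
[{"translation":[-0.18,0.23,-0.11],"rot":[0.03,0.0,0.01],"fingers":10},{"translation":[-0.19,0.22,-0.11],"rot":[0.04,0.0,0.0],"fingers":10},{"translation":[-0.18,0.23,-0.11],"rot":[0.03,-0.01,0.01],"fingers":10},{"translation":[0.13,-0.03,-0.72],"rot":[-0.13,0.0,-0.41],"fingers":10},{"translation":[0.12,-0.03,-0.72],"rot":[-0.13,0.0,-0.41],"fingers":10},{"translation":[0.13,-0.01,-0.71],"rot":[-0.13,0.0,-0.41],"fingers":10},{"translation":[0.13,-0.01,-0.72],"rot":[-0.12,0.0,-0.41],"fingers":10},{"translation":[0.13,0.01,-0.72],"rot":[-0.13,0.0,-0.41],"fingers":10},{"translation":[0.01,-0.49,-0.04],"rot":[-0.27,0.0,-0.85],"fingers":10},{"translation":[0.04,-0.48,-0.05],"rot":[-0.27,0.0,-0.86],"fingers":10},{"translation":[0.07,-0.48,-0.05],"rot":[-0.27,0.0,-0.85],"fingers":10},{"translation":[0.1,-0.48,-0.07],"rot":[-0.27,0.0,-0.86],"fingers":10}]

[{"translation":[0.12,-0.47,-0.08],"rot":[-0.27,0.0,-0.85],"fingers":10},{"translation":[0.16,-0.45,-0.08],"rot":[-0.27,0.0,-0.85],"fingers":10},{"translation":[0.18,-0.45,-0.09],"rot":[-0.27,0.0,-0.86],"fingers":10},{"translation":[0.2,-0.43,-0.1],"rot":[-0.27,0.01,-0.85],"fingers":10},{"translation":[0.0,0.0,0.0],"rot":[0.0,0.0,0.0],"fingers":10},{"translation":[0.0,0.0,0.0],"rot":[0.0,0.0,0.0],"fingers":10}]
```

```bash
cat >> h.py <<'E'
def sb(x,y,z,a=0,th=.505,dl=.2):   # pan parallel to the tilted floor, turned by a about the floor normal
    b=lean(BIN[1],th)*R.from_euler('z',a); p=BIN[0]+lean(BIN[1],.5).apply([x,y,z])+b.apply([.09,0,.112]); q=b*R.from_euler('y',dl)*R0(np.pi/2)
    return p+q.apply([0,0,G]),q
E
python3 - <<'E'
from h import *
plan([sb(.060,.008,.006,-.05),sb(.063,.0,.152,.1),sb(.080,-.17,.155,.6)],[.013,.034,.03],10,settle=2)
E
```

```text
t 26.6 q [-0.02  -0.068 -0.684  0.651  0.027 -0.066] p [ 0.5068 -0.0013  0.1686] F [ 3.2  9.7 24.1] w 0.193 g 113
18
[{"translation":[-0.18,0.2,-0.11],"rot":[-0.08,0.0,0.01],"fingers":10},{"translation":[-0.19,0.21,-0.1],"rot":[-0.09,0.0,0.01],"fingers":10},{"translation":[-0.18,0.2,-0.11],"rot":[-0.08,0.0,0.02],"fingers":10},{"translation":[0.13,0.03,-0.72],"rot":[0.08,0.0,-0.42],"fingers":10},{"translation":[0.13,0.02,-0.72],"rot":[0.09,0.0,-0.42],"fingers":10},{"translation":[0.13,0.02,-0.72],"rot":[0.08,0.0,-0.43],"fingers":10},{"translation":[0.12,0.03,-0.71],"rot":[0.09,0.0,-0.42],"fingers":10},{"translation":[0.13,0.02,-0.72],"rot":[0.08,0.0,-0.42],"fingers":10},{"translation":[0.03,-0.4,0.0],"rot":[0.18,0.0,-0.88],"fingers":10},{"translation":[0.06,-0.41,0.0],"rot":[0.18,0.0,-0.87],"fingers":10},{"translation":[0.09,-0.39,0.01],"rot":[0.17,0.0,-0.88],"fingers":10},{"translation":[0.1,-0.39,0.01],"rot":[0.18,0.0,-0.88],"fingers":10}]

[{"translation":[0.14,-0.39,0.02],"rot":[0.18,0.0,-0.88],"fingers":10},{"translation":[0.15,-0.37,0.02],"rot":[0.18,0.0,-0.87],"fingers":10},{"translation":[0.18,-0.37,0.02],"rot":[0.18,0.0,-0.88],"fingers":10},{"translation":[0.2,-0.35,0.03],"rot":[0.17,0.0,-0.88],"fingers":10},{"translation":[0.0,0.0,0.0],"rot":[0.0,0.0,0.0],"fingers":10},{"translation":[0.0,0.0,0.0],"rot":[0.0,0.0,0.0],"fingers":10}]
```

Call:
{"op": "move_arm", "data": {
  "motion": [
    {"translation": [-0.18,0.2,-0.11],"rot": [-0.08,0,0.01],"fingers": 10},
    {"translation": [-0.19,0.21,-0.1],"rot": [-0.09,0,0.01],"fingers": 10},
    {"translation": [-0.18,0.2,-0.11],"rot": [-0.08,0,0.02],"fingers": 10},
    {"translation": [0.13,0.03,-0.72],"rot": [0.08,0,-0.42],"fingers": 10},
    {"translation": [0.13,0.02,-0.72],"rot": [0.09,0,-0.42],"fingers": 10},
    {"translation": [0.13,0.02,-0.72],"rot": [0.08,0,-0.43],"fingers": 10},
    {"translation": [0.12,0.03,-0.71],"rot": [0.09,0,-0.42],"fingers": 10},
    {"translation": [0.13,0.02,-0.72],"rot": [0.08,0,-0.42],"fingers": 10},
    {"translation": [0.03,-0.4,0],"rot": [0.18,0,-0.88],"fingers": 10},
    {"translation": [0.06,-0.41,0],"rot": [0.18,0,-0.87],"fingers": 10},
    {"translation": [0.09,-0.39,0.01],"rot": [0.17,0,-0.88],"fingers": 10},
    {"translation": [0.1,-0.39,0.01],"rot": [0.18,0,-0.88],"fingers": 10}
  ]
}}

```text
time: 27.8
ee_pos: [0.4555, -0.0445, 0.312]
orientation: [-0.212, 0.965, -0.055, 0.142]
contact_force: [0.4, -0.2, -1.8]
grip_width: 0.195
gripper_force: 109.3
```

Call:
{"op": "move_arm", "data": {
  "motion": [
    {"translation": [0.14,-0.39,0.02],"rot": [0.18,0,-0.88],"fingers": 10},
    {"translation": [0.15,-0.37,0.02],"rot": [0.18,0,-0.87],"fingers": 10},
    {"translation": [0.18,-0.37,0.02],"rot": [0.18,0,-0.88],"fingers": 10},
    {"translation": [0.2,-0.35,0.03],"rot": [0.17,0,-0.88],"fingers": 10},
    {"translation": [0,0,0],"rot": [0,0,0],"fingers": 10},
    {"translation": [0,0,0],"rot": [0,0,0],"fingers": 10}
  ]
}}

```text
time: 28.4
ee_pos: [0.4617, -0.1088, 0.3144]
orientation: [-0.322, 0.931, -0.095, 0.14]
contact_force: [0.3, 0.3, -0.4]
grip_width: 0.195
gripper_force: 109.1
```

```bash
python3 - <<'E'
from h import *
from bench import optics; import cv2
state();orange()
im=optics.camera("top")["color"][:,:,::-1].copy();cv2.imwrite("pics/t8.png",im)
b=lean(BIN[1],.5)
for u in three("pics/t8.png"): print(u,least_squares(lambda p:proj("top",BIN[0]+b.apply([p[0],p[1],.014]))-u,[.03,0]).x.round(4))
# did the bin handle move? template match of handle patch t2 -> t8
g=lambda f:cv2.cvtColor(cv2.imread(f),cv2.COLOR_BGR2GRAY).astype(np.float32)
w=np.float32(cv2.createHanningWindow((48,36),cv2.CV_32F))
for f in("pics/t7.png","pics/t8.png"):
    print(f,cv2.phaseCorrelate(g("pics/t2.png")[184:220,262:310],g(f)[184:220,262:310],w))
for t in(.45,.48,.5): print(t,proj("top",BIN[0]+lean(BIN[1],t).apply([.24,0,.112])))
E
```

```text
t 28.4 q [-0.221 -0.244 -0.499  0.976 -0.015 -0.89 ] p [ 0.4617 -0.1088  0.3144] F [ 0.3  0.3 -0.4] w 0.195 g 109
scene [332.6 236.8] bbox [327 232  12  10  88] bin@z14 [ 0.0194 -0.0041] @z30 [ 0.0532 -0.0155]
top [303.  265.6] bbox [292 252  24  29 286] bin@z14 [ 0.039  -0.0195] @z30 [ 0.0452 -0.0196]
[296.63828 274.68085] [ 0.0175 -0.0014]
[310.3125  257.46875] [ 0.0577 -0.0394]
[301.95917 265.0408 ] [ 0.0409 -0.0172]
pics/t7.png ((-0.14717645582780037, -0.26862028394606696), 1.016129980760592)
pics/t8.png ((0.15000516388937513, -0.6223006852885504), 0.44104440455083493)
0.45 [284.191645   190.57013615]
0.48 [284.36946531 192.7347892 ]
0.5 [284.49668027 194.24470933]
```

The knobs are at (17,-1), (41,-17) and (58,-39) mm; bin tilt is about 0.49. Landing yawed, above the highest knob.

```bash
cat >> h.py <<'E'
def sn(s,n,z,a,th=.505): return sb((n+s)/2**.5,(n-s)/2**.5,z,a,th)
E
python3 - <<'E'
from h import *
plan([sn(.090,.010,.15,.6),sn(.090,.010,.010,.6)],[.025,.028],10,settle=2)
E
```

```text
t 28.6 q [-0.22  -0.244 -0.499  0.975 -0.015 -0.891] p [ 0.4619 -0.1084  0.3147] F [-0.7  0.  -1.7] w 0.194 g 109
12
[{"translation":[-0.32,0.47,-0.05],"rot":[0.02,-0.05,0.0],"fingers":10},{"translation":[-0.31,0.47,-0.06],"rot":[0.01,-0.06,0.01],"fingers":10},{"translation":[-0.32,0.48,-0.05],"rot":[0.02,-0.05,0.0],"fingers":10},{"translation":[-0.31,0.47,-0.05],"rot":[0.01,-0.06,0.01],"fingers":10},{"translation":[-0.32,0.47,-0.05],"rot":[0.02,-0.05,0.0],"fingers":10},{"translation":[-0.14,0.0,0.69],"rot":[0.0,0.0,0.0],"fingers":10},{"translation":[-0.13,0.0,0.68],"rot":[0.0,0.0,0.0],"fingers":10},{"translation":[-0.14,0.01,0.69],"rot":[0.0,0.0,0.0],"fingers":10},{"translation":[-0.13,0.0,0.69],"rot":[0.0,0.0,0.0],"fingers":10},{"translation":[-0.14,0.0,0.68],"rot":[0.0,0.0,0.0],"fingers":10},{"translation":[0.0,0.0,0.0],"rot":[0.0,0.0,0.0],"fingers":10},{"translation":[0.0,0.0,0.0],"rot":[0.0,0.0,0.0],"fingers":10}]
```

Call:
{"op": "move_arm", "data": {
  "motion": [
    {"translation": [-0.32,0.47,-0.05],"rot": [0.02,-0.05,0],"fingers": 10},
    {"translation": [-0.31,0.47,-0.06],"rot": [0.01,-0.06,0.01],"fingers": 10},
    {"translation": [-0.32,0.48,-0.05],"rot": [0.02,-0.05,0],"fingers": 10},
    {"translation": [-0.31,0.47,-0.05],"rot": [0.01,-0.06,0.01],"fingers": 10},
    {"translation": [-0.32,0.47,-0.05],"rot": [0.02,-0.05,0],"fingers": 10},
    {"translation": [-0.14,0,0.69],"rot": [0,0,0],"fingers": 10},
    {"translation": [-0.13,0,0.68],"rot": [0,0,0],"fingers": 10},
    {"translation": [-0.14,0.01,0.69],"rot": [0,0,0],"fingers": 10},
    {"translation": [-0.13,0,0.69],"rot": [0,0,0],"fingers": 10},
    {"translation": [-0.14,0,0.68],"rot": [0,0,0],"fingers": 10},
    {"translation": [0,0,0],"rot": [0,0,0],"fingers": 10},
    {"translation": [0,0,0],"rot": [0,0,0],"fingers": 10}
  ]
}}

```text
time: 29.75
ee_pos: [0.5179, 0.0113, 0.1892]
orientation: [-0.323, 0.93, -0.095, 0.149]
contact_force: [-0.2, 0.6, -0.4]
grip_width: 0.196
gripper_force: 109.1
```

```bash
python3 - <<'E'
from h import *
tip()
plan([sn(.090,.010,-.001,.6),sn(.050,.006,-.001,.6)],[.004,.005],10,settle=1)
E
```

```text
tip bin [ 0.0703 -0.057   0.0104] world [ 0.5056 -0.039   0.0728] th 0.409 yaw 0.761 Fbin [-0.3  0.6 -0.3]
t 29.8 q [ 0.093 -0.09  -0.67   0.652 -0.112 -0.595] p [0.5179 0.0113 0.1892] F [-0.2  0.6 -0.4] w 0.196 g 109
13
[{"translation":[-0.02,0.0,0.09],"rot":[0.0,-0.01,0.0],"fingers":10},{"translation":[-0.02,0.0,0.09],"rot":[0.0,0.0,0.01],"fingers":10},{"translation":[-0.03,0.0,0.09],"rot":[0.0,-0.01,0.0],"fingers":10},{"translation":[0.03,0.11,0.01],"rot":[0.0,0.0,0.0],"fingers":10},{"translation":[0.03,0.11,0.0],"rot":[0.0,0.0,0.0],"fingers":10},{"translation":[0.03,0.1,0.01],"rot":[0.0,0.0,0.0],"fingers":10},{"translation":[0.03,0.11,0.0],"rot":[0.0,0.0,0.0],"fingers":10},{"translation":[0.04,0.11,0.01],"rot":[0.0,0.0,0.0],"fingers":10},{"translation":[0.03,0.11,0.01],"rot":[0.0,0.0,0.0],"fingers":10},{"translation":[0.03,0.1,0.0],"rot":[0.0,0.0,0.0],"fingers":10},{"translation":[0.03,0.11,0.01],"rot":[0.0,0.0,0.0],"fingers":10},{"translation":[0.03,0.11,0.01],"rot":[0.0,0.0,0.0],"fingers":10}]

[{"translation":[0.0,0.0,0.0],"rot":[0.0,0.0,0.0],"fingers":10}]
```

Call:
{"op": "move_arm", "data": {
  "motion": [
    {"translation": [-0.02,0,0.09],"rot": [0,0,0],"fingers": 10},
    {"translation": [-0.02,0,0.09],"rot": [0,0,0],"fingers": 10},
    {"translation": [-0.03,0,0.09],"rot": [0,0,0],"fingers": 10},
    {"translation": [0,0,0],"rot": [0,0,0],"fingers": 10},
    {"translation": [0.03,0.11,0.007],"rot": [0,0,0],"fingers": 10},
    {"translation": [0.03,0.11,0.007],"rot": [0,0,0],"fingers": 10},
    {"translation": [0.03,0.1,0.007],"rot": [0,0,0],"fingers": 10},
    {"translation": [0.03,0.11,0.007],"rot": [0,0,0],"fingers": 10},
    {"translation": [0.04,0.11,0.007],"rot": [0,0,0],"fingers": 10},
    {"translation": [0,0,0],"rot": [0,0,0],"fingers": 10}
  ]
}}

```text
time: 30.75
ee_pos: [0.5068, 0.0248, 0.1708]
orientation: [-0.323, 0.929, -0.095, 0.15]
contact_force: [0.1, 0.7, -1.3]
grip_width: 0.198
gripper_force: 109.2
```

```bash
python3 - <<'E'
from h import *
t=tip();print("s,n",(t[0]-t[1])/2**.5,(t[0]+t[1])/2**.5);orange()
E
```

```text
tip bin [ 0.0531 -0.0426 -0.0011] world [ 0.4946 -0.0255  0.0544] th 0.410 yaw 0.762 Fbin [-0.5  0.7 -1.2]
s,n 0.06762753415951385 0.0074006793287656305
scene [332.7 236.9] bbox [327 232  12  10  88] bin@z14 [ 0.0199 -0.0041] @z30 [ 0.0537 -0.0154]
top [303.6 265.5] bbox [293 253  24  28 276] bin@z14 [ 0.0392 -0.0209] @z30 [ 0.0454 -0.021 ]
```

Call:
{"op": "move_arm", "data": {
  "motion": [
    {"translation": [0,0,0.03],"rot": [0,0,0],"fingers": 10},
    {"translation": [0.03,0.11,0.007],"rot": [0,0,0],"fingers": 10},
    {"translation": [0.03,0.11,0.007],"rot": [0,0,0],"fingers": 10},
    {"translation": [0.03,0.1,0.007],"rot": [0,0,0],"fingers": 10},
    {"translation": [0.03,0.11,0.007],"rot": [0,0,0],"fingers": 10},
    {"translation": [0.03,0.11,0.007],"rot": [0,0,0],"fingers": 10},
    {"translation": [0,0,0],"rot": [0,0,0],"fingers": 10}
  ]
}}

```text
time: 31.55
ee_pos: [0.493, 0.0371, 0.1634]
orientation: [-0.323, 0.929, -0.097, 0.152]
contact_force: [-1.0, -1.2, 8.7]
grip_width: 0.195
gripper_force: 110.6
```

```bash
cat >> h.py <<'E'
def look(name,z=.0155):
    from bench import optics; import cv2
    cv2.imwrite(name,optics.camera("top")["color"][:,:,::-1]); b=lean(BIN[1],.5)
    for u in three(name): p=least_squares(lambda p:proj("top",BIN[0]+b.apply([p[0],p[1],z]))-u,[.03,0]).x; print("knob",p.round(4),"s,n",((p[0]-p[1])/2**.5).round(4),((p[0]+p[1])/2**.5).round(4))
    t=tip();print("tip s,n",(t[0]-t[1])/2**.5,(t[0]+t[1])/2**.5)
E
python3 - <<'E'
from h import *
look("pics/t9.png");orange()
E
```

```text
knob [ 0.0411 -0.0178] s,n 0.0417 0.0164
knob [ 0.0586 -0.0402] s,n 0.0699 0.013
knob [ 0.0182 -0.0015] s,n 0.0139 0.0118
tip bin [ 0.0389 -0.0291 -0.0019] world [ 0.4813 -0.0132  0.047 ] th 0.413 yaw 0.763 Fbin [ 4.2 -0.2  8.2]
tip s,n 0.04807561787466296 0.006963570279337841
scene [332.4 236.9] bbox [327 232  11  10  89] bin@z14 [ 0.0195 -0.0047] @z30 [ 0.0533 -0.016 ]
top [303.1 265.7] bbox [291 252  26  29 286] bin@z14 [ 0.0388 -0.0198] @z30 [ 0.045  -0.0199]
```

The pan has slid under the top knob without moving it; tip at s = 48 mm. Continuing.

Call:
{"op": "move_arm", "data": {
  "motion": [
    {"translation": [0.03,0.1,0],"rot": [0,0,0],"fingers": 10},
    {"translation": [0.03,0.1,0.005],"rot": [0,0,0],"fingers": 10},
    {"translation": [0.03,0.1,0.005],"rot": [0,0,0],"fingers": 10},
    {"translation": [0.03,0.1,0.005],"rot": [0,0,0],"fingers": 10},
    {"translation": [0,0,0],"rot": [0,0,0],"fingers": 10}
  ]
}}

```text
time: 32.2
ee_pos: [0.482, 0.0464, 0.1588]
orientation: [-0.323, 0.929, -0.097, 0.153]
contact_force: [-0.1, -0.1, 13.7]
grip_width: 0.199
gripper_force: 111.4
```

```bash
python3 - <<'E'
from h import *
look("pics/t10.png")
E
```

```text
knob [ 0.0399 -0.0178] s,n 0.0407 0.0156
knob [ 0.0583 -0.0396] s,n 0.0692 0.0132
knob [ 0.0171 -0.0016] s,n 0.0132 0.0109
tip bin [ 0.0283 -0.0189 -0.0013] world [ 0.4708 -0.004   0.0424] th 0.415 yaw 0.764 Fbin [ 5.6 -0.9 13.3]
tip s,n 0.033370784919741894 0.006708715692684068
```

Call:
{"op": "move_arm", "data": {
  "motion": [
    {"translation": [0.03,0.1,-0.03],"rot": [0,0,0],"fingers": 10},
    {"translation": [0.03,0.1,0],"rot": [0,0,0],"fingers": 10},
    {"translation": [0.03,0.1,0.005],"rot": [0,0,0],"fingers": 10},
    {"translation": [0.03,0.1,0.005],"rot": [0,0,0],"fingers": 10},
    {"translation": [0,0,0],"rot": [0,0,0],"fingers": 10}
  ]
}}

```text
time: 32.75
ee_pos: [0.4738, 0.0522, 0.1572]
orientation: [-0.32, 0.929, -0.103, 0.156]
contact_force: [11.8, -13.3, 8.7]
grip_width: 0.195
gripper_force: 111.2
```

```bash
python3 - <<'E'
from h import *
look("pics/t11.png")
E
```

```text
knob [ 0.0395 -0.0183] s,n 0.0409 0.015
knob [ 0.0171 -0.0016] s,n 0.0132 0.0109
knob [ 0.0584 -0.0395] s,n 0.0692 0.0134
tip bin [ 0.0217 -0.0134  0.0007] world [0.4635 0.0008 0.041 ] th 0.416 yaw 0.764 Fbin [ 14.1 -15.2   3.4]
tip s,n 0.024805291578156044 0.00586475764008072
```

Key finding: the yawed pan passes under knobs easily, but with that yaw it slips past them and its left shoulder now meets the left wall. I'll reverse out the same way, then repeat while turning the scoop back to straight as it comes down the wall, so the knobs stay on the pan.

Call:
{"op": "move_arm", "data": {
  "motion": [
    {"translation": [-0.04,-0.14,-0.02],"rot": [0,0,0],"fingers": 10},
    {"translation": [-0.04,-0.14,-0.02],"rot": [0,0,0],"fingers": 10},
    {"translation": [-0.04,-0.14,-0.01],"rot": [0,0,0],"fingers": 10},
    {"translation": [-0.04,-0.14,-0.01],"rot": [0,0,0],"fingers": 10},
    {"translation": [-0.04,-0.14,-0.01],"rot": [0,0,0],"fingers": 10},
    {"translation": [-0.04,-0.14,-0.01],"rot": [0,0,0],"fingers": 10},
    {"translation": [-0.04,-0.14,-0.01],"rot": [0,0,0],"fingers": 10},
    {"translation": [-0.04,-0.14,-0.01],"rot": [0,0,0],"fingers": 10},
    {"translation": [-0.04,-0.14,-0.01],"rot": [0,0,0],"fingers": 10},
    {"translation": [-0.05,-0.14,-0.01],"rot": [0,0,0],"fingers": 10},
    {"translation": [-0.05,-0.14,-0.01],"rot": [0,0,0],"fingers": 10},
    {"translation": [0,0,0],"rot": [0,0,0],"fingers": 10}
  ]
}}

```text
time: 34.0
ee_pos: [0.5142, 0.0196, 0.1773]
orientation: [-0.323, 0.93, -0.096, 0.15]
contact_force: [0.3, 0.5, -0.7]
grip_width: 0.192
gripper_force: 109.7
```

```bash
python3 - <<'E'
from h import *
look("pics/t12.png",.014)
plan([sn(.087,.0095,-.0015,.55,.495),sn(.058,.006,-.0015,.0,.495),sn(.028,.005,-.0015,0,.495)],[.005,.0055,.0055],10,settle=0)
E
```

```text
knob [ 0.0644 -0.0489] s,n 0.0801 0.011
knob [ 0.0387 -0.0215] s,n 0.0426 0.0121
knob [ 0.0196 -0.0076] s,n 0.0192 0.0085
tip bin [ 0.0615 -0.0482  0.0011] world [ 0.5015 -0.0305  0.0605] th 0.410 yaw 0.761 Fbin [-0.4  0.4 -1.6]
tip s,n 0.07759368123314783 0.009408731555924551
t 34.0 q [ 0.116 -0.086 -0.698  0.622 -0.12  -0.573] p [0.5136 0.0198 0.1769] F [ 0.4  0.4 -1.6] w 0.199 g 110
18
[{"translation":[-0.03,-0.12,0.02],"rot":[-0.08,0.04,0.23],"fingers":10},{"translation":[-0.02,-0.12,0.03],"rot":[-0.08,0.04,0.23],"fingers":10},{"translation":[-0.03,-0.11,0.02],"rot":[-0.08,0.04,0.22],"fingers":10},{"translation":[0.06,-0.05,0.01],"rot":[-0.17,0.0,0.86],"fingers":10},{"translation":[0.06,-0.05,0.02],"rot":[-0.18,0.0,0.86],"fingers":10},{"translation":[0.06,-0.06,0.01],"rot":[-0.17,0.0,0.85],"fingers":10},{"translation":[0.05,-0.06,0.01],"rot":[-0.18,0.0,0.86],"fingers":10},{"translation":[0.05,-0.06,0.01],"rot":[-0.17,0.0,0.86],"fingers":10},{"translation":[0.04,-0.07,0.01],"rot":[-0.18,0.0,0.86],"fingers":10},{"translation":[0.04,-0.07,0.01],"rot":[-0.17,0.0,0.86],"fingers":10},{"translation":[0.04,-0.07,0.0],"rot":[-0.17,0.0,0.86],"fingers":10},{"translation":[0.03,-0.07,0.01],"rot":[-0.18,0.0,0.85],"fingers":10}]

[{"translation":[0.09,0.08,0.02],"rot":[0.0,0.0,0.0],"fingers":10},{"translation":[0.09,0.09,0.02],"rot":[0.0,0.0,0.0],"fingers":10},{"translation":[0.09,0.08,0.02],"rot":[0.0,0.0,0.0],"fingers":10},{"translation":[0.09,0.09,0.01],"rot":[0.0,0.0,0.0],"fingers":10},{"translation":[0.09,0.08,0.02],"rot":[0.0,0.0,0.0],"fingers":10},{"translation":[0.09,0.09,0.02],"rot":[0.0,0.0,0.0],"fingers":10}]
```

```bash
python3 - <<'E'
from h import *
s=plan([sn(.079,.036,.004,.6),sn(.092,.036,.004,.6),sn(.092,.0085,.001,.6)],[.012,.007,.007],10,settle=1)
print("--- then"); plan([sn(.088,.0085,-.0018,.55,.497),sn(.060,.006,-.0018,.0,.497),sn(.030,.005,-.0018,0,.497)],[.003,.0055,.0055],10,start=s,settle=0)
E
```

```text
t 34.0 q [ 0.116 -0.086 -0.698  0.622 -0.12  -0.573] p [0.5136 0.0198 0.1769] F [ 0.4  0.4 -1.6] w 0.199 g 110
10
[{"translation":[-0.21,0.03,-0.07],"rot":[-0.01,0.0,0.0],"fingers":10},{"translation":[-0.21,0.03,-0.06],"rot":[0.0,0.0,0.0],"fingers":10},{"translation":[-0.21,0.02,-0.07],"rot":[-0.01,0.0,0.0],"fingers":10},{"translation":[-0.03,-0.16,-0.01],"rot":[0.0,0.0,0.0],"fingers":10},{"translation":[-0.03,-0.16,0.0],"rot":[0.0,0.0,0.0],"fingers":10},{"translation":[0.16,-0.03,0.05],"rot":[0.0,0.0,0.0],"fingers":10},{"translation":[0.16,-0.03,0.05],"rot":[0.0,0.0,0.0],"fingers":10},{"translation":[0.17,-0.03,0.05],"rot":[0.0,0.0,0.0],"fingers":10},{"translation":[0.16,-0.03,0.05],"rot":[0.0,0.0,0.0],"fingers":10},{"translation":[0.0,0.0,0.0],"rot":[0.0,0.0,0.0],"fingers":10}]

--- then
t 34.0 q [ 0.116 -0.086 -0.698  0.622 -0.12  -0.573] p [0.5136 0.0198 0.1769] F [ 0.4  0.4 -1.6] w 0.199 g 110
17
[{"translation":[-0.01,-0.01,0.04],"rot":[-0.1,0.05,0.34],"fingers":10},{"translation":[0.0,-0.01,0.05],"rot":[-0.11,0.04,0.35],"fingers":10},{"translation":[0.06,-0.05,0.01],"rot":[-0.
[... 285 characters left out ...]
0,0.86],"fingers":10},{"translation":[0.04,-0.07,0.01],"rot":[-0.17,0.0,0.86],"fingers":10},{"translation":[0.04,-0.07,0.01],"rot":[-0.17,0.0,0.85],"fingers":10},{"translation":[0.03,-0.07,0.01],"rot":[-0.18,0.0,0.86],"fingers":10},{"translation":[0.03,-0.07,0.0],"rot":[-0.17,0.0,0.86],"fingers":10},{"translation":[0.09,0.09,0.02],"rot":[0.0,0.0,0.0],"fingers":10}]

[{"translation":[0.09,0.08,0.02],"rot":[0.0,0.0,0.0],"fingers":10},{"translation":[0.09,0.09,0.02],"rot":[0.0,0.0,0.0],"fingers":10},{"translation":[0.09,0.08,0.01],"rot":[0.0,0.0,0.0],"fingers":10},{"translation":[0.08,0.09,0.02],"rot":[0.0,0.0,0.0],"fingers":10},{"translation":[0.09,0.08,0.02],"rot":[0.0,0.0,0.0],"fingers":10}]
```

Call:
{"op": "move_arm", "data": {
  "motion": [
    {"translation": [-0.21,0.03,-0.07],"rot": [0,0,0],"fingers": 10},
    {"translation": [-0.21,0.03,-0.06],"rot": [0,0,0],"fingers": 10},
    {"translation": [-0.21,0.02,-0.07],"rot": [0,0,0],"fingers": 10},
    {"translation": [-0.03,-0.16,-0.01],"rot": [0,0,0],"fingers": 10},
    {"translation": [-0.03,-0.16,0],"rot": [0,0,0],"fingers": 10},
    {"translation": [0.16,-0.03,0.05],"rot": [0,0,0],"fingers": 10},
    {"translation": [0.16,-0.03,0.05],"rot": [0,0,0],"fingers": 10},
    {"translation": [0.17,-0.03,0.05],"rot": [0,0,0],"fingers": 10},
    {"translation": [0.16,-0.03,0.05],"rot": [0,0,0],"fingers": 10},
    {"translation": [0,0,0],"rot": [0,0,0],"fingers": 10}
  ]
}}

```text
time: 35.05
ee_pos: [0.5213, 0.0091, 0.1805]
orientation: [-0.323, 0.93, -0.095, 0.149]
contact_force: [-1.0, 0.0, -2.0]
grip_width: 0.195
gripper_force: 109.7
```

```bash
python3 - <<'E'
from h import *
look("pics/t13.png",.014);orange()
E
```

```text
knob [ 0.0405 -0.0278] s,n 0.0483 0.009
knob [ 0.0557 -0.0458] s,n 0.0718 0.007
knob [ 0.0626 -0.0358] s,n 0.0696 0.019
tip bin [ 0.0699 -0.0592  0.0013] world [ 0.5098 -0.0407  0.0646] th 0.410 yaw 0.760 Fbin [-0.7 -0.1 -0.5]
tip s,n 0.09124408782878987 0.007551591810615213
scene [332. 237.] bbox [326 232  13  10  96] bin@z14 [ 0.019  -0.0057] @z30 [ 0.0528 -0.017 ]
top [309.1 259.8] bbox [303 252  14  19 146] bin@z14 [ 0.0521 -0.0358] @z30 [ 0.0581 -0.0356]
```

Call:
{"op": "move_arm", "data": {
  "motion": [
    {"translation": [-0.01,-0.01,0.04],"rot": [-0.1,0.05,0.34],"fingers": 10},
    {"translation": [0,-0.01,0.06],"rot": [-0.11,0.04,0.35],"fingers": 10},
    {"translation": [0.06,-0.05,0.01],"rot": [-0.17,0,0.86],"fingers": 10},
    {"translation": [0.05,-0.06,0.01],"rot": [-0.18,0,0.86],"fingers": 10},
    {"translation": [0.06,-0.06,0.01],"rot": [-0.17,0,0.85],"fingers": 10},
    {"translation": [0.04,-0.06,0.01],"rot": [-0.17,0,0.86],"fingers": 10},
    {"translation": [0.05,-0.06,0.01],"rot": [-0.18,0,0.86],"fingers": 10},
    {"translation": [0.04,-0.07,0.01],"rot": [-0.17,0,0.86],"fingers": 10},
    {"translation": [0.04,-0.07,0.01],"rot": [-0.17,0,0.85],"fingers": 10},
    {"translation": [0.03,-0.07,0.01],"rot": [-0.18,0,0.86],"fingers": 10},
    {"translation": [0.03,-0.07,0],"rot": [-0.17,0,0.86],"fingers": 10},
    {"translation": [0,0,0],"rot": [0,0,0],"fingers": 10}
  ]
}}

```text
time: 36.4
ee_pos: [0.5208, -0.0188, 0.1745]
orientation: [-0.047, 0.988, 0.007, 0.149]
contact_force: [0.2, -1.2, 1.3]
grip_width: 0.194
gripper_force: 110.0
```

```bash
python3 - <<'E'
from h import *
look("pics/t14.png",.014);orange()
E
```

```text
Traceback (most recent call last):
  File "h.py", line 70, in look
    for u in three(name): p=least_squares(lambda p:proj("top",BIN[0]+b.apply([p[0],p[1],z]))-u,[.03,0]).x; print("knob",p.round(4),"s,n",((p[0]-p[1])/2**.5).round(4),((p[0]+p[1])/2**.5).round(4))
             ~~~~~^^^^^^
  File "h.py", line 60, in three
    p=np.argwhere(m>0)[:,::-1].astype(np.float32); _,_,c=cv2.kmeans(p,k,None,(3,100,.01),20,cv2.KMEANS_PP_CENTERS)
                                                         ~~~~~~~~~~^^^^^^^^^^^^^^^^^^^^^^^^^^^^^^^^^^^^^^^^^^^^^^^
cv2.error: OpenCV(4.12.0) /io/opencv/modules/core/src/kmeans.cpp:243: error: (-2:Unspecified error) in function 'double cv::kmeans(cv::InputArray, int, cv::InputOutputArray, cv::TermCriteria, int, int, cv::OutputArray)'
> There can't be more clusters than elements (expected: 'N >= K'), where
>     'N' is 0
> must be greater than or equal to
>     'K' is 3
```

Call:
{"op": "move_arm", "data": {
  "motion": [
    {"translation": [0.09,0.09,0.02],"rot": [0,0,0],"fingers": 10},
    {"translation": [0.09,0.08,0.02],"rot": [0,0,0],"fingers": 10},
    {"translation": [0.09,0.09,0.02],"rot": [0,0,0],"fingers": 10},
    {"translation": [0.09,0.08,0.01],"rot": [0,0,0],"fingers": 10},
    {"translation": [0.08,0.09,0.02],"rot": [0,0,0],"fingers": 10},
    {"translation": [0.09,0.08,0.02],"rot": [0,0,0],"fingers": 10},
    {"translation": [0,0,0],"rot": [0,0,0],"fingers": 10}
  ]
}}

```text
time: 37.15
ee_pos: [0.5032, 0.0004, 0.1677]
orientation: [-0.049, 0.987, 0.006, 0.153]
contact_force: [0.9, -2.0, 15.8]
grip_width: 0.197
gripper_force: 111.9
```

```bash
python3 - <<'E'
from h import *
t=tip();print("s,n",(t[0]-t[1])/2**.5,(t[0]+t[1])/2**.5);orange()
E
```

```text
tip bin [ 0.0315 -0.0181 -0.0014] world [ 0.4735 -0.003   0.0439] th 0.508 yaw 0.101 Fbin [ 8.2 -2.1 13.5]
s,n 0.035079628721454384 0.009453712230131221
scene [330.2 236.4] bbox [324 231  14  11 119] bin@z14 [ 0.0115 -0.008 ] @z30 [ 0.0455 -0.0192]
```

Call:
{"op": "move_arm", "data": {
  "motion": [
    {"translation": [0.08,0.07,-0.03],"rot": [0,0,0],"fingers": 10},
    {"translation": [0.08,0.07,0.01],"rot": [0,0,0],"fingers": 10},
    {"translation": [0.08,0.07,0.015],"rot": [0,0,0],"fingers": 10},
    {"translation": [0.08,0.07,0.015],"rot": [0,0,0],"fingers": 10},
    {"translation": [0,0,0],"rot": [0,0,0],"fingers": 10}
  ]
}}

```text
time: 37.75
ee_pos: [0.4871, 0.0104, 0.1606]
orientation: [-0.049, 0.987, 0.006, 0.15]
contact_force: [0.9, -1.3, 8.2]
grip_width: 0.193
gripper_force: 110.9
```

```bash
python3 - <<'E'
from h import *
t=tip();print("s,n",(t[0]-t[1])/2**.5,(t[0]+t[1])/2**.5);orange()
E
```

```text
tip bin [ 0.0143 -0.0065  0.0002] world [0.4566 0.0071 0.037 ] th 0.502 yaw 0.100 Fbin [ 4.6 -1.3  6.8]
s,n 0.014693272823609433 0.005531083608513398
scene [330.4 235.4] bbox [324 229  15  13 158] bin@z14 [ 0.0058 -0.0049] @z30 [ 0.04   -0.0162]
```

Smooth now: tip at (14,-6) mm with low forces. Last bit into the corner, then compute the lift that rolls the scoop back while its tip follows the corner upward.

Call:
{"op": "move_arm", "data": {
  "motion": [
    {"translation": [0.09,0.06,0.01],"rot": [0,0,0],"fingers": 10},
    {"translation": [0.09,0.06,0.015],"rot": [0,0,0],"fingers": 10},
    {"translation": [0,0,0],"rot": [0,0,0],"fingers": 10},
    {"translation": [0,0,0],"rot": [0,0,0],"fingers": 10}
  ]
}}

```text
time: 38.25
ee_pos: [0.4809, 0.0147, 0.1582]
orientation: [-0.049, 0.987, 0.007, 0.151]
contact_force: [2.1, -0.1, 10.1]
grip_width: 0.194
gripper_force: 110.9
```

```bash
python3 - <<'E'
from h import *
t=tip();orange()
w=[]
for a in np.arange(.06,.87,.06):
    z=.101*np.sin(a)+.002; w.append(sb(max(t[0],.004)-.22*z,t[1]*(1-a),z,0,.5-a))
plan(w,.02,10,settle=1)
E
```

```text
tip bin [ 0.0083 -0.0014  0.0006] world [0.4507 0.0116 0.0345] th 0.503 yaw 0.099 Fbin [ 6.6 -0.4  7.9]
scene [330.1 234.7] bbox [324 228  14  14 155] bin@z14 [ 0.0011 -0.0037] @z30 [ 0.0354 -0.015 ]
t 38.4 q [ 0.014 -0.108 -0.745  0.632  0.024 -0.081] p [0.481  0.0147 0.1582] F [ 1.5 -0.7  9.8] w 0.198 g 111
15
[{"translation":[-0.09,0.0,-0.06],"rot":[-0.02,0.9,0.02],"fingers":10},{"translation":[-0.09,0.0,-0.04],"rot":[0.0,0.86,0.0],"fingers":10},{"translation":[-0.08,0.0,-0.03],"rot":[0.0,0.86,0.0],"fingers":10},{"translation":[-0.07,0.0,-0.02],"rot":[0.0,0.86,0.0],"fingers":10},{"translation":[-0.07,0.01,-0.01],"rot":[0.0,0.86,0.0],"fingers":10},{"translation":[-0.07,0.0,-0.01],"rot":[0.0,0.86,0.0],"fingers":10},{"translation":[-0.06,0.0,0.0],"rot":[0.0,0.86,0.0],"fingers":10},{"translation":[-0.05,0.0,0.01],"rot":[0.0,0.86,0.0],"fingers":10},{"translation":[-0.06,0.0,0.02],"rot":[0.0,0.86,0.0],"fingers":10},{"translation":[-0.05,0.01,0.03],"rot":[0.0,0.86,0.0],"fingers":10},{"translation":[-0.06,0.0,0.04],"rot":[0.0,0.86,0.0],"fingers":10},{"translation":[-0.05,0.0,0.05],"rot":[0.0,0.86,0.0],"fingers":10}]

[{"translation":[-0.06,0.0,0.05],"rot":[0.0,0.86,0.0],"fingers":10},{"translation":[-0.06,0.0,0.07],"rot":[0.0,0.86,0.0],"fingers":10},{"translation":[0.0,0.0,0.0],"rot":[0.0,0.0,0.0],"fingers":10}]
```

Call:
{"op": "move_arm", "data": {
  "motion": [
    {"translation": [-0.09,0,-0.06],"rot": [-0.02,0.9,0.02],"fingers": 10},
    {"translation": [-0.09,0,-0.04],"rot": [0,0.86,0],"fingers": 10},
    {"translation": [-0.08,0,-0.03],"rot": [0,0.86,0],"fingers": 10},
    {"translation": [-0.07,0,-0.02],"rot": [0,0.86,0],"fingers": 10},
    {"translation": [-0.07,0.01,-0.01],"rot": [0,0.86,0],"fingers": 10},
    {"translation": [-0.07,0,-0.01],"rot": [0,0.86,0],"fingers": 10},
    {"translation": [-0.06,0,0],"rot": [0,0.86,0],"fingers": 10},
    {"translation": [-0.05,0,0.01],"rot": [0,0.86,0],"fingers": 10},
    {"translation": [-0.06,0,0.02],"rot": [0,0.86,0],"fingers": 10},
    {"translation": [-0.05,0.01,0.03],"rot": [0,0.86,0],"fingers": 10},
    {"translation": [-0.06,0,0.04],"rot": [0,0.86,0],"fingers": 10},
    {"translation": [-0.05,0,0.05],"rot": [0,0.86,0],"fingers": 10}
  ]
}}

```text
time: 39.55
ee_pos: [0.5101, 0.0175, 0.1568]
orientation: [-0.047, 0.977, -0.011, -0.209]
contact_force: [13.7, -2.4, 3.1]
grip_width: 0.197
gripper_force: 110.7
```

Call:
{"op": "move_arm", "data": {
  "motion": [
    {"translation": [-0.06,0,0.05],"rot": [0,0.86,0],"fingers": 10},
    {"translation": [-0.06,0,0.07],"rot": [0,0.86,0],"fingers": 10},
    {"translation": [0,0,0],"rot": [0,0,0],"fingers": 10},
    {"translation": [0,0,0],"rot": [0,0,0],"fingers": 10}
  ]
}}

```text
time: 39.95
ee_pos: [0.5141, 0.0176, 0.1528]
orientation: [-0.047, 0.963, -0.014, -0.264]
contact_force: [15.9, -2.3, 20.5]
grip_width: 0.203
gripper_force: 113.6
```

```bash
python3 - <<'E'
from h import *
from bench import optics; import cv2
t=tip();orange()
s=optics.camera("scene")["color"][:,:,::-1]; tt=optics.camera("top")["color"][:,:,::-1]
out=np.zeros((560,800,3),np.uint8)
out[:,:400]=cv2.resize(tt[190:330,240:340],None,fx=4,fy=4,interpolation=2); out[:,400:]=cv2.resize(s[170:310,290:390],None,fx=4,fy=4,interpolation=2)
cv2.imwrite("pics/c15.png",out)
# next: straight up
o=monitor.get_obs(); q=R.from_quat(o["orientation"])
plan([(o["ee_pos"]+[.02,0,.15],q)],.015,10,settle=1)
E
```

```text
tip bin [-0.0064 -0.0018  0.0749] world [0.4024 0.0064 0.0927] th -0.335 yaw 0.098 Fbin [23.5 -3.8 10.5]
scene [330.9 235.6] bbox [327 228   8  13  57] bin@z14 [ 0.0084 -0.0045] @z30 [ 0.0425 -0.0158]
t 40.1 q [ 0.051  0.672  0.185  1.616 -0.026 -0.04 ] p [0.514  0.0176 0.1529] F [16.4 -2.9 18.7] w 0.197 g 113
12
[{"translation":[0.13,-0.01,-0.32],"rot":[0.0,0.0,0.0],"fingers":10},{"translation":[0.14,0.0,-0.31],"rot":[0.0,0.0,0.0],"fingers":10},{"translation":[0.13,-0.01,-0.32],"rot":[0.0,0.0,0.0],"fingers":10},{"translation":[0.14,0.0,-0.32],"rot":[0.0,0.0,0.0],"fingers":10},{"translation":[0.13,-0.01,-0.31],"rot":[0.0,0.0,0.0],"fingers":10},{"translation":[0.14,0.0,-0.32],"rot":[0.0,0.0,0.0],"fingers":10},{"translation":[0.13,-0.01,-0.32],"rot":[0.0,0.0,0.0],"fingers":10},{"translation":[0.14,0.0,-0.31],"rot":[0.0,0.0,0.0],"fingers":10},{"translation":[0.13,-0.01,-0.32],"rot":[0.0,0.0,0.0],"fingers":10},{"translation":[0.13,0.0,-0.32],"rot":[0.0,0.0,0.0],"fingers":10},{"translation":[0.14,-0.01,-0.31],"rot":[0.0,0.0,0.0],"fingers":10},{"translation":[0.0,0.0,0.0],"rot":[0.0,0.0,0.0],"fingers":10}]
```

Call:
{"op": "move_arm", "data": {
  "motion": [
    {"translation": [0.13,0,-0.32],"rot": [0,0,0],"fingers": 10},
    {"translation": [0.14,0,-0.31],"rot": [0,0,0],"fingers": 10},
    {"translation": [0.13,0,-0.32],"rot": [0,0,0],"fingers": 10},
    {"translation": [0.14,0,-0.32],"rot": [0,0,0],"fingers": 10},
    {"translation": [0.13,0,-0.31],"rot": [0,0,0],"fingers": 10},
    {"translation": [0.14,0,-0.32],"rot": [0,0,0],"fingers": 10},
    {"translation": [0.13,0,-0.32],"rot": [0,0,0],"fingers": 10},
    {"translation": [0.14,0,-0.31],"rot": [0,0,0],"fingers": 10},
    {"translation": [0.13,0,-0.32],"rot": [0,0,0],"fingers": 10},
    {"translation": [0.13,0,-0.32],"rot": [0,0,0],"fingers": 10},
    {"translation": [0.14,0,-0.31],"rot": [0,0,0],"fingers": 10},
    {"translation": [0,0,0],"rot": [0,0,0],"fingers": 10}
  ]
}}

```text
time: 41.35
ee_pos: [0.531, 0.0201, 0.3023]
orientation: [-0.047, 0.962, -0.013, -0.268]
contact_force: [1.0, -0.4, -1.4]
grip_width: 0.193
gripper_force: 109.4
```

```bash
python3 - <<'E'
from h import *
from bench import optics; import cv2
t=tip();orange()
s=optics.camera("scene")["color"][:,:,::-1]; tt=optics.camera("top")["color"][:,:,::-1]
out=np.zeros((560,800,3),np.uint8)
out[:,:400]=cv2.resize(tt[190:330,240:340],None,fx=4,fy=4,interpolation=2); out[:,400:]=cv2.resize(s[170:310,290:390],None,fx=4,fy=4,interpolation=2)
cv2.imwrite("pics/c16.png",out)
I=lambda u,v:np.array([u,v],float)
m=cv2.inRange(cv2.cvtColor(cv2.imread("pics/top0.png"),cv2.COLOR_BGR2HSV),(105,120,50),(125,255,255)); m[:225]=0;m[315:]=0;m[:,:130]=0;m[:,215:]=0
r=cv2.minAreaRect(np.argwhere(m>0)[:,::-1].astype(np.float32)); print(r)
k=cv2.boxPoints(r); k=k[np.argsort(k[:,1])]; a=sorted(k[:2].tolist()); b=sorted(k[2:].tolist()); 
T=[("top",I(*a[0]),(.07,.07,.045)),("top",I(*a[1]),(.07,-.07,.045)),("top",I(*b[0]),(-.07,.07,.045)),("top",I(*b[1]),(-.07,-.07,.045))]
x,res=fit(T,0,[.47,.31,-.07]);print("tray",x,res.tolist())
E
```

```text
tip bin [ 0.0802 -0.0006  0.199 ] world [0.4188 0.0093 0.2431] th -0.343 yaw 0.097 Fbin [ 0.2 -0.5 -1.7]
scene [336.7 198.4] bbox [331 190  15  17 114] bin@z14 [-0.2438  0.1256] @z30 [-0.2029  0.1108]
((173.32757568359375, 270.5690002441406), (61.37061309814453, 57.8827018737793), 4.763641834259033)
tray [ 0.47110667  0.31320208 -0.09888328] [[4.003828613767013, 1.0270540587962955], [-0.8456045843083189, 0.11875731045222437], [0.7894755226327561, -0.08962616573722926], [-2.7970526849779844, -0.9147878786318415]]
```

View pics/c16.png

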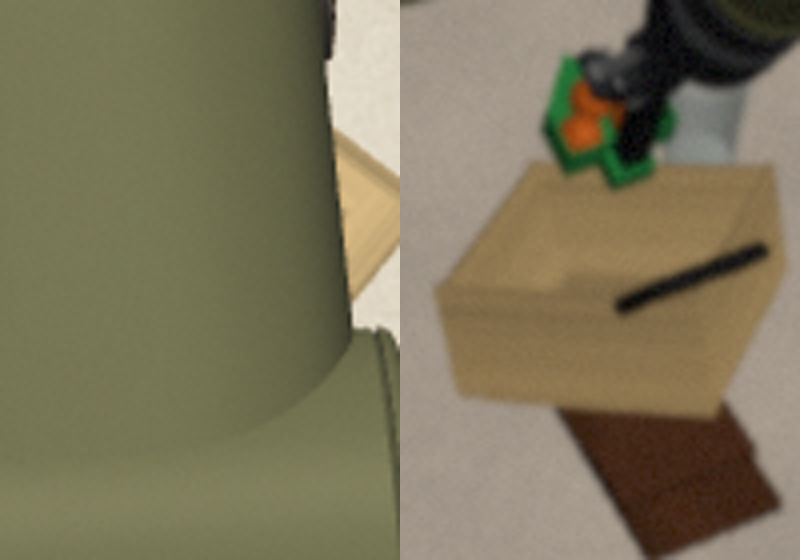

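Two knobs are clearly in the pan at (585,110) and (580,135), and a third orange sliver shows by the handle at (622,110). The bin looks empty. The rolling lift pressed the bin down somewhat, so I'll re-tip it after the scoop is put back. Planning carry and pour.

```bash
cat >> h.py <<'E'
TR=np.array([.4715,.313,0]); TY=-.08
def tr(x,z,th): return scoop(TR+R.from_euler('z',TY).apply([x,0,z]),TY,th,.2,1)
E
python3 - <<'E'
from h import *
w=[tr(-.022,.19,-.34),tr(-.022,.095,-.34),tr(-.022,.052,.09),tr(-.022,.035,.3),tr(-.022,.024,.66)]
plan(w,[.02,.018,.02,.02,.02],10,settle=0,deg=3.4)
E
```

```text
t 41.5 q [ 0.052  0.671  0.509  1.955 -0.022 -0.039] p [0.5301 0.02   0.2999] F [-0.7  0.7 -2.4] w 0.194 g 109
40
[{"translation":[-0.13,0.47,0.02],"rot":[-0.09,-0.01,0.14],"fingers":10},{"translation":[-0.12,0.47,0.02],"rot":[-0.08,0.0,0.15],"fingers":10},{"translation":[-0.12,0.47,0.03],"rot":[-0.09,-0.01,0.14],"fingers":10},{"translation":[-0.11,0.47,0.03],"rot":[-0.09,-0.01,0.15],"fingers":10},{"translation":[-0.11,0.47,0.03],"rot":[-0.08,0.0,0.14],"fingers":10},{"translation":[-0.11,0.48,0.04],"rot":[-0.09,-0.01,0.15],"fingers":10},{"translation":[-0.1,0.47,0.04],"rot":[-0.08,0.0,0.14],"fingers":10},{"translation":[-0.09,0.48,0.04],"rot":[-0.09,-0.01,0.15],"fingers":10},{"translation":[-0.09,0.47,0.04],"rot":[-0.09,-0.01,0.14],"fingers":10},{"translation":[-0.08,0.48,0.05],"rot":[-0.08,0.0,0.15],"fingers":10},{"translation":[-0.08,0.48,0.05],"rot":[-0.09,-0.01,0.14],"fingers":10},{"translation":[-0.08,0.48,0.05],"rot":[-0.09,-0.01,0.15],"fingers":10}]

[{"translation":[-0.07,0.47,0.06],"rot":[-0.08,0.0,0.14],"fingers":10},{"translation":[-0.06,0.48,0.06],"rot":[-0.09,-0.01,0.15]
[... 1059 characters left out ...]
,0.0],"fingers":10},{"translation":[0.14,0.0,0.03],"rot":[0.0,-0.76,0.0],"fingers":10},{"translation":[0.14,0.0,0.02],"rot":[0.0,-0.75,0.0],"fingers":10},{"translation":[0.14,0.0,0.01],"rot":[0.0,-0.75,0.0],"fingers":10},{"translation":[0.16,0.0,-0.02],"rot":[0.0,-0.74,0.0],"fingers":10},{"translation":[0.15,0.0,-0.02],"rot":[0.0,-0.73,0.0],"fingers":10},{"translation":[0.16,0.0,-0.04],"rot":[0.0,-0.74,0.0],"fingers":10}]

[{"translation":[0.15,0.0,-0.04],"rot":[0.0,-0.74,0.0],"fingers":10},{"translation":[0.15,0.0,-0.05],"rot":[0.0,-0.73,0.0],"fingers":10},{"translation":[0.14,0.0,-0.06],"rot":[0.0,-0.74,0.0],"fingers":10},{"translation":[0.15,0.0,-0.06],"rot":[0.0,-0.74,0.0],"fingers":10}]
```

Call:
{"op": "move_arm", "data": {
  "motion": [
    {"translation": [-0.13,0.47,0.02],"rot": [-0.09,-0.01,0.14],"fingers": 10},
    {"translation": [-0.12,0.47,0.02],"rot": [-0.08,0,0.15],"fingers": 10},
    {"translation": [-0.12,0.47,0.03],"rot": [-0.09,-0.01,0.14],"fingers": 10},
    {"translation": [-0.11,0.47,0.03],"rot": [-0.09,-0.01,0.15],"fingers": 10},
    {"translation": [-0.11,0.47,0.03],"rot": [-0.08,0,0.14],"fingers": 10},
    {"translation": [-0.11,0.48,0.04],"rot": [-0.09,-0.01,0.15],"fingers": 10},
    {"translation": [-0.1,0.47,0.04],"rot": [-0.08,0,0.14],"fingers": 10},
    {"translation": [-0.09,0.48,0.04],"rot": [-0.09,-0.01,0.15],"fingers": 10},
    {"translation": [-0.09,0.47,0.04],"rot": [-0.09,-0.01,0.14],"fingers": 10},
    {"translation": [-0.08,0.48,0.05],"rot": [-0.08,0,0.15],"fingers": 10},
    {"translation": [-0.08,0.48,0.05],"rot": [-0.09,-0.01,0.14],"fingers": 10},
    {"translation": [-0.08,0.48,0.05],"rot": [-0.09,-0.01,0.15],"fingers": 10}
  ]
}}

```text
time: 42.75
ee_pos: [0.5559, 0.2504, 0.26]
orientation: [0.022, 0.964, 0.006, -0.267]
contact_force: [0.4, 0.3, -1.3]
grip_width: 0.194
gripper_force: 109.3
```

Call:
{"op": "move_arm", "data": {
  "motion": [
    {"translation": [-0.07,0.47,0.06],"rot": [-0.08,0,0.14],"fingers": 10},
    {"translation": [-0.06,0.48,0.06],"rot": [-0.09,-0.01,0.15],"fingers": 10},
    {"translation": [-0.06,0.48,0.06],"rot": [-0.09,0,0.14],"fingers": 10},
    {"translation": [0,0,0],"rot": [0,0,0],"fingers": 10},
    {"translation": [-0.2,0,0.34],"rot": [0,0,0],"fingers": 10},
    {"translation": [-0.21,0,0.34],"rot": [0,0,0],"fingers": 10},
    {"translation": [-0.2,0,0.34],"rot": [0,0,0],"fingers": 10},
    {"translation": [-0.21,0,0.34],"rot": [0,0,0],"fingers": 10},
    {"translation": [-0.2,0,0.3],"rot": [0,0,0],"fingers": 10},
    {"translation": [0,0,0],"rot": [0,0,0],"fingers": 10},
    {"translation": [0,0,0],"rot": [0,0,0],"fingers": 10}
  ]
}}

```text
time: 43.85
ee_pos: [0.5627, 0.3055, 0.1725]
orientation: [0.039, 0.963, 0.011, -0.266]
contact_force: [0.0, -0.6, -1.3]
grip_width: 0.197
gripper_force: 109.4
```

```bash
python3 - <<'E'
from h import *
tip(); print("want",TR+R.from_euler('z',TY).apply([-.022,0,.111]))
w=[tr(-.022,.090,-.3),tr(-.022,.052,.09),tr(-.022,.035,.3),tr(-.022,.024,.66)]
plan(w,[.02]*4,10,settle=3,deg=3.7)
E
```

```text
tip bin [0.0715 0.3002 0.0554] world [0.4504 0.3146 0.1129] th -0.340 yaw -0.080 Fbin [-0.6 -0.6 -1.2]
want [0.44957036 0.31475812 0.111     ]
t 43.9 q [0.379 0.891 0.635 1.808 0.23  0.401] p [0.5627 0.3055 0.1725] F [ 0.  -0.6 -1.3] w 0.197 g 109
21
[{"translation":[-0.17,0.0,0.44],"rot":[0.0,-0.57,0.0],"fingers":10},{"translation":[0.1,0.0,0.06],"rot":[0.0,-0.8,0.0],"fingers":10},{"translation":[0.11,0.0,0.05],"rot":[0.0,-0.8,0.0],"fingers":10},{"translation":[0.1,0.0,0.05],"rot":[0.0,-0.8,0.0],"fingers":10},{"translation":[0.11,0.0,0.04],"rot":[0.0,-0.79,0.0],"fingers":10},{"translation":[0.11,0.0,0.03],"rot":[0.0,-0.8,0.0],"fingers":10},{"translation":[0.12,0.0,0.03],"rot":[0.0,-0.8,0.0],"fingers":10},{"translation":[0.11,0.0,0.03],"rot":[0.0,-0.8,0.0],"fingers":10},{"translation":[0.14,0.0,0.03],"rot":[0.0,-0.75,0.0],"fingers":10},{"translation":[0.14,0.0,0.03],"rot":[0.0,-0.75,0.0],"fingers":10},{"translation":[0.14,0.0,0.02],"rot":[0.0,-0.76,0.0],"fingers":10},{"translation":[0.15,0.0,0.01],"rot":[0.0,-0.75,-0.01],"fingers":10}]

[{"translation":[0.18,0.0,-0.02],"rot":[0.0,-0.86,0.0],"fingers":10},{"translation":[0.18,0.0,-0.04],"rot":[0.0,-0.86,0.0],"fingers":10},{"translation":[0.18,0.0,-0.04],"rot":[0.0,-0.86,0.0],"fingers":10},{"translation":[0.17,0.0,-0.05],"rot":[0.0,-0.86,0.0],"fingers":10},{"translation":[0.17,0.0,-0.07],"rot":[0.0,-0.85,0.0],"fingers":10},{"translation":[0.17,0.0,-0.07],"rot":[0.0,-0.86,0.0],"fingers":10},{"translation":[0.0,0.0,0.0],"rot":[0.0,0.0,0.0],"fingers":10},{"translation":[0.0,0.0,0.0],"rot":[0.0,0.0,0.0],"fingers":10},{"translation":[0.0,0.0,0.0],"rot":[0.0,0.0,0.0],"fingers":10}]
```

Call:
{"op": "move_arm", "data": {
  "motion": [
    {"translation": [-0.17,0,0.44],"rot": [0,-0.57,0],"fingers": 10},
    {"translation": [0.1,0,0.06],"rot": [0,-0.8,0],"fingers": 10},
    {"translation": [0.11,0,0.05],"rot": [0,-0.8,0],"fingers": 10},
    {"translation": [0.1,0,0.05],"rot": [0,-0.8,0],"fingers": 10},
    {"translation": [0.11,0,0.04],"rot": [0,-0.79,0],"fingers": 10},
    {"translation": [0.11,0,0.03],"rot": [0,-0.8,0],"fingers": 10},
    {"translation": [0.12,0,0.03],"rot": [0,-0.8,0],"fingers": 10},
    {"translation": [0.11,0,0.03],"rot": [0,-0.8,0],"fingers": 10},
    {"translation": [0.14,0,0.03],"rot": [0,-0.75,0],"fingers": 10},
    {"translation": [0.14,0,0.03],"rot": [0,-0.75,0],"fingers": 10},
    {"translation": [0.14,0,0.02],"rot": [0,-0.76,0],"fingers": 10},
    {"translation": [0.15,0,0.01],"rot": [0,-0.75,0],"fingers": 10}
  ]
}}

```text
time: 45.05
ee_pos: [0.5043, 0.3108, 0.1516]
orientation: [0.04, 0.998, -0.001, 0.052]
contact_force: [0.2, -0.3, -1.0]
grip_width: 0.195
gripper_force: 109.5
```

Call:
{"op": "move_arm", "data": {
  "motion": [
    {"translation": [0.18,0,-0.02],"rot": [0,-0.86,0],"fingers": 10},
    {"translation": [0.18,0,-0.04],"rot": [0,-0.86,0],"fingers": 10},
    {"translation": [0.18,0,-0.04],"rot": [0,-0.86,0],"fingers": 10},
    {"translation": [0.17,0,-0.05],"rot": [0,-0.86,0],"fingers": 10},
    {"translation": [0.17,0,-0.07],"rot": [0,-0.85,0],"fingers": 10},
    {"translation": [0.17,0,-0.07],"rot": [0,-0.86,0],"fingers": 10},
    {"translation": [0,0,0],"rot": [0,0,0],"fingers": 10},
    {"translation": [0,0,0],"rot": [0,0,0],"fingers": 10},
    {"translation": [0,0,0],"rot": [0,0,0],"fingers": 10}
  ]
}}

```text
time: 45.95
ee_pos: [0.4616, 0.3146, 0.1518]
orientation: [0.039, 0.973, -0.008, 0.228]
contact_force: [-0.5, -0.1, -0.6]
grip_width: 0.195
gripper_force: 109.6
```

```bash
python3 - <<'E'
from h import *
tip();orange()
# balls may lie under the mouth: rise first, then go level and over to the mat
up=tr(-.005,.13,.5); M=SCO[0]
plan([up,scoop([.46,.15,.22],-.2,.15,.2,1),scoop(M+[0,0,.17],SCO[1],0,.2,1),scoop(M+[0,0,.02],SCO[1],0,.2,1)],[.025,.033,.036,.034],10,settle=1)
E
```

```text
tip bin [ 0.0299  0.3012 -0.0222] world [0.451  0.3157 0.0249] th 0.661 yaw -0.082 Fbin [-0.7 -0.  -0.2]
scene [413.  210.9] bbox [411 208   5   7  24] bin@z14 [0.041  0.2399] @z30 [0.0742 0.222 ]
top [172.2 293. ] bbox [167 288  10   9  52] bin@z14 [0.0093 0.3035] @z30 [0.016  0.2983]
top [192.4 292.4] bbox [188 288   9  10  68] bin@z14 [0.0044 0.2556] @z30 [0.0112 0.2512]
t 46.0 q [ 0.802  0.056 -0.654  0.555 -0.35   0.829] p [0.4616 0.3142 0.1513] F [-1.   1.1 -0.2] w 0.195 g 110
30
[{"translation":[-0.39,0.0,-0.38],"rot":[0.0,0.46,0.0],"fingers":10},{"translation":[-0.37,0.0,-0.39],"rot":[0.0,0.46,-0.01],"fingers":10},{"translation":[-0.37,0.0,-0.4],"rot":[0.01,0.46,0.0],"fingers":10},{"translation":[-0.34,-0.01,-0.42],"rot":[0.0,0.46,-0.01],"fingers":10},{"translation":[-0.34,0.0,-0.42],"rot":[0.0,0.46,0.0],"fingers":10},{"translation":[-0.27,-0.72,-0.23],"rot":[0.04,0.83,0.29],"fingers":10},{"translation":[-0.28,-0.71,-0.24],"rot":[0.03,0.84,0.28],"fingers":10},{"translation":[-0.27,-0.7,-0.26],"rot":[0.04,0.83,0.29],"fingers":10},{"translation":[-0.28,-0.7,-0.27],"rot":[0.04,0
[... 796 characters left out ...]
22],"fingers":10},{"translation":[-0.24,-0.81,0.07],"rot":[-0.03,0.16,0.21],"fingers":10},{"translation":[-0.25,-0.81,0.07],"rot":[-0.02,0.17,0.22],"fingers":10},{"translation":[-0.27,-0.8,0.07],"rot":[-0.03,0.16,0.22],"fingers":10},{"translation":[-0.27,-0.8,0.06],"rot":[-0.03,0.17,0.22],"fingers":10}]

[{"translation":[-0.15,0.0,0.73],"rot":[0.0,0.0,0.0],"fingers":10},{"translation":[-0.15,0.0,0.74],"rot":[0.0,0.0,0.0],"fingers":10},{"translation":[-0.15,0.0,0.73],"rot":[0.0,0.0,0.0],"fingers":10},{"translation":[-0.15,0.0,0.74],"rot":[0.0,0.0,0.0],"fingers":10},{"translation":[-0.15,0.0,0.73],"rot":[0.0,0.0,0.0],"fingers":10},{"translation":[0.0,0.0,0.0],"rot":[0.0,0.0,0.0],"fingers":10}]
```

Call:
{"op": "move_arm", "data": {
  "motion": [
    {"translation": [-0.39,0,-0.38],"rot": [0,0.46,0],"fingers": 10},
    {"translation": [-0.37,0,-0.39],"rot": [0,0.46,0],"fingers": 10},
    {"translation": [-0.37,0,-0.4],"rot": [0,0.46,0],"fingers": 10},
    {"translation": [-0.34,0,-0.42],"rot": [0,0.46,0],"fingers": 10},
    {"translation": [-0.34,0,-0.42],"rot": [0,0.46,0],"fingers": 10},
    {"translation": [-0.27,-0.72,-0.23],"rot": [0.04,0.83,0.29],"fingers": 10},
    {"translation": [-0.28,-0.71,-0.24],"rot": [0.03,0.84,0.28],"fingers": 10},
    {"translation": [-0.27,-0.7,-0.26],"rot": [0.04,0.83,0.29],"fingers": 10},
    {"translation": [-0.28,-0.7,-0.27],"rot": [0.04,0.84,0.28],"fingers": 10},
    {"translation": [-0.27,-0.7,-0.29],"rot": [0.03,0.83,0.29],"fingers": 10},
    {"translation": [-0.26,-0.69,-0.3],"rot": [0.04,0.84,0.28],"fingers": 10},
    {"translation": [-0.12,-0.83,0.11],"rot": [-0.03,0.16,0.22],"fingers": 10}
  ]
}}

```text
time: 47.25
ee_pos: [0.5299, 0.1011, 0.3215]
orientation: [0.108, 0.994, 0.005, -0.03]
contact_force: [1.6, 0.6, -1.8]
grip_width: 0.195
gripper_force: 109.6
```

Call:
{"op": "move_arm", "data": {
  "motion": [
    {"translation": [-0.13,-0.84,0.1],"rot": [-0.02,0.17,0.21],"fingers": 10},
    {"translation": [-0.14,-0.83,0.1],"rot": [-0.03,0.16,0.22],"fingers": 10},
    {"translation": [-0.16,-0.83,0.09],"rot": [-0.03,0.17,0.22],"fingers": 10},
    {"translation": [-0.17,-0.83,0.1],"rot": [-0.03,0.16,0.22],"fingers": 10},
    {"translation": [-0.19,-0.82,0.09],"rot": [-0.03,0.17,0.21],"fingers": 10},
    {"translation": [-0.19,-0.82,0.08],"rot": [-0.02,0.16,0.22],"fingers": 10},
    {"translation": [-0.22,-0.82,0.08],"rot": [-0.03,0.17,0.22],"fingers": 10},
    {"translation": [-0.22,-0.82,0.08],"rot": [-0.03,0.16,0.22],"fingers": 10},
    {"translation": [-0.24,-0.81,0.07],"rot": [-0.03,0.16,0.21],"fingers": 10},
    {"translation": [-0.25,-0.81,0.07],"rot": [-0.02,0.17,0.22],"fingers": 10},
    {"translation": [-0.27,-0.8,0.07],"rot": [-0.03,0.16,0.22],"fingers": 10},
    {"translation": [-0.27,-0.8,0.06],"rot": [-0.03,0.17,0.22],"fingers": 10}
  ]
}}

```text
time: 48.45
ee_pos: [0.4991, -0.3031, 0.2663]
orientation: [0.198, 0.975, 0.02, -0.098]
contact_force: [0.2, 0.5, -1.0]
grip_width: 0.196
gripper_force: 109.5
```

```bash
python3 - <<'E'
from h import *
from bench import optics; import cv2
tip();orange()
o=monitor.get_obs()
M=SCO[0]
s=plan([scoop(M+[0,0,.015],SCO[1],0,.2,1),scoop(M+[0,0,-.001],SCO[1],0,.2,1)],[.034,.006],10,settle=1)
# bin tilt now from the handle bar: dark pixels row in scene
im=optics.camera("scene")["color"]; cv2.imwrite("pics/s20.png",im[:,:,::-1])
g=im.max(2); d=np.argwhere((g[225:262,335:395]<45))+[225,335]; print("dark bar",d.mean(0),d.min(0),d.max(0),len(d))
for t in(.3,.35,.4,.45,.5): print(t,[proj("scene",BIN[0]+lean(BIN[1],t).apply([.24,y,.112])).round(1) for y in(-.03,0,.03)])
E
```

```text
tip bin [ 0.0235 -0.278   0.1498] world [ 0.4197 -0.2694  0.1727] th -0.000 yaw -0.401 Fbin [-0.3  0.5 -1. ]
scene [413.  210.9] bbox [411 208   5   7  25] bin@z14 [0.0411 0.2399] @z30 [0.0743 0.222 ]
top [151.8 288.4] bbox [147 284  11  10  89] bin@z14 [0.0276 0.3488] @z30 [0.034  0.3429]
top [171.6 291.7] bbox [167 287  10  10  84] bin@z14 [0.0129 0.3042] @z30 [0.0195 0.2991]
top [192.3 292.4] bbox [188 288   9  10  69] bin@z14 [0.0044 0.2558] @z30 [0.0112 0.2514]
t 48.5 q [-0.534  0.458  0.216  1.529 -0.027 -0.127] p [ 0.4985 -0.3054  0.2649] F [ 0.5  0.5 -1.2] w 0.199 g 110
9
[{"translation":[-0.15,0.02,0.75],"rot":[0.0,0.0,-0.02],"fingers":10},{"translation":[-0.15,0.03,0.74],"rot":[0.0,-0.01,-0.01],"fingers":10},{"translation":[-0.16,0.02,0.75],"rot":[0.0,0.0,-0.02],"fingers":10},{"translation":[-0.15,0.03,0.74],"rot":[0.0,-0.01,-0.02],"fingers":10},{"translation":[-0.15,0.02,0.75],"rot":[0.0,0.0,-0.01],"fingers":10},{"translation":[-0.03,0.0,0.13],"rot":[0.0,0.0,0.0],"fingers":10},{"translation":[-0.02,0.0,0.13],"rot":[0.0,0.0,0.0],"fingers":10},{"translation":[-0.03,0.0,0.13],"rot":[0.0,0.0,0.0],"fingers":10},{"translation":[0.0,0.0,0.0],"rot":[0.0,0.0,0.0],"fingers":10}]

dark bar [239.13861386 362.04950495] [232 345] [247 380] 101
0.3 [array([359. , 254.1]), array([370.5, 249.8]), array([381.8, 245.5])]
0.35 [array([357.4, 248.8]), array([368.9, 244.4]), array([380.3, 240.1])]
0.4 [array([355.7, 243.3]), array([367.2, 239. ]), array([378.6, 234.8])]
0.45 [array([353.9, 237.9]), array([365.4, 233.6]), array([376.8, 229.4])]
0.5 [array([351.9, 232.4]), array([363.5, 228.2]), array([374.9, 224. ])]
```

All three knobs are in the tray. Setting the scoop down, releasing it, and backing away.

Call:
{"op": "move_arm", "data": {
  "motion": [
    {"translation": [-0.15,0.02,0.75],"rot": [0,0,-0.02],"fingers": 10},
    {"translation": [-0.15,0.03,0.74],"rot": [0,-0.01,-0.01],"fingers": 10},
    {"translation": [-0.16,0.02,0.75],"rot": [0,0,-0.02],"fingers": 10},
    {"translation": [-0.15,0.03,0.74],"rot": [0,-0.01,-0.02],"fingers": 10},
    {"translation": [-0.13,0.02,0.65],"rot": [0,0,-0.01],"fingers": 10},
    {"translation": [-0.03,0,0.13],"rot": [0,0,0],"fingers": 10},
    {"translation": [-0.03,0,0.13],"rot": [0,0,0],"fingers": 10},
    {"translation": [-0.03,0,0.13],"rot": [0,0,0],"fingers": 10},
    {"translation": [0,0,0],"rot": [0,0,0],"fingers": 10},
    {"translation": [0,0,0],"rot": [0,0,0],"fingers": 10}
  ]
}}

```text
time: 49.6
ee_pos: [0.5028, -0.2969, 0.1041]
orientation: [0.194, 0.976, 0.02, -0.096]
contact_force: [0.8, -0.2, 3.6]
grip_width: 0.193
gripper_force: 110.3
```

```bash
python3 - <<'E'
from h import *
tip(); o=monitor.get_obs()
S=scoop(SCO[0],SCO[1],0,.2,1)
P,Q=S; up=(P+Q.apply([0,0,-.10]),Q)
h1=handle(.43,.10); mid=(np.array([.53,-.13,.36]),R.from_rotvec((h1[1]*Q.inv()).as_rotvec()*.5)*Q)
s=plan([up],.02,60,start=S,settle=0)
print('---'); plan([mid,h1],[.036,.03],60,start=s,settle=1)
E
```

```text
tip bin [-0.0507 -0.2729  0.005 ] world [ 0.4235 -0.2638  0.0101] th 0.004 yaw -0.393 Fbin [ 2.4 -0.3  2.8]
t 49.6 q [-0.52   0.527 -0.047  1.192 -0.023 -0.125] p [ 0.5028 -0.2969  0.1041] F [ 0.8 -0.2  3.6] w 0.193 g 110
6
[{"translation":[0.0,0.0,-0.42],"rot":[0.0,0.0,0.0],"fingers":60},{"translation":[0.0,0.0,-0.41],"rot":[0.0,0.0,0.0],"fingers":60},{"translation":[0.0,0.0,-0.42],"rot":[0.0,0.0,0.0],"fingers":60},{"translation":[0.0,0.0,-0.42],"rot":[0.0,0.0,0.0],"fingers":60},{"translation":[0.0,0.0,-0.41],"rot":[0.0,0.0,0.0],"fingers":60},{"translation":[0.0,0.0,-0.42],"rot":[0.0,0.0,0.0],"fingers":60}]

---
t 49.6 q [-0.52   0.527 -0.047  1.192 -0.023 -0.125] p [ 0.5028 -0.2969  0.1041] F [ 0.8 -0.2  3.6] w 0.193 g 110
19
[{"translation":[0.25,0.47,-0.41],"rot":[-0.39,-0.33,0.81],"fingers":60},{"translation":[0.27,0.47,-0.41],"rot":[-0.4,-0.32,0.81],"fingers":60},{"translation":[0.28,0.46,-0.4],"rot":[-0.39,-0.33,0.81],"fingers":60},{"translation":[0.31,0.45,-0.4],"rot":[-0.39,-0.32,0.81],"fingers":60},{"translation":[0.31,0.45,-0.39],"rot":[-0.39,-0.33,0.82],"fingers":60},{"tr
[... 283 characters left out ...]
"translation":[0.26,0.34,0.23],"rot":[-0.39,-0.33,0.81],"fingers":60},{"translation":[0.27,0.31,0.23],"rot":[-0.4,-0.32,0.81],"fingers":60},{"translation":[0.3,0.29,0.23],"rot":[-0.39,-0.33,0.81],"fingers":60}]

[{"translation":[0.33,0.27,0.23],"rot":[-0.39,-0.32,0.81],"fingers":60},{"translation":[0.34,0.24,0.24],"rot":[-0.39,-0.33,0.82],"fingers":60},{"translation":[0.36,0.21,0.23],"rot":[-0.4,-0.33,0.81],"fingers":60},{"translation":[0.38,0.19,0.23],"rot":[-0.39,-0.32,0.81],"fingers":60},{"translation":[0.39,0.16,0.22],"rot":[-0.39,-0.33,0.81],"fingers":60},{"translation":[0.4,0.13,0.22],"rot":[-0.39,-0.32,0.81],"fingers":60},{"translation":[0.0,0.0,0.0],"rot":[0.0,0.0,0.0],"fingers":60}]
```

Contact came 6 mm early, so the scoop sits about 4° nose-down in the grip. I'll level it, lower the last bit, then release and retreat.

Call:
{"op": "move_arm", "data": {
  "motion": [
    {"translation": [0,0,0],"rot": [0,0.47,0],"fingers": 10},
    {"translation": [0,0,0],"rot": [0,0.47,0],"fingers": 10},
    {"translation": [-0.015,0,0.07],"rot": [0,0,0],"fingers": 10},
    {"translation": [-0.015,0,0.07],"rot": [0,0,0],"fingers": 10},
    {"translation": [0,0,0],"rot": [0,0,0],"fingers": 10},
    {"translation": [0,0,0],"rot": [0,0,0],"fingers": 10}
  ]
}}

```text
time: 50.2
ee_pos: [0.503, -0.2971, 0.099]
orientation: [0.194, 0.973, 0.026, -0.127]
contact_force: [2.8, -0.5, 11.1]
grip_width: 0.198
gripper_force: 111.6
```

Call:
{"op": "move_arm", "data": {
  "motion": [
    {"translation": [0,0,0],"rot": [0,0,0],"fingers": 60},
    {"translation": [0,0,0],"rot": [0,0,0],"fingers": 60},
    {"translation": [0,0,0],"rot": [0,0,0],"fingers": 60},
    {"translation": [0,0,0],"rot": [0,0,0],"fingers": 60},
    {"translation": [0,0,-0.3],"rot": [0,0,0],"fingers": 60},
    {"translation": [0,0,-0.5],"rot": [0,0,0],"fingers": 60},
    {"translation": [0,0,-0.6],"rot": [0,0,0],"fingers": 60},
    {"translation": [0,0,-0.6],"rot": [0,0,0],"fingers": 60},
    {"translation": [0,0,-0.5],"rot": [0,0,0],"fingers": 60},
    {"translation": [0,0,0],"rot": [0,0,0],"fingers": 60}
  ]
}}

```text
time: 51.2
ee_pos: [0.5275, -0.3074, 0.1966]
orientation: [0.194, 0.973, 0.026, -0.127]
contact_force: [0.3, -0.7, 0.4]
grip_width: 0.706
gripper_force: 0.0
```

```bash
python3 - <<'E'
from h import *
from bench import optics; import cv2
o=monitor.get_obs(); Q=R.from_quat(o["orientation"])
im=optics.camera("scene")["color"]; g=im[245:320,195:270].max(2); d=np.argwhere(g<40)+[245,195]; print("dark",len(d),d.min(0),d.max(0),"top",d[d[:,0]<d[:,0].min()+3].mean(0),"bottom",d[d[:,0]>d[:,0].max()-3].mean(0))
i0=cv2.imread("pics/scene0.png")[245:320,195:270].max(2); e=np.argwhere(i0<40)+[245,195]; print("start",len(e),"top",e[e[:,0]<e[:,0].min()+3].mean(0),"bottom",e[e[:,0]>e[:,0].max()-3].mean(0))
h1=handle(.43,.085); mid=(np.array([.53,-.13,.36]),R.from_rotvec((h1[1]*Q.inv()).as_rotvec()*.5)*Q)
plan([mid,h1],[.036,.03],60,settle=1)
E
```

```text
dark 398 [245 195] [291 238] top [245.89622642 217.71698113] bottom [289.53846154 228.07692308]
start 200 top [262.125 220.5  ] bottom [287.82352941 226.29411765]
t 51.2 q [-0.512  0.584  0.244  1.49  -0.03  -0.115] p [ 0.5266 -0.307   0.1948] F [ 0.6 -0.3 -0.5] w 0.703 g 0
21
[{"translation":[0.26,0.41,-0.36],"rot":[-0.38,-0.33,0.72],"fingers":60},{"translation":[0.28,0.41,-0.35],"rot":[-0.37,-0.34,0.73],"fingers":60},{"translation":[0.29,0.4,-0.35],"rot":[-0.38,-0.33,0.72],"fingers":60},{"translation":[0.3,0.4,-0.34],"rot":[-0.37,-0.34,0.73],"fingers":60},{"translation":[0.31,0.39,-0.34],"rot":[-0.38,-0.33,0.72],"fingers":60},{"translation":[0.32,0.39,-0.34],"rot":[-0.38,-0.34,0.73],"fingers":60},{"translation":[0.34,0.37,-0.34],"rot":[-0.37,-0.33,0.72],"fingers":60},{"translation":[0.34,0.37,-0.33],"rot":[-0.38,-0.34,0.72],"fingers":60},{"translation":[0.36,0.36,-0.33],"rot":[-0.37,-0.33,0.73],"fingers":60},{"translation":[0.36,0.35,-0.34],"rot":[-0.38,-0.34,0.72],"fingers":60},{"translation":[0.21,0.31,0.25],"rot":[-0.38,-0.33,0.72],"fingers":60},{"translation":[0.24,0.29,0.24],"rot":[-0.37,-0.33,0.73],"fingers":60}]

[{"translation":[0.25,0.27,0.25],"rot":[-0.38,-0.33,0.72],"fingers":60},{"translation":[0.28,0.26,0.25],"rot":[-0.37,-0.34,0.73],"fingers":60},{"translation":[0.29,0.23,0.25],"rot":[-0.38,-0.33,0.72],"fingers":60},{"translation":[0.31,0.21,0.25],"rot":[-0.37,-0.33,0.73],"fingers":60},{"translation":[0.32,0.19,0.25],"rot":[-0.38,-0.33,0.72],"fingers":60},{"translation":[0.34,0.16,0.24],"rot":[-0.37,-0.33,0.73],"fingers":60},{"translation":[0.35,0.14,0.24],"rot":[-0.38,-0.33,0.72],"fingers":60},{"translation":[0.37,0.12,0.24],"rot":[-0.38,-0.34,0.73],"fingers":60},{"translation":[0.0,0.0,0.0],"rot":[0.0,0.0,0.0],"fingers":60}]
```

Call:
{"op": "move_arm", "data": {
  "motion": [
    {"translation": [0.26,0.41,-0.36],"rot": [-0.38,-0.33,0.72],"fingers": 50},
    {"translation": [0.28,0.41,-0.35],"rot": [-0.37,-0.34,0.73],"fingers": 50},
    {"translation": [0.29,0.4,-0.35],"rot": [-0.38,-0.33,0.72],"fingers": 50},
    {"translation": [0.3,0.4,-0.34],"rot": [-0.37,-0.34,0.73],"fingers": 50},
    {"translation": [0.31,0.39,-0.34],"rot": [-0.38,-0.33,0.72],"fingers": 50},
    {"translation": [0.32,0.39,-0.34],"rot": [-0.38,-0.34,0.73],"fingers": 50},
    {"translation": [0.34,0.37,-0.34],"rot": [-0.37,-0.33,0.72],"fingers": 50},
    {"translation": [0.34,0.37,-0.33],"rot": [-0.38,-0.34,0.72],"fingers": 50},
    {"translation": [0.36,0.36,-0.33],"rot": [-0.37,-0.33,0.73],"fingers": 50},
    {"translation": [0.36,0.35,-0.34],"rot": [-0.38,-0.34,0.72],"fingers": 50},
    {"translation": [0.21,0.31,0.25],"rot": [-0.38,-0.33,0.72],"fingers": 50},
    {"translation": [0.24,0.29,0.24],"rot": [-0.37,-0.33,0.73],"fingers": 50}
  ],
  "force": 40
}}

```text
time: 52.45
ee_pos: [0.5405, -0.0978, 0.3451]
orientation: [0.493, 0.862, 0.11, 0.035]
contact_force: [0.2, -0.9, 0.1]
grip_width: 0.584
gripper_force: 0.0
```

Call:
{"op": "move_arm", "data": {
  "motion": [
    {"translation": [0.25,0.27,0.25],"rot": [-0.38,-0.33,0.72],"fingers": 50},
    {"translation": [0.28,0.26,0.25],"rot": [-0.37,-0.34,0.73],"fingers": 50},
    {"translation": [0.29,0.23,0.25],"rot": [-0.38,-0.33,0.72],"fingers": 50},
    {"translation": [0.31,0.21,0.25],"rot": [-0.37,-0.33,0.73],"fingers": 50},
    {"translation": [0.32,0.19,0.25],"rot": [-0.38,-0.33,0.72],"fingers": 50},
    {"translation": [0.34,0.16,0.24],"rot": [-0.37,-0.33,0.73],"fingers": 50},
    {"translation": [0.35,0.14,0.24],"rot": [-0.38,-0.33,0.72],"fingers": 50},
    {"translation": [0.37,0.12,0.24],"rot": [-0.38,-0.34,0.73],"fingers": 50},
    {"translation": [0,0,0],"rot": [0,0,0],"fingers": 50},
    {"translation": [0,0,0],"rot": [0,0,0],"fingers": 50}
  ]
}}

```text
time: 53.45
ee_pos: [0.5849, 0.027, 0.2898]
orientation: [0.656, 0.724, 0.157, 0.141]
contact_force: [0.4, 0.1, -0.2]
grip_width: 0.589
gripper_force: 0.0
```

```bash
python3 - <<'E'
from h import *
from bench import optics; import cv2
t=optics.camera("top")["color"]; g=t.max(2); d=np.argwhere(g[175:215,262:312]<40)+[175,262]; print("top dark",len(d),d.min(0) if len(d) else 0,d.max(0) if len(d) else 0)
h=handle(.43); b=.003
print(handle(.43,.085)[0])
s=plan([(handle(.43,.02)[0],h[1]),(h[0]-h[1].apply([0,0,b]),h[1])],[.03,.009],50,settle=1)
P0=s[0]-handle(.43)[0]
print("--- arc"); plan([(handle(t)[0]+P0,handle(t)[1]) for t in(.46,.49,.52,.545)],.05,5,start=s,settle=3)
E
```

```text
top dark 41 [176 283] [191 302]
[0.58674204 0.02628629 0.29211759]
t 53.5 q [ 0.028 -0.083 -0.457  0.771  0.03   1.508] p [0.5854 0.0265 0.2905] F [-0.1  0.2 -0.1] w 0.582 g 0
6
[{"translation":[0.0,0.02,0.53],"rot":[-0.02,-0.01,0.0],"fingers":50},{"translation":[-0.01,0.01,0.54],"rot":[-0.02,0.0,0.0],"fingers":50},{"translation":[0.0,0.02,0.53],"rot":[-0.01,-0.01,0.0],"fingers":50},{"translation":[0.0,0.0,0.21],"rot":[0.0,0.0,0.0],"fingers":50},{"translation":[0.0,0.0,0.22],"rot":[0.0,0.0,0.0],"fingers":50},{"translation":[0.0,0.0,0.0],"rot":[0.0,0.0,0.0],"fingers":50}]

--- arc
t 53.5 q [ 0.028 -0.083 -0.457  0.771  0.03   1.508] p [0.5854 0.0265 0.2905] F [-0.1  0.2 -0.1] w 0.582 g 0
7
[{"translation":[0.0,-0.07,-0.18],"rot":[-0.43,0.0,0.0],"fingers":5},{"translation":[0.0,-0.08,-0.18],"rot":[-0.43,0.0,0.0],"fingers":5},{"translation":[0.0,-0.07,-0.18],"rot":[-0.43,0.0,0.0],"fingers":5},{"translation":[0.0,-0.06,-0.15],"rot":[-0.36,0.0,0.0],"fingers":5},{"translation":[0.0,0.0,0.0],"rot":[0.0,0.0,0.0],"fingers":5},{"translation":[0.0,0.0,0.0],"rot":[0.0,0.0,0.0],"fingers":5},{"translation":[0.0,0.0,0.0],"rot":[0.0,0.0,0.0],"fingers":5}]
```

Call:
{"op": "move_arm", "data": {
  "motion": [
    {"translation": [0,0,0.53],"rot": [-0.02,0,0],"fingers": 50},
    {"translation": [-0.01,0,0.54],"rot": [-0.02,0,0],"fingers": 50},
    {"translation": [0,0,0.53],"rot": [-0.01,0,0],"fingers": 50},
    {"translation": [0,0,0.21],"rot": [0,0,0],"fingers": 50},
    {"translation": [0,0,0.22],"rot": [0,0,0],"fingers": 50},
    {"translation": [0,0,0],"rot": [0,0,0],"fingers": 50}
  ]
}}

```text
time: 54.1
ee_pos: [0.6195, 0.0293, 0.2163]
orientation: [0.657, 0.723, 0.158, 0.143]
contact_force: [0.7, 1.0, -0.6]
grip_width: 0.586
gripper_force: 0.0
```

Call:
{"op": "move_arm", "data": {
  "motion": [
    {"translation": [0,0,0],"rot": [0,0,0],"fingers": 5},
    {"translation": [0,0,0],"rot": [0,0,0],"fingers": 5},
    {"translation": [0,0,0],"rot": [0,0,0],"fingers": 5},
    {"translation": [0,0,0],"rot": [0,0,0],"fingers": 5},
    {"translation": [0,0,0],"rot": [0,0,0],"fingers": 5},
    {"translation": [0,0,0],"rot": [0,0,0],"fingers": 5}
  ],
  "force": 60
}}

```text
time: 54.7
ee_pos: [0.6214, 0.0299, 0.2193]
orientation: [0.656, 0.723, 0.16, 0.145]
contact_force: [2.7, -0.1, 7.0]
grip_width: 0.114
gripper_force: 58.7
```

Bar gripped (opening 10 mm). Raising to the stop in two steps.

Call:
{"op": "move_arm", "data": {
  "motion": [
    {"translation": [0,-0.07,-0.18],"rot": [-0.43,0,0],"fingers": 5},
    {"translation": [0,-0.08,-0.18],"rot": [-0.43,0,0],"fingers": 5},
    {"translation": [0,-0.07,-0.18],"rot": [-0.43,0,0],"fingers": 5},
    {"translation": [0,0,0],"rot": [0,0,0],"fingers": 5},
    {"translation": [0,0,0],"rot": [0,0,0],"fingers": 5}
  ]
}}

```text
time: 55.2
ee_pos: [0.6039, 0.028, 0.2345]
orientation: [0.649, 0.715, 0.193, 0.174]
contact_force: [6.9, -1.3, 2.2]
grip_width: 0.108
gripper_force: 64.0
```

Call:
{"op": "move_arm", "data": {
  "motion": [
    {"translation": [0,-0.07,-0.16],"rot": [-0.3,0,0],"fingers": 5},
    {"translation": [0,0,0],"rot": [0,0,0],"fingers": 5},
    {"translation": [0,0,0],"rot": [0,0,0],"fingers": 5}
  ]
}}

```text
time: 55.5
ee_pos: [0.6013, 0.028, 0.2388]
orientation: [0.647, 0.713, 0.202, 0.182]
contact_force: [32.9, 3.5, -18.6]
grip_width: 0.11
gripper_force: 60.5
```

Call:
{"op": "move_arm", "data": {
  "motion": [
    {"translation": [0,-0.05,-0.12],"rot": [-0.2,0,0],"fingers": 5},
    {"translation": [0,0,0],"rot": [0,0,0],"fingers": 5},
    {"translation": [0,0,0],"rot": [0,0,0],"fingers": 5}
  ]
}}

```text
time: 55.8
ee_pos: [0.5988, 0.028, 0.2428]
orientation: [0.645, 0.711, 0.208, 0.187]
contact_force: [43.9, 3.9, -24.4]
grip_width: 0.103
gripper_force: 58.1
```

The force rose to 50 N, so the bin is firmly at its stop. Releasing, backing off and verifying.

Call:
{"op": "move_arm", "data": {
  "motion": [
    {"translation": [0,0.05,0.12],"rot": [0.2,0,0],"fingers": 5},
    {"translation": [0,0,0],"rot": [0,0,0],"fingers": 50},
    {"translation": [0,0,0],"rot": [0,0,0],"fingers": 50},
    {"translation": [0,0,0],"rot": [0,0,0],"fingers": 50},
    {"translation": [0,0,0],"rot": [0,0,0],"fingers": 50},
    {"translation": [0,0,-0.3],"rot": [0,0,0],"fingers": 50},
    {"translation": [0,0,-0.6],"rot": [0,0,0],"fingers": 50},
    {"translation": [0,0,-0.8],"rot": [0,0,0],"fingers": 50},
    {"translation": [0,0,-0.8],"rot": [0,0,0],"fingers": 50},
    {"translation": [0,0,-0.6],"rot": [0,0,0],"fingers": 50},
    {"translation": [0,0,0],"rot": [0,0,0],"fingers": 50},
    {"translation": [0,0,0],"rot": [0,0,0],"fingers": 50}
  ]
}}

```text
time: 57.0
ee_pos: [0.5328, 0.0211, 0.3437]
orientation: [0.648, 0.713, 0.199, 0.18]
contact_force: [0.4, -0.7, -0.1]
grip_width: 0.585
gripper_force: 0.0
```

```bash
python3 - <<'E'
from h import *
from bench import optics; import cv2
state(); orange()
im=optics.camera("scene")["color"]; cv2.imwrite("pics/s30.png",im[:,:,::-1])
for n,I in(("now",im.max(2)),("first tip",cv2.imread("pics/s2.png").max(2))):
    d=np.argwhere(I[215:262,340:395]<45)+[215,340]; print(n,"bar",d.mean(0),d.min(0),d.max(0),len(d))
for n,I in(("now",im),("start",cv2.imread("pics/scene0.png")[:,:,::-1])):
    h=cv2.cvtColor(np.ascontiguousarray(I[245:320,195:270]),cv2.COLOR_RGB2HSV); m=np.argwhere(cv2.inRange(h,(55,120,40),(90,255,255))>0)+[245,195]; k=np.argwhere(I[245:320,195:270].max(2)<40)+[245,195]
    print(n,"green",m.mean(0),m.min(0),m.max(0),"black",len(k),k[k[:,0]<k[:,0].min()+3].mean(0),k[k[:,0]>k[:,0].max()-3].mean(0))
E
```

```text
t 57.0 q [ 0.011 -0.294 -0.558  0.765  0.046  1.498] p [0.5328 0.0211 0.3437] F [ 0.4 -0.7 -0.1] w 0.585 g 0
scene [412.9 210.9] bbox [411 208   5   7  25] bin@z14 [0.0408 0.2397] @z30 [0.0741 0.2218]
top [151.8 288.4] bbox [147 284  11  10  89] bin@z14 [0.0276 0.3488] @z30 [0.034  0.3429]
top [171.6 291.7] bbox [167 287  10  10  84] bin@z14 [0.0129 0.3042] @z30 [0.0195 0.2991]
top [192.3 292.4] bbox [188 288   9  10  70] bin@z14 [0.0044 0.2557] @z30 [0.0112 0.2512]
now bar [230.66935484 360.78225806] [223 343] [241 377] 124
first tip bar [229.57627119 360.58474576] [222 342] [240 376] 118
now green [282.81280788 232.22167488] [268 217] [296 244] black 197 [264.11111111 222.83333333] [289.71428571 228.5       ]
start green [280.89367089 230.69620253] [266 215] [294 243] black 200 [262.125 220.5  ] [287.82352941 226.29411765]
```

Final check: all three knobs are in the tray, the scoop stands upright on its mat a few millimetres from its start, the bin is tipped, and the robot is touching nothing. Handing in.

```bash
python3 -c "
from bench import finish_job
print(finish_job())"
```

```text
the job is handed in; nothing more can be done
None
```

I handed the job in at about 57 s: all three knobs are in the blue tray, the scoop stands upright and released on its mat, and the bin is tipped at about 0.49 rad by camera; lifting the scoop out of the corner had pushed the bin down to about 0.43, so I lifted it back against its stop after the pour.

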